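# Nest the dessert coupes in the carrier and clip its handle on

## Task

Get the clean dessert coupes ready to be carried off: stand them upright in the carrier, nested one in another, all the wide coupes in one stack on the larger ring and all the small ones in one stack on the smaller ring. Only when all of them are stacked, take the carrying handle from the tub and push its rod down past the sprung jaws until it sits home in both forks and the jaws have sprung shut over it. Leave the jar, the bowl and the spatula alone.

Things in the scene. Friction and masses are not known exactly. Their poses are not given: they have to be found in the camera images.
- wide1_mid (a point): White dessert coupe, wide kind: tapered bowl on a round foot. Rim 64 mm across, wall 2.5, 76 tall; foot 38 across, 26 high; bowl 47 across just above the foot. Inner floor 30 mm above its underside, so each nested coupe stands 30 mm above the one below, 2 mm play sideways. Upright on the bench at first, or absent. About 140 g. Point: on its axis, half-way up (38 mm above its underside); z = axis, up.
- wide2_mid (a point): White dessert coupe, wide kind: tapered bowl on a round foot. Rim 64 mm across, wall 2.5, 76 tall; foot 38 across, 26 high; bowl 47 across just above the foot. Inner floor 30 mm above its underside, so each nested coupe stands 30 mm above the one below, 2 mm play sideways. Upright on the bench at first, or absent. About 140 g. Point: on its axis, half-way up (38 mm above its underside); z = axis, up.
- wide3_mid (a point): White dessert coupe, wide kind: tapered bowl on a round foot. Rim 64 mm across, wall 2.5, 76 tall; foot 38 across, 26 high; bowl 47 across just above the foot. Inner floor 30 mm above its underside, so each nested coupe stands 30 mm above the one below, 2 mm play sideways. Upright on the bench at first, or absent. About 140 g. Point: on its axis, half-way up (38 mm above its underside); z = axis, up.
- small1_mid (a point): White dessert coupe, small kind: tapered bowl on a round foot. Rim 53 mm across, wall 2.5, 64 tall; foot 29 across, 22 high; bowl 37 across just above the foot. Inner floor 26 mm above its underside, so each nested coupe stands 26 mm above the one below, 2 mm play sideways. Upright on the bench at first, or absent. About 90 g. Point: on its axis, half-way up (32 mm above its underside); z = axis, up.
- small2_mid (a point): White dessert coupe, small kind: tapered bowl on a round foot. Rim 53 mm across, wall 2.5, 64 tall; foot 29 across, 22 high; bowl 37 across just above the foot. Inner floor 26 mm above its underside, so each nested coupe stands 26 mm above the one below, 2 mm play sideways. Upright on the bench at first, or absent. About 90 g. Point: on its axis, half-way up (32 mm above its underside); z = axis, up.
- small3_mid (a point): White dessert coupe, small kind: tapered bowl on a round foot. Rim 53 mm across, wall 2.5, 64 tall; foot 29 across, 22 high; bowl 37 across just above the foot. Inner floor 26 mm above its underside, so each nested coupe stands 26 mm above the one below, 2 mm play sideways. Upright on the bench at first, or absent. About 90 g. Point: on its axis, half-way up (32 mm above its underside); z = axis, up.
- ring_wide_c (a point): The larger of two low black rings on the fixed aluminium carrier: bore 46 mm, outside 52, 6 mm high; takes the foot of the bottom wide coupe. Point: the ring's centre on the carrier's plate, where the coupe's underside stands, 10 mm above the bench. Either ring may be at either end of the carrier; centres 210 mm apart.
- ring_small_c (a point): The smaller locating ring: bore 37 mm, outside 43 mm, 6 mm high, for the foot of the bottom small coupe. The point is the ring's centre on the carrier's plate, 10 mm above the bench.
- seat (a point): Fixed carrier: plate 310 (x) by 170 mm (y), 10 thick. Two fork posts at 70 mm either side of its middle along y, midway between the rings: 40 mm wide (x), 10 thick, 145 high over the bench, fork open upwards, 16 mm wide at its seat. Point: where the handle's centre is when its rod is home in both forks, 115 mm above the bench. Axes: x from ring to ring, y along the seated rod, z up.
- jaw_a (a joint): Sprung hinged jaw across the mouth of the fork at +y of the seat, 26 mm above the seat point: 0 rad = shut (level), grows as it is pushed down (at most 1.4). The rod must push it about 1 rad down, roughly 5 N a jaw, to pass; it then springs shut above the rod and keeps it in.
- jaw_b (a joint): The same jaw in the fork at -y of the seat.
- handle_mid (a point): Loose carrying handle: steel rod 12 mm in diameter, 200 mm long, with a wooden grip 80 mm long, 24 mm wide and 28 mm high around its middle; about 200 g. It is pinched across the 24 mm width. The point is its centre (14 mm above its underside); x runs along the rod, z is up as it lies. Lies in a shallow tray on a white tub; either end may go either way, and in the forks it may slide 25 mm along.
- tub_floor (a point): White tub with a shallow steel tray on top, 96 mm (its x) by 250 mm (its y), fixed; the tray's rim stands 7 mm above the tray's floor. The point is the centre of the tray's floor, 63 mm above the bench, on which the handle lies along y.
- jar: Bystander: closed glass jar 70 mm across and 100 mm tall, origin at its underside; leave alone.
- bowl: Bystander: steel mixing bowl 150 mm across and 60 mm tall, origin at its underside; leave alone.
- spatula: Bystander: spatula lying on the bench, origin at its underside; leave alone.
There are look-alikes about, which are no part of the job. Leave any red look-alike of the part that bears wide3_mid alone.

How it is judged:
By the outcome, as a careful person would: the job done as asked, in the order asked, and still so for the second after the job is handed in, with the robot touching nothing.
Of wide1, small1, wide2, small2, wide3, small3 only 4 to 6 are there at a start; the rules pass over those that are not, and their reading is None.
At some moment in a run one of handle may be knocked a few centimetres aside while the robot is not near it.
Once in a run the grip may slacken for a moment while it holds something.
It also fails if it takes over 210 s, if anything falls off the work surface, if the arm or the gripper's body presses on something with over 40 N, if the wrist force passes 120 N, or if a joint passes its speed limit or range.

## Robot

A 7-joint arm with a two-finger parallel gripper is mounted at the origin on the work surface. World frame = base frame: x ahead of the robot, y to its left, z up, the work surface at z = 0. Lengths are in m, angles in rad, forces in N, time in s.
With the tool pointing down it reaches from about 0.425 to 0.875 m from the base axis. Payload 4.7 kg.
Tool frame: the origin (TCP) lies on the centre line of the jaws, within the pads' length; the fingertips stand 8 mm ahead of it and the grasp point (between the pads) lies 11 mm behind it; z points along the fingers, y is the direction in which the jaws open and shut (so a half turn about z gives the same grasp; the last joint's range is limited). The gripper opens to 87 mm and grips with 3 to 60 N. Pads are 19 mm wide; open, the fingers measure 117 mm over their backs; the gripper's body (75 mm by 190 mm) begins 51 mm behind the grasp point.
Start: joints at [1.13, 0.321, -0.07, 1.45, 0.023, 1.371, -0.057], TCP at [0.286, -0.584, 0.231] pointing down, gripper open.
Joint ranges: [-2.86, 2.86], [-0.3, 2.09], [-1.38, 1.24], [0.06, 2.45], [-1.56, 4.7], [0.09, 2.05], [-2.69, 2.69]. Speed limits (rad/s): [2.57, 2.57, 3.14, 3.14, 3.14, 3.14, 3.14].

## Interface

Orientations are given as a rotation vector (axis times angle).
In Python, from bench import status, optics, order gives the robot as it stands.
- The arm moves only by the tool step_arm, never from a script. Its argument "rows" is a list of rows, each a list of 3 entries, a list of its own where there are three numbers: the turn, a rotation vector about the tool's x, y, z in degrees, then the shift along the tool's x, y, z in mm, then the finger opening in mm, from 0 to 87. A call has 1 to 12 rows; each row shifts and turns the pose as measured when the row begins, along the tool's axes as they then stand; what a row does not reach is not made up. A row lasts 1/12 s, in which the tool goes at most 41.7 mm and 7.16 degrees, less where a joint would pass 70% of its speed; a pose out of reach is approached as far as the arm can. A call is refused whole if a number of a shift passes 41.7 or a number of a turn 7.16, either way. A call with a gripper value outside its range is refused whole. The fingers move at their own pace and stop on an object; "grip_force" is the grip in N (left out, the last holds). Time passes only in rows, so rows that do not move let the fingers close. It gives the time, the measured TCP pose, the force and the opening at its end, in the units of the state.
- status.get_state(): the state, without advancing time (a new reading comes with each control period).
- optics.get_image(name): name is "side" or "top" or "wrist"; returns a dict with "frame" (400x640x3 uint8, red, green, blue), "range_z" (400x640 float32, m along the optical axis (not along the pixel's ray), 0 where there is no reading), "K" (3x3 intrinsics, pixels), "R" (3x3) and "t" (3): a world point X has camera coordinates R X + t. Camera axes: x right, y down, z forward; pixel columns grow to the right and rows downward; lengths in m; the calibration is good to about 2 mm. The wrist camera is an equidistant fisheye: a pixel r from the principal point sees the ray r / f radians off the axis. A picture is of the moment at which its call begins.
- order.close_job(): hands the job in, once; it reports no verdict.
The state is a dict: "time": time; "joint_positions": joint angles; "qd": joint speeds; "joint_torque": joint torques, N m; "position": TCP position; "tool_rot": TCP orientation; "ft_force": force on the tool from outside, world axes, zero at the start; "torque": the same for the moment, N m; "grip_width": opening from 0.0 (shut) to 1.0 (fully open).
Only numpy, scipy, OpenCV 4.12 (cv2) and the standard library are available. Lean on these libraries where they do the work, as an engineer would, in place of code of your own. Each camera call takes 0.05 s, during which the arm holds its last target.

## Working session

There is one attempt and no reset: what is moved stays moved. The work goes in short steps, Python scripts to look and compute and a tool call to move; the robot and the scene stay as the last step left them, time stands still between calls to the robot, and variables do not carry over. Pictures are saved under pics/ and viewed, and the job is handed in when it is done.

Besides the shell and the picture viewer there is one more tool, called after "Call:" as a command line: name --argument value ..., lists and objects as JSON in quotes. step_arm: Moves the arm, as the interface text tells. Its arguments: {"type":"object","properties":{"rows":{"type":"array"},"grip_force":{"type":"number"}},"required":["rows"]}

```bash
ls; mkdir -p pics
python3 - <<'E'
from bench import status, optics
import cv2,numpy as np
print(status.get_state())
for n in ["side","top","wrist"]:
    d=optics.get_image(n)
    cv2.imwrite(f"pics/{n}0.png",d["frame"][:,:,::-1]); np.savez(f"pics/{n}0.npz",**d)
    print(n,d["K"],d["R"],d["t"])
E
```

```text
pics
{'time': 0.0, 'joint_positions': array([ 1.13011188,  0.3218425 , -0.07007726,  1.45171523,  0.02260152,
        1.37078101, -0.05694072]), 'qd': array([ 1.02865745e-04, -7.48597895e-06, -7.37004052e-04,  1.20611089e-03,
       -1.75502239e-04,  4.87473466e-04,  1.71854168e-04]), 'joint_torque': array([ 4.76401544e-05, -4.91294682e+01, -4.03829115e-01, -3.12526989e+01,
       -6.36654929e-02,  4.36449295e-02,  1.87389969e-04]), 'position': array([ 0.28523268, -0.58345876,  0.22942858]), 'tool_rot': array([-3.05889176e+00, -7.07784248e-01,  8.50456617e-04]), 'ft_force': array([ 0.57247635,  0.72545709, -0.56026987]), 'torque': array([ 0.00817294, -0.02064196, -0.00260913]), 'grip_width': 1.0000575656487563}
side [[398.80847943   0.         315.7385705 ]
 [  0.         398.80847943 202.81430128]
 [  0.           0.           1.        ]] [[-0.99867038 -0.04904433  0.01587821]
 [-0.04505595  0.68075274 -0.7311263 ]
 [ 0.02504847 -0.7308696  -0.68205734]] [0.4948666  0.10240783 1.2253497 ]
top [[402.83477612   0.         318.51125396]
 [  0.         402.83477612 195.01725465]
 [  0.           0.           1.        ]] [[ 4.06421033e-03 -9.99991586e-01 -5.56281561e-04]
 [-9.86887522e-01 -3.92118884e-03 -1.61361838e-01]
 [ 1.61358299e-01  1.20479578e-03 -9.86895155e-01]] [0.01322109 0.51008802 1.39981187]
wrist [[309.70691629   0.         316.79934231]
 [  0.         309.70691629 200.59335511]
 [  0.           0.           1.        ]] [[ 0.43878782 -0.89859012 -0.00101691]
 [-0.8673581  -0.42383223  0.26087577]
 [-0.23485139 -0.11358709 -0.96537184]] [-0.64908129 -0.03230343  0.38934008]
```

View pics/top0.png

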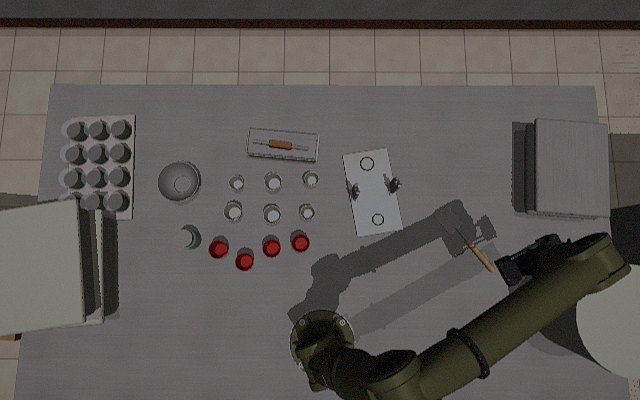

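View pics/side0.png

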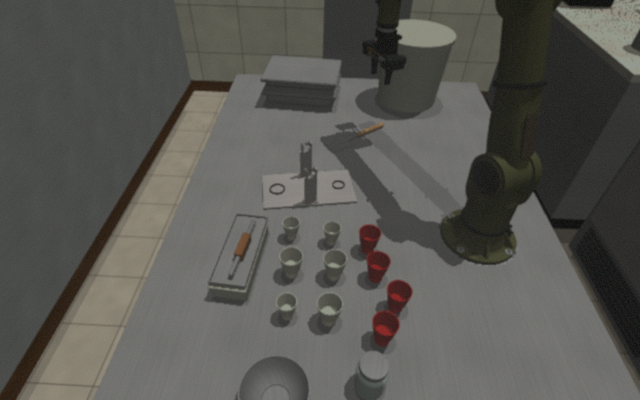

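View pics/wrist0.png

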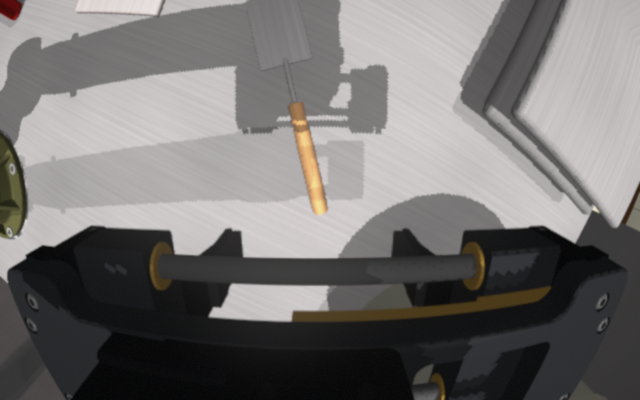

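```bash
cat > h.py <<'E'
import numpy as np,cv2
from scipy.spatial.transform import Rotation as Rot
def cloud(d):
    K,R,t=d["K"],d["R"],d["t"]; z=d["range_z"].astype(float)
    v,u=np.mgrid[0:z.shape[0],0:z.shape[1]]
    c=np.stack([(u-K[0,2])/K[0,0]*z,(v-K[1,2])/K[1,1]*z,z],-1)
    P=(c-t)@R
    P[z<=0]=np.nan
    return P
def ray(d,u,v,h):
    K,R,t=d["K"],d["R"],d["t"]
    r=R.T@np.array([(u-K[0,2])/K[0,0],(v-K[1,2])/K[1,1],1]); o=-R.T@t
    return o+r*(h-o[2])/r[2]
def proj(d,X):
    c=d["R"]@np.array(X)+d["t"]; c=d["K"]@c; return c[:2]/c[2]
E
python3 - <<'E'
from h import *
d=np.load("pics/top0.npz"); s=np.load("pics/side0.npz")
a=d["frame"][110:280,170:420,::-1]; a=cv2.resize(a,None,fx=3.2,fy=3.2,interpolation=cv2.INTER_CUBIC); cv2.imwrite("pics/topcrop0.png",np.clip(a*1.5,0,255))
b=s["frame"][130:350,195:425,::-1]; b=cv2.resize(b,None,fx=2.7,fy=2.7,interpolation=cv2.INTER_CUBIC); cv2.imwrite("pics/sidecrop0.png",np.clip(b*1.5,0,255))
P=cloud(d)
print("bench z",np.nanmedian(P[230:260,360:400,2]), np.nanmedian(P[190:200,325:335,2]))
for (u,v) in [(237,183),(273,182),(310,179),(233,210),(272,213),(306,212)]:
    Q=P[v-16:v+17,u-17:u+18].reshape(-1,3)
    zt=np.nanpercentile(Q[:,2],99)
    T=Q[Q[:,2]>zt-0.012]
    (cx,cy),r=cv2.minEnclosingCircle(T[:,:2].astype(np.float32))
    print(u,v,"zmax",zt.round(4),"rim",round(cx,4),round(cy,4),"dia",round(2*r,4),len(T))
E
```

```text
bench z 5.552344742283999e-05 -0.000700647434033482
237 183 zmax 0.0649 rim 0.5501 0.3093 dia 0.0536 54
273 182 zmax 0.0781 rim 0.5512 0.1767 dia 0.0635 62
310 179 zmax 0.0645 rim 0.5651 0.041 dia 0.0521 49
233 210 zmax 0.0779 rim 0.4451 0.3158 dia 0.0637 64
272 213 zmax 0.0781 rim 0.4346 0.1774 dia 0.0642 64
306 212 zmax 0.0642 rim 0.4436 0.0542 dia 0.0521 57[ WARN:0@0.673] global loadsave.cpp:1063 imwrite_ Unsupported depth image for selected encoder is fallbacked to CV_8U.
```

View pics/topcrop0.png

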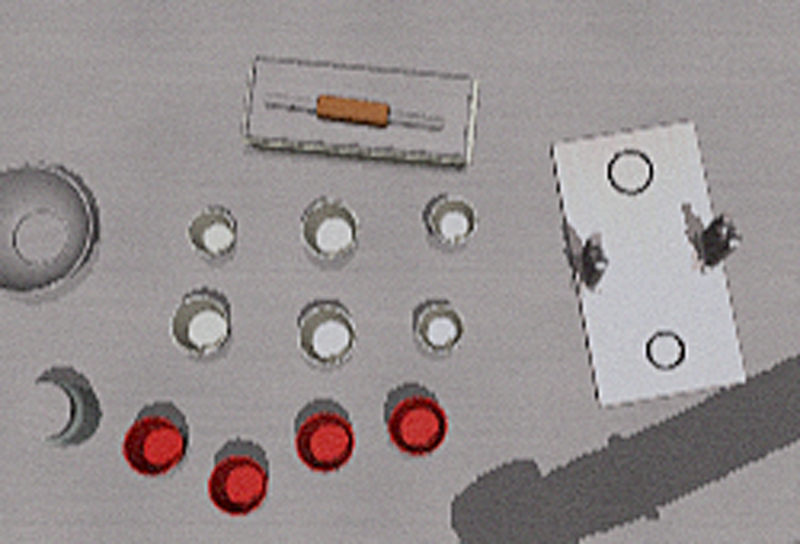

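View pics/sidecrop0.png

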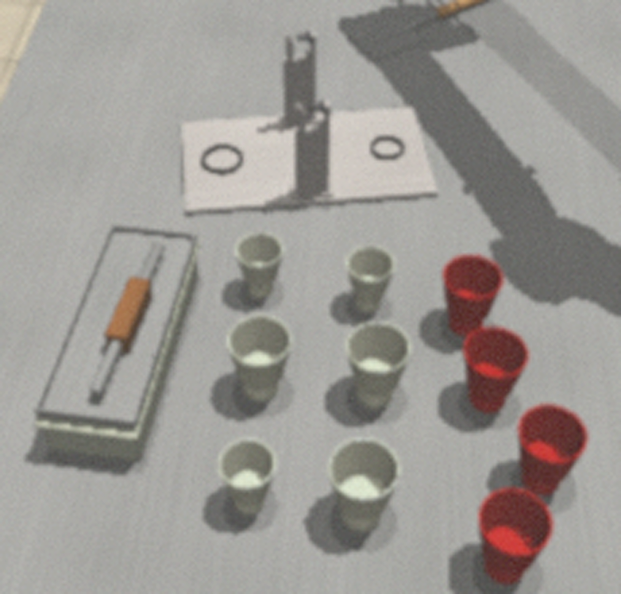

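Run:
```python
from h import *
d=np.load("pics/top0.npz"); s=np.load("pics/side0.npz")
print("top cam",-d["R"].T@d["t"],"side cam",-s["R"].T@s["t"])
def ring(d,u,v,w):
    g=d["frame"].mean(-1)[v-w:v+w+1,u-w:u+w+1]; m=g<0.62*np.median(g)
    ys,xs=np.nonzero(m); P=np.array([ray(d,x+u-w,y+v-w,0.014)[:2] for x,y in zip(xs,ys)]).astype(np.float32)
    A=np.c_[2*P,np.ones(len(P))]; c=np.linalg.lstsq(A,(P**2).sum(1),rcond=None)[0]
    print(len(P),"ring c",c[:2].round(4),"dia",2*np.sqrt(c[2]+c[0]**2+c[1]**2).round(4)); return c[:2]
L=ring(d,367,164,9);S=ring(d,378,219,9)
L2=ring(s,277,188,12);S2=ring(s,338,184,12)
for a,b in((L,S),(L2,S2)): print("mid",(a+b)/2,"dist",np.linalg.norm(a-b),"ang",np.degrees(np.arctan2(*(a-b)[::-1])))
P=cloud(d);Q=cloud(s)
for n,C in(("top",P),("side",Q)):
    X=C.reshape(-1,3); m=(abs(X[:,0]-0.52)<0.12)&(abs(X[:,1]+0.19)<0.15)&(X[:,2]>0.1)
    X=X[m]; 
    if len(X)==0: continue
    med=np.median(X[:,1])
    for k in (X[:,1]>-0.2,X[:,1]<=-0.2):
        Y=X[k]; 
        if len(Y): print(n,len(Y),"max z",Y[:,2].max(),"mean",Y.mean(0),Y.min(0),Y.max(0))
# rims in side by depth
X=Q.reshape(-1,3)
for c in [(.55,.309),(.551,.177),(.565,.041),(.445,.316),(.4346,.1774),(.4436,.0542)]:
    m=(np.hypot(X[:,0]-c[0],X[:,1]-c[1])<0.045)&(X[:,2]>0.03)
    Y=X[m]; zt=np.percentile(Y[:,2],99); T=Y[Y[:,2]>zt-0.01]
    (cx,cy),r=cv2.minEnclosingCircle(T[:,:2].astype(np.float32)); print("side rim",c,round(zt,4),round(cx,4),round(cy,4),2*r)
# handle by orange
for n,D,C in(("top",d,P),("side",s,Q)):
    hsv=cv2.cvtColor(D["frame"],cv2.COLOR_RGB2HSV); m=(hsv[...,0]>4)&(hsv[...,0]<18)&(hsv[...,1]>120)&(hsv[...,2]>70)
    X=C[...,:]; k=m&(X[...,0]>0.55)&(X[...,0]<0.8)&(X[...,1]>0)&(X[...,1]<0.35)
    Y=X[k]; print(n,"grip",len(Y),np.median(Y,0)); v,u=np.nonzero(k)
    r=cv2.minAreaRect(np.array([ray(D,a,b,0.085)[:2]*1000 for a,b in zip(u,v)]).astype(np.float32)); print(r)
X=P.reshape(-1,3); m=(X[:,0]>.58)&(X[:,0]<.8)&(X[:,1]>0)&(X[:,1]<.32)&(X[:,2]>.052)
print("tub",cv2.minAreaRect((X[m][:,:2]*1000).astype(np.float32)),np.median(X[m][:,2]))
```

```text
top cam [0.2774745  0.01353464 1.46378365] side cam [0.46812957 0.85012683 0.90277421]
42 ring c [ 0.6341 -0.1619] dia 0.0488
35 ring c [ 0.4273 -0.1982] dia 0.0392
38 ring c [ 0.636 -0.164] dia 0.0482
27 ring c [ 0.4023 -0.2167] dia 0.078
mid [ 0.53071055 -0.1800389 ] dist 0.20999679701328555 ang 9.943104254523712
mid [ 0.51913587 -0.19033977] dist 0.23963611016157402 ang 12.707561903538537
top 56 max z 0.15071549034484383 mean [ 0.5135117  -0.11111713  0.13268068] [ 0.49645761 -0.12015049  0.10103193] [ 0.53425882 -0.10380656  0.15071549]
top 71 max z 0.1512151992695585 mean [ 0.5385578  -0.24847174  0.12924684] [ 0.52079541 -0.25988091  0.10138823] [ 0.55940803 -0.24081107  0.1512152 ]
side 128 max z 0.15010827241430152 mean [ 0.5194778  -0.11136159  0.12372768] [ 0.50189945 -0.12935069  0.10007602] [ 0.53975176 -0.10283848  0.15010827]
side 112 max z 0.14970985593981057 mean [ 0.54278107 -0.24878343  0.12344558] [ 0.52545313 -0.26126176  0.10048054] [ 0.5630055  -0.23950794  0.14970986]
side rim (0.55, 0.309) 0.0674 0.5549 0.3065 0.05426543951034546
side rim (0.551, 0.177) 0.0794 0.5566 0.1747 0.06631121784448624
side rim (0.565, 0.041) 0.0677 0.5687 0.0385 0.05557234212756157
side rim (0.445, 0.316) 0.0794 0.4494 0.3135 0.06642194092273712
side rim (0.4346, 0.1774) 0.0793 0.439 0.1754 0.06522996723651886
side rim (0.4436, 0.0542) 0.0671 0.4477 0.0516 0.05382731556892395
top grip 126 [0.68437997 0.15359717 0.09068691]
((686.439208984375, 153.72459411621094), (76.52812194824219, 21.195104598999023), 81.82363891601562)
side grip 145 [0.68618285 0.1570269  0.09262781]
((687.5780639648438, 148.78121948242188), (74.43108367919922, 20.68839454650879), 82.50839233398438)
tub ((661.1542358398438, 149.69752502441406), (262.54620361328125, 165.23260498046875), 85.39181518554688) 0.06411604903120836
```

```bash
cat > go.py <<'E'
import sys
from h import *
from bench import status
s=status.get_state(); R=Rot.from_rotvec(s["tool_rot"]).as_matrix(); p=s["position"]
yaw=np.degrees(np.arctan2(R[1,1],R[0,1]))
print("t",round(s["time"],2),"p",p.round(4),"yaw(y)",yaw.round(2),"tilt z",R[:,2].round(4),"F",s["ft_force"].round(1),"g",round(s["grip_width"]*87,1),"q7",s["joint_positions"][6].round(2))
# correction turn: target tool y at yaw0, z down
yaw0=float(sys.argv[1]) if len(sys.argv)>1 else -80.
a=np.radians(yaw0); y=np.array([np.cos(a),np.sin(a),0]); z=np.array([0,0,-1.]); T=np.stack([np.cross(y,z),y,z],1)
print("turn deg (tool)",np.degrees(Rot.from_matrix(R.T@T).as_rotvec()).round(2))
for i in range(2,len(sys.argv),1):
    w=np.array([float(v) for v in sys.argv[i].split(",")]); print("to",w,"shift mm",(R.T@(w-p)*1000).round(1)); p=w
E
python3 go.py -80 0.3,-0.58,0.28
```

```text
t 0.15 p [ 0.2853 -0.5836  0.2297] yaw(y) -63.94 tilt z [-7.0e-04  1.2e-03 -1.0e+00] F [ 0.8 -0.1  0.1] g 87.2 q7 -0.06
turn deg (tool) [-0.08  0.02 16.06]
to [ 0.3  -0.58  0.28] shift mm [ 14.8   3.1 -50.3]
```

Things that could be taken for what I want, by top pixel:
- **White coupes:** wide ones at (273,182), (233,210) and (272,213), with rims about 64 mm. Small ones at (237,183), (310,179) and (306,212), with rims about 53 mm.
- **Red look-alikes:** (219,249), (244,261), (272,248) and (300,243).
- **Cups in the crate:** around (98,165), about 0.8 m to the left.
- **Glass jar:** (190,237).

By the description I choose the six white ones, and the close crops confirm they are white and upright. The larger ring is at (367,164) and the smaller at (378,219).

Call:
step_arm --rows '[[[0, 0, 5.4], [0, 0, -30], 87], [[0, 0, 5.4], [0, 0, -30], 87], [[0, 0, 5.4], [0, 0, 0], 87], [[0, 0, 0], [0, 0, 0], 87]]' --grip_force 15

```text
time: 0.48
position: [0.2843, -0.5819, 0.2878]
tool_rot: [-3.122, -0.25, 0.006]
ft_force: [-0.2, -0.1, -1.3]
grip_width: 1.002
```

```bash
python3 go.py -80 0.45,-0.1,0.30 0.5535,0.1757,0.28
```

```text
t 0.48 p [ 0.2843 -0.5819  0.2878] yaw(y) -80.85 tilt z [-0.0046  0.0089 -1.    ] F [-0.2 -0.1 -1.3] g 87.2 q7 -0.34
turn deg (tool) [-0.54  0.17 -0.85]
to [ 0.45 -0.1   0.3 ] shift mm [ 240.2 -449.5   -8.7]
to [0.5535 0.1757 0.28  ] shift mm [ 146.1 -255.5   22. ]
```

Call:
step_arm --rows '[[[-0.5, 0, -0.8], [20, -37, 0], 87], [[0, 0, 0], [20, -37, -1], 87], [[0, 0, 0], [20, -37, -1], 87], [[0, 0, 0], [20, -37, -1], 87], [[0, 0, 0], [20, -37, -1], 87], [[0, 0, 0], [20, -37, -1], 87], [[0, 0, 0], [20, -37, -1], 87], [[0, 0, 0], [20, -37, -1], 87], [[0, 0, 0], [20, -37, -1], 87], [[0, 0, 0], [20, -37, -1], 87], [[0, 0, 0], [20, -37, -1], 87], [[0, 0, 0], [20, -37, -1], 87]]'

```text
time: 1.48
position: [0.4295, -0.1093, 0.2852]
tool_rot: [-3.123, -0.298, 0.03]
ft_force: [1.0, -0.2, -0.1]
grip_width: 1.001
```

```bash
python3 go.py -80 0.5535,0.1757,0.28
```

```text
t 1.48 p [ 0.4295 -0.1093  0.2852] yaw(y) -79.12 tilt z [-0.0192  0.0028 -0.9998] F [ 1.  -0.2 -0.1] g 87.1 q7 -1.13
turn deg (tool) [-0.36  1.05  0.88]
to [0.5535 0.1757 0.28  ] shift mm [ 175.7 -256.4    3.6]
```

Call:
step_arm --rows '[[[-0.3, 1, 0.8], [22, -34, 0], 87], [[0, 0, 0], [22, -34, 0], 87], [[0, 0, 0], [22, -34, 0], 87], [[0, 0, 0], [22, -34, 0], 87], [[0, 0, 0], [22, -34, 0], 87], [[0, 0, 0], [22, -34, 0], 87], [[0, 0, 0], [22, -34, 0], 87], [[0, 0, 0], [15, -15, 0], 87], [[0, 0, 0], [0, 0, 0], 87]]'

```text
time: 2.23
position: [0.5453, 0.191, 0.2796]
tool_rot: [-3.121, -0.332, 0.006]
ft_force: [0.1, -0.4, 0.2]
grip_width: 0.999
```

```bash
cat > look.py <<'E'
import sys
from h import *
from bench import optics
n,o=sys.argv[1:3]
d=optics.get_image(n); np.savez(f"pics/{o}.npz",**d); cv2.imwrite(f"pics/{o}.png",d["frame"][:,:,::-1])
E
python3 look.py wrist w1; python3 go.py -80 0.5535,0.1757,0.28
```

```text
t 2.28 p [0.5443 0.1898 0.2795] yaw(y) -77.86 tilt z [-0.0053  0.0018 -1.    ] F [-1.   0.8 -0.4] g 87.0 q7 -1.86
turn deg (tool) [-0.16  0.28  2.14]
to [0.5535 0.1757 0.28  ] shift mm [ 6.  15.8 -0.6]
```

View pics/w1.png

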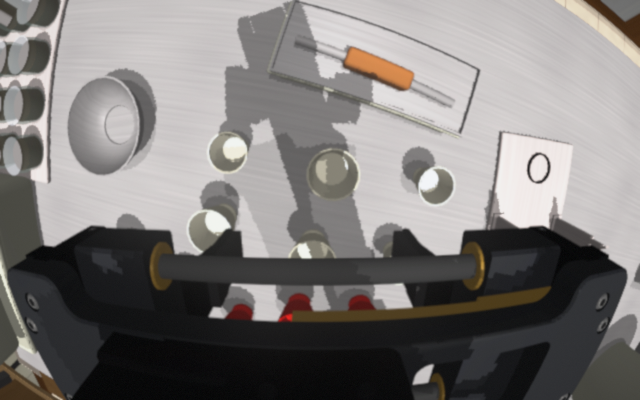

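```bash
cat >> h.py <<'E'
def fcloud(d):
    K,R,t=d["K"],d["R"],d["t"]; z=d["range_z"].astype(float)
    v,u=np.mgrid[0:z.shape[0],0:z.shape[1]]
    x=(u-K[0,2])/K[0,0]; y=(v-K[1,2])/K[1,1]; th=np.hypot(x,y)+1e-9
    g=np.tan(th)/th
    c=np.stack([x*g*z,y*g*z,z],-1); P=(c-t)@R; P[(z<=0)|(th>1.35)]=np.nan
    return P
def fray(d,u,v,h):
    K,R,t=d["K"],d["R"],d["t"]; x=(u-K[0,2])/K[0,0]; y=(v-K[1,2])/K[1,1]; th=np.hypot(x,y)+1e-9
    r=R.T@np.array([x/th*np.sin(th),y/th*np.sin(th),np.cos(th)]); o=-R.T@t
    return o+r*(h-o[2])/r[2]
def rim(P,c,zt,D,band=0.006):
    X=P.reshape(-1,3); X=X[np.isfinite(X[:,2])]
    m=(np.hypot(X[:,0]-c[0],X[:,1]-c[1])<0.5*D+0.012)&(abs(X[:,2]-zt)<band)
    T=X[m]
    if len(T)<8: return None
    A=np.c_[2*T[:,:2],np.ones(len(T))]; s=np.linalg.lstsq(A,(T[:,:2]**2).sum(1),rcond=None)[0]
    return s[:2].round(4),round(2*np.sqrt(s[2]+s[0]**2+s[1]**2),4),T[:,2].max().round(4),len(T)
CUPS={"A":(.5535,.1757,64),"B":(.447,.3147,64),"C":(.4368,.1764,64),"D":(.5525,.308,53),"E":(.567,.0398,53),"F":(.4456,.0529,53)}
E
python3 - <<'E'
from h import *
d=np.load("pics/w1.npz"); P=fcloud(d)
W=P; t=cloud(np.load("pics/top0.npz")); s=cloud(np.load("pics/side0.npz"))
print("cam",-d["R"].T@d["t"])
for k,(x,y,D) in CUPS.items():
    zt={64:.076,53:.064}[D]
    print(k,"w",rim(P,(x,y),zt,D/1e3),"\n  t",rim(t,(x,y),zt,D/1e3),"\n  s",rim(s,(x,y),zt,D/1e3))
print("bench",P[250:260,440:460,2].mean())
# ring L
g=d["frame"].mean(-1); 
u,v=np.meshgrid(range(520,556),range(145,190)); k=g[145:190,520:556]<70
Q=np.array([fray(d,a,b,.014)[:2] for a,b in zip(u[k],v[k])]); A=np.c_[2*Q,np.ones(len(Q))]; c=np.linalg.lstsq(A,(Q**2).sum(1),rcond=None)[0]; print("ring",c[:2],2*np.sqrt(c[2]+c[0]**2+c[1]**2),len(Q))
E
```

```text
cam [0.61437647 0.20534003 0.4334016 ]
A w (array([0.5536, 0.174 ]), np.float64(0.0598), np.float64(0.0781), 502) 
  t (array([0.5508, 0.1764]), np.float64(0.0596), np.float64(0.0807), 52) 
  s (array([0.5557, 0.1746]), np.float64(0.0601), np.float64(0.0814), 127)
B w (array([0.4475, 0.3133]), np.float64(0.0601), np.float64(0.0773), 273) 
  t (array([0.4447, 0.3157]), np.float64(0.0601), np.float64(0.0819), 49) 
  s (array([0.449 , 0.3143]), np.float64(0.0601), np.float64(0.0802), 152)
C w (array([0.4375, 0.1753]), np.float64(0.059), np.float64(0.0775), 156) 
  t (array([0.4339, 0.1772]), np.float64(0.0597), np.float64(0.081), 53) 
  s (array([0.4384, 0.1758]), np.float64(0.0599), np.float64(0.0808), 136)
D w (array([0.5523, 0.3063]), np.float64(0.0489), np.float64(0.0655), 356) 
  t (array([0.5497, 0.3092]), np.float64(0.0491), np.float64(0.0678), 37) 
  s (array([0.5542, 0.3075]), np.float64(0.0489), np.float64(0.0679), 119)
E w (array([0.567, 0.039]), np.float64(0.049), np.float64(0.0661), 356) 
  t (array([0.5647, 0.0409]), np.float64(0.0488), np.float64(0.0668), 37) 
  s (array([0.5688, 0.0395]), np.float64(0.0491), np.float64(0.0686), 86)
F w (array([0.4456, 0.0511]), np.float64(0.0511), np.float64(0.0646), 10) 
  t (array([0.4434, 0.054 ]), np.float64(0.049), np.float64(0.0696), 42) 
  s (array([0.4481, 0.0523]), np.float64(0.049), np.float64(0.0682), 92)
bench 0.19727323559057766
ring [ 0.63393898 -0.16375967] 0.048337456757396945 58
```

Call:
step_arm --rows '[[[0, 0, 2.1], [6, 16, 0], 87], [[0, 0, 0], [0, 0, 40], 87], [[0, 0, 0], [0, 0, 40], 87], [[0, 0, 0], [0, 0, 30], 87], [[0, 0, 0], [0, 0, 0], 87]]'

```text
time: 2.7
position: [0.5566, 0.1622, 0.1667]
tool_rot: [3.125, 0.255, -0.001]
ft_force: [-0.8, -0.4, -0.7]
grip_width: 1.0
```

```bash
python3 go.py -80 0.5535,0.175,0.064
```

```text
t 2.7 p [0.5566 0.1622 0.1667] yaw(y) -80.68 tilt z [-4.0e-04 -5.9e-03 -1.0e+00] F [-0.8 -0.4 -0.7] g 87.0 q7 -1.91
turn deg (tool) [ 0.33  0.08 -0.68]
to [0.5535 0.175  0.064 ] shift mm [ -0.8 -13.7 102.6]
```

Call:
step_arm --rows '[[[0.3, 0, -0.6], [-1, -13, 10], 87], [[0, 0, 0], [0, 0, 20], 87], [[0, 0, 0], [0, 0, 20], 87], [[0, 0, 0], [0, 0, 0], 87], [[0, 0, 0], [0, 0, 0], 87]]'

```text
time: 3.12
position: [0.5575, 0.1676, 0.1199]
tool_rot: [3.127, 0.253, 0.008]
ft_force: [0.1, -0.1, 0.0]
grip_width: 0.995
```

```bash
python3 go.py -80 0.5535,0.175,0.064
```

```text
t 3.12 p [0.5575 0.1676 0.1199] yaw(y) -80.75 tilt z [ 0.0051 -0.0036 -1.    ] F [ 0.1 -0.1  0. ] g 86.6 q7 -1.95
turn deg (tool) [ 0.25 -0.26 -0.75]
to [0.5535 0.175  0.064 ] shift mm [-3.  -8.2 55.8]
```

Call:
step_arm --rows '[[[0.2, -0.2, -0.7], [-3, -9, 0], 87], [[0, 0, 0], [-1, -3, 15], 87], [[0, 0, 0], [0, 0, 20], 87], [[0, 0, 0], [0, 0, 0], 87], [[0, 0, 0], [0, 0, 0], 87]]'

```text
time: 3.53
position: [0.5567, 0.1828, 0.0945]
tool_rot: [-3.127, -0.274, -0.024]
ft_force: [0.1, -0.4, 0.3]
grip_width: 1.002
```

```bash
python3 go.py -80 0.5535,0.175,0.064
```

```text
t 3.53 p [0.5567 0.1828 0.0945] yaw(y) -79.98 tilt z [ 0.0148  0.0033 -0.9999] F [ 0.1 -0.4  0.3] g 87.2 q7 -1.98
turn deg (tool) [-0.04 -0.87  0.02]
to [0.5535 0.175  0.064 ] shift mm [-5.   7.2 30.4]
```

Call:
step_arm --rows '[[[0, -0.8, 0], [-4, 6, 0], 87], [[0, 0, 0], [0, 0, 0], 87], [[0, 0, 0], [0, 0, 0], 87]]'

```text
time: 3.78
position: [0.5553, 0.1772, 0.099]
tool_rot: [-3.128, -0.276, -0.008]
ft_force: [0.1, 0.0, 0.5]
grip_width: 0.996
```

```bash
python3 go.py -80 0.5535,0.175,0.064
```

```text
t 3.78 p [0.5553 0.1772 0.099 ] yaw(y) -79.91 tilt z [ 0.0048  0.002  -1.    ] F [0.1 0.  0.5] g 86.6 q7 -1.96
turn deg (tool) [-0.06 -0.29  0.09]
to [0.5535 0.175  0.064 ] shift mm [-2.4  1.9 35. ]
```

Call:
step_arm --rows '[[[0, 0, 0], [-2, 2, 20], 87], [[0, 0, 0], [0, 0, 15], 87], [[0, 0, 0], [0, 0, 5], 87], [[0, 0, 0], [0, 0, 0], 87], [[0, 0, 0], [0, 0, 0], 87]]'

```text
time: 4.2
position: [0.5578, 0.1749, 0.0631]
tool_rot: [-3.128, -0.273, -0.021]
ft_force: [-0.5, 0.3, 0.3]
grip_width: 0.998
```

```bash
python3 go.py -80 0.5535,0.175,0.064
```

```text
t 4.2 p [0.5578 0.1749 0.0631] yaw(y) -80.03 tilt z [ 0.0129  0.0031 -0.9999] F [-0.5  0.3  0.3] g 86.8 q7 -1.98
turn deg (tool) [-0.05 -0.76 -0.03]
to [0.5535 0.175  0.064 ] shift mm [-4.2 -0.8 -1. ]
```

Good height. I'll correct x and close.

Call:
step_arm --rows '[[[0, -0.7, 0], [-5, -1, 0], 87], [[0, 0, 0], [0, 0, 0], 60], [[0, 0, 0], [0, 0, 0], 50], [[0, 0, 0], [0, 0, 0], 40], [[0, 0, 0], [0, 0, 0], 40], [[0, 0, 0], [0, 0, 0], 40]]' --grip_force 15

```text
time: 4.7
position: [0.5542, 0.1758, 0.0665]
tool_rot: [-3.129, -0.273, -0.007]
ft_force: [-0.4, 0.3, -1.9]
grip_width: 0.721
```

```bash
python3 go.py -80 0.5535,0.175,0.25
```

```text
t 4.7 p [0.5542 0.1758 0.0665] yaw(y) -80.03 tilt z [ 0.0043  0.0016 -1.    ] F [-0.4  0.3 -1.9] g 62.7 q7 -1.98
turn deg (tool) [-0.05 -0.26 -0.03]
to [0.5535 0.175  0.25  ] shift mm [   0.     0.6 -183.5]
```

Call:
step_arm --rows '[[[0, 0, 0], [0, 0, -15], 40], [[0, 0, 0], [0, 0, -30], 40], [[0, 0, 0], [0, 0, -40], 40], [[0, 0, 0], [0, 0, -40], 40], [[0, 0, 0], [0, 0, -40], 40], [[0, 0, 0], [0, 0, -20], 40], [[0, 0, 0], [0, 0, 0], 40]]' --grip_force 20

```text
time: 5.28
position: [0.5497, 0.1744, 0.2546]
tool_rot: [-3.129, -0.275, 0.012]
ft_force: [1.3, 0.6, -1.4]
grip_width: 0.714
```

```bash
python3 look.py wrist w2; python3 go.py -80 0.635,-0.163,0.25
python3 - <<'E'
from h import *
P=fcloud(np.load("pics/w2.npz"))
from bench import status
s=status.get_state();p=s["position"]
for dz in (8,12,16): print(rim(P,p[:2],p[2]+dz/1e3,.064,.004))
E
```

```text
t 5.33 p [0.5492 0.1743 0.2529] yaw(y) -79.94 tilt z [-8.9e-03 -7.0e-04 -1.0e+00] F [ 0.7  1.  -0.5] g 61.9 q7 -1.88
turn deg (tool) [-0.05  0.51  0.06]
to [ 0.635 -0.163  0.25 ] shift mm [ 25.6 347.1   2.4]
(array([0.5502, 0.1743]), np.float64(0.0612), np.float64(0.2649), 2313)
(array([0.55  , 0.1744]), np.float64(0.062), np.float64(0.2689), 1983)
(array([0.5526, 0.1753]), np.float64(0.0679), np.float64(0.2729), 494)
```

View pics/w2.png

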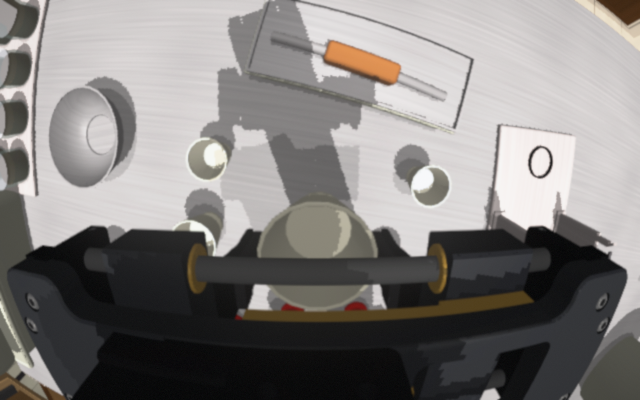

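The coupe is held with its rim about (317,255), centred on the TCP to within 1 mm. Next I carry it to the larger ring.

Call:
step_arm --rows '[[[0, 0.5, 0], [2, 20, 0], 40], [[0, 0, 0], [3, 37, 0], 40], [[0, 0, 0], [3, 37, 0], 40], [[0, 0, 0], [3, 37, 0], 40], [[0, 0, 0], [3, 37, 0], 40], [[0, 0, 0], [3, 37, 0], 40], [[0, 0, 0], [3, 37, 0], 40], [[0, 0, 0], [3, 37, 0], 40], [[0, 0, 0], [3, 30, 0], 40], [[0, 0, 0], [0, 15, 0], 40], [[0, 0, 0], [0, 0, 0], 40], [[0, 0, 0], [0, 0, 0], 40]]'

```text
time: 6.33
position: [0.6235, -0.1494, 0.2221]
tool_rot: [-3.117, -0.292, 0.057]
ft_force: [0.4, 0.7, -2.0]
grip_width: 0.713
```

```bash
python3 go.py -80 0.635,-0.163,0.12
```

```text
t 6.33 p [ 0.6235 -0.1494  0.2221] yaw(y) -79.3 tilt z [-0.0373  0.0066 -0.9993] F [ 0.4  0.7 -2. ] g 62.0 q7 -1.35
turn deg (tool) [-0.76  2.04  0.71]
to [ 0.635 -0.163  0.12 ] shift mm [ 12.4  16.9 101.5]
```

Call:
step_arm --rows '[[[-0.8, 2.2, 0.8], [12, 16, 0], 40], [[0, 0, 0], [0, 0, 0], 40], [[0, 0, 0], [0, 0, 0], 40]]'

```text
time: 6.58
position: [0.6367, -0.1554, 0.2183]
tool_rot: [-3.124, -0.282, 0.002]
ft_force: [0.1, 1.1, -0.9]
grip_width: 0.719
```

```bash
python3 go.py -80 0.635,-0.163,0.12
```

```text
t 6.58 p [ 0.6367 -0.1554  0.2183] yaw(y) -79.68 tilt z [-0.0018  0.0049 -1.    ] F [ 0.1  1.1 -0.9] g 62.5 q7 -1.35
turn deg (tool) [-0.3   0.05  0.32]
to [ 0.635 -0.163  0.12 ] shift mm [-2.9  7.6 98.3]
```

Call:
step_arm --rows '[[[-0.3, 0, 0.3], [-3, 9, 15], 40], [[0, 0, 0], [0, 0, 35], 40], [[0, 0, 0], [0, 0, 35], 40], [[0, 0, 0], [0, 0, 10], 40], [[0, 0, 0], [0, 0, 0], 40], [[0, 0, 0], [0, 0, 0], 40]]'

```text
time: 7.08
position: [0.6354, -0.149, 0.1242]
tool_rot: [-3.123, -0.302, -0.001]
ft_force: [0.8, -0.2, -0.5]
grip_width: 0.715
```

```bash
python3 look.py wrist w3; python3 go.py -80 0.635,-0.163,0.075
```

```text
t 7.13 p [ 0.6359 -0.1488  0.1248] yaw(y) -78.92 tilt z [ 0.0014  0.0045 -1.    ] F [-0.9  0.5 -1.3] g 62.2 q7 -1.37
turn deg (tool) [-0.24 -0.13  1.08]
to [ 0.635 -0.163  0.075] shift mm [-3.7 14.  49.7]
```

View pics/w3.png

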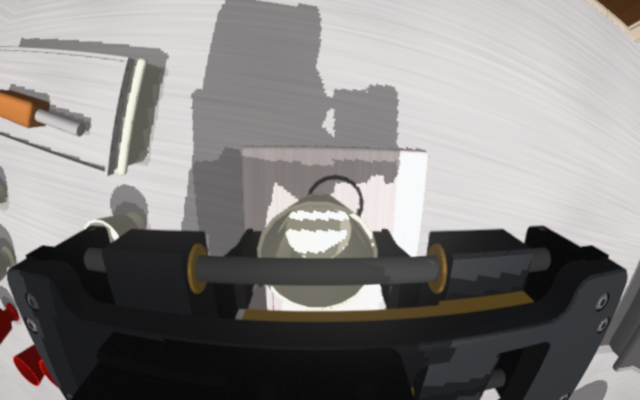

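Call:
step_arm --rows '[[[-0.2, 0, 1], [-4, 14, 0], 40], [[0, 0, 0], [0, 0, 0], 40], [[0, 0, 0], [0, 0, 0], 40]]'

```text
time: 7.38
position: [0.6375, -0.1637, 0.1302]
tool_rot: [3.128, 0.276, 0.014]
ft_force: [1.0, 1.3, -1.6]
grip_width: 0.717
```

```bash
python3 go.py -80 0.635,-0.163,0.085
```

```text
t 7.38 p [ 0.6375 -0.1637  0.1302] yaw(y) -79.92 tilt z [ 0.0092 -0.0011 -1.    ] F [ 1.   1.3 -1.6] g 62.4 q7 -1.37
turn deg (tool) [ 0.15 -0.51  0.08]
to [ 0.635 -0.163  0.085] shift mm [-2.7 -1.2 45.1]
```

Call:
step_arm --rows '[[[0, -0.5, 0], [-3, 0, 10], 40], [[0, 0, 0], [0, 1, 20], 40], [[0, 0, 0], [0, 1, 12], 40], [[0, 0, 0], [0, 0, 0], 40], [[0, 0, 0], [0, 0, 0], 40]]'

```text
time: 7.8
position: [0.6369, -0.1693, 0.0897]
tool_rot: [3.124, 0.27, 0.008]
ft_force: [-0.4, 0.0, -1.2]
grip_width: 0.714
```

```bash
python3 go.py -80 0.635,-0.163,0.076
```

```text
t 7.8 p [ 0.6369 -0.1693  0.0897] yaw(y) -80.13 tilt z [ 0.0057 -0.0058 -1.    ] F [-0.4  0.  -1.2] g 62.1 q7 -1.38
turn deg (tool) [ 0.39 -0.27 -0.13]
to [ 0.635 -0.163  0.076] shift mm [-0.8 -6.6 13.6]
```

Call:
step_arm --rows '[[[0.4, -0.2, 0], [-1, -6, 0], 40], [[0, 0, 0], [0, 0, 0], 40], [[0, 0, 0], [0, 0, 0], 40], [[0, 0, 0], [0, 0, 0], 40]]'

```text
time: 8.13
position: [0.6352, -0.1624, 0.091]
tool_rot: [-3.129, -0.271, -0.003]
ft_force: [-0.0, 0.3, -0.8]
grip_width: 0.715
```

```bash
python3 go.py -80 0.635,-0.163,0.076; python3 look.py wrist w4
python3 - <<'E'
from h import *
from bench import status
P=fcloud(np.load("pics/w4.npz")); p=status.get_state()["position"]
for dz in (8,12,16): print(rim(P,p[:2],p[2]+dz/1e3,.064,.004))
E
```

```text
t 8.13 p [ 0.6352 -0.1624  0.091 ] yaw(y) -80.11 tilt z [ 0.0015  0.0014 -1.    ] F [-0.   0.3 -0.8] g 62.2 q7 -1.38
turn deg (tool) [-0.06 -0.1  -0.11]
to [ 0.635 -0.163  0.076] shift mm [-0.3  0.6 14.9]
(array([ 0.6355, -0.1624]), np.float64(0.0615), np.float64(0.103), 2204)
(array([ 0.6351, -0.1624]), np.float64(0.0625), np.float64(0.107), 1675)
(array([ 0.6763, -0.1553]), np.float64(0.0966), np.float64(0.1111), 340)
```

View pics/w4.png

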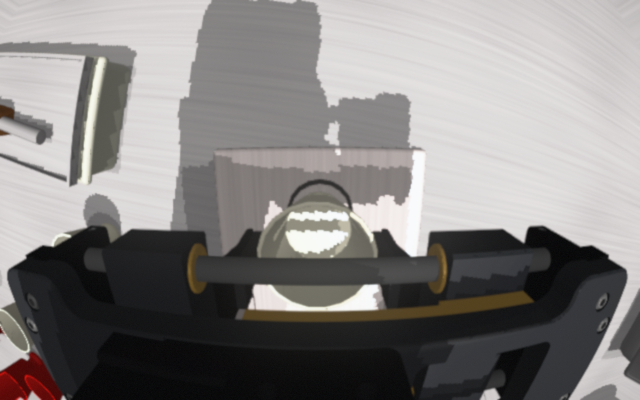

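The ring arc at (320,190) is centred ahead of the coupe, so I lower it.

Call:
step_arm --rows '[[[0, 0, 0], [0, 0, 6], 40], [[0, 0, 0], [0, 0, 6], 40], [[0, 0, 0], [0, 0, 4], 40], [[0, 0, 0], [0, 0, 3], 40], [[0, 0, 0], [0, 0, 0], 40], [[0, 0, 0], [0, 0, 0], 40]]'

```text
time: 8.68
position: [0.6399, -0.1629, 0.0772]
tool_rot: [3.127, 0.27, 0.018]
ft_force: [0.5, 0.2, -1.7]
grip_width: 0.718
```

```bash
python3 go.py -80 0.635,-0.163,0.076
```

```text
t 8.68 p [ 0.6399 -0.1629  0.0772] yaw(y) -80.13 tilt z [ 0.0119 -0.0018 -0.9999] F [ 0.5  0.2 -1.7] g 62.5 q7 -1.39
turn deg (tool) [ 0.22 -0.65 -0.13]
to [ 0.635 -0.163  0.076] shift mm [-4.9 -0.8  1.1]
```

Call:
step_arm --rows '[[[0.2, -0.6, 0], [-5, 0, 0], 40], [[0, 0, 0], [0, 0, 0], 40], [[0, 0, 0], [0, 0, 3], 40], [[0, 0, 0], [0, 0, 3], 40], [[0, 0, 0], [0, 0, 0], 40], [[0, 0, 0], [0, 0, 0], 40]]'

```text
time: 9.18
position: [0.6372, -0.1635, 0.0777]
tool_rot: [3.128, 0.27, 0.008]
ft_force: [0.0, -0.7, -1.5]
grip_width: 0.714
```

```bash
python3 go.py -80 0.635,-0.163,0.076
```

```text
t 9.18 p [ 0.6372 -0.1635  0.0777] yaw(y) -80.15 tilt z [ 0.0053 -0.0014 -1.    ] F [ 0.  -0.7 -1.5] g 62.1 q7 -1.39
turn deg (tool) [ 0.13 -0.28 -0.15]
to [ 0.635 -0.163  0.076] shift mm [-2.1 -0.8  1.7]
```

Call:
step_arm --rows '[[[0, -0.4, 0], [-3, 0, 5], 40], [[0, 0, 0], [0, 0, 5], 40], [[0, 0, 0], [0, 0, 0], 40]]'

```text
time: 9.43
position: [0.6388, -0.1652, 0.0759]
tool_rot: [3.123, 0.267, 0.012]
ft_force: [0.2, -0.4, -1.9]
grip_width: 0.71
```

```bash
python3 go.py -80 0.635,-0.163,0.076
```

```text
t 9.43 p [ 0.6388 -0.1652  0.0759] yaw(y) -80.22 tilt z [ 0.0083 -0.0069 -0.9999] F [ 0.2 -0.4 -1.9] g 61.8 q7 -1.4
turn deg (tool) [ 0.47 -0.4  -0.22]
to [ 0.635 -0.163  0.076] shift mm [-3.4 -2.8 -0.1]
```

Call:
step_arm --rows '[[[0.4, -0.4, 0], [-4, -3, 2], 40], [[0, 0, 0], [0, 0, 3], 40], [[0, 0, 0], [0, 0, 3], 40], [[0, 0, 0], [0, 0, 0], 40], [[0, 0, 0], [0, 0, 0], 40]]'

```text
time: 9.85
position: [0.6378, -0.1623, 0.0749]
tool_rot: [3.127, 0.268, 0.012]
ft_force: [1.0, -0.8, -2.9]
grip_width: 0.713
```

```bash
python3 go.py -80 0.635,-0.163,0.076
```

```text
t 9.85 p [ 0.6378 -0.1623  0.0749] yaw(y) -80.21 tilt z [ 0.0078 -0.0028 -1.    ] F [ 1.  -0.8 -2.9] g 62.0 q7 -1.4
turn deg (tool) [ 0.24 -0.41 -0.21]
to [ 0.635 -0.163  0.076] shift mm [-2.8  0.2 -1.1]
```

Within tolerance, so I release it. The fingers open slowly, then go straight up.

Call:
step_arm --rows '[[[0, 0, 0], [0, 0, 0], 70], [[0, 0, 0], [0, 0, 0], 80], [[0, 0, 0], [0, 0, 0], 85], [[0, 0, 0], [0, 0, 0], 85], [[0, 0, 0], [0, 0, -20], 85], [[0, 0, 0], [0, 0, -35], 85], [[0, 0, 0], [0, 0, -40], 85], [[0, 0, 0], [0, 0, -40], 85], [[0, 0, 0], [0, 0, -20], 85], [[0, 0, 0], [0, 0, 0], 85], [[0, 0, 0], [0, 0, 0], 85]]'

```text
time: 10.77
position: [0.6305, -0.1625, 0.224]
tool_rot: [-3.125, -0.266, 0.02]
ft_force: [-0.3, 0.5, -1.4]
grip_width: 0.976
```

```bash
python3 go.py -80 0.437,0.176,0.23; python3 look.py wrist w5
python3 - <<'E'
from h import *
d=np.load("pics/w5.npz");P=fcloud(d); 
for z in (.082,.084,.086,.088): print(rim(P,(.635,-.163),z,.064,.003))
cv2.imwrite("pics/w5c.png",cv2.resize(d["frame"][100:330,180:460,::-1],None,fx=2.5,fy=2.5))
E
```

```text
t 10.77 p [ 0.6305 -0.1625  0.224 ] yaw(y) -80.27 tilt z [-0.0132  0.0039 -0.9999] F [-0.3  0.5 -1.4] g 84.9 q7 -1.34
turn deg (tool) [-0.35  0.71 -0.26]
to [0.437 0.176 0.23 ] shift mm [-133.5 -366.4   -2.1]
(array([ 0.6352, -0.1619]), np.float64(0.0582), np.float64(0.085), 330)
(array([ 0.6353, -0.1619]), np.float64(0.0599), np.float64(0.087), 635)
(array([ 0.6353, -0.1619]), np.float64(0.0603), np.float64(0.088), 566)
(array([ 0.6351, -0.1618]), np.float64(0.0606), np.float64(0.088), 410)
```

View pics/w5c.png

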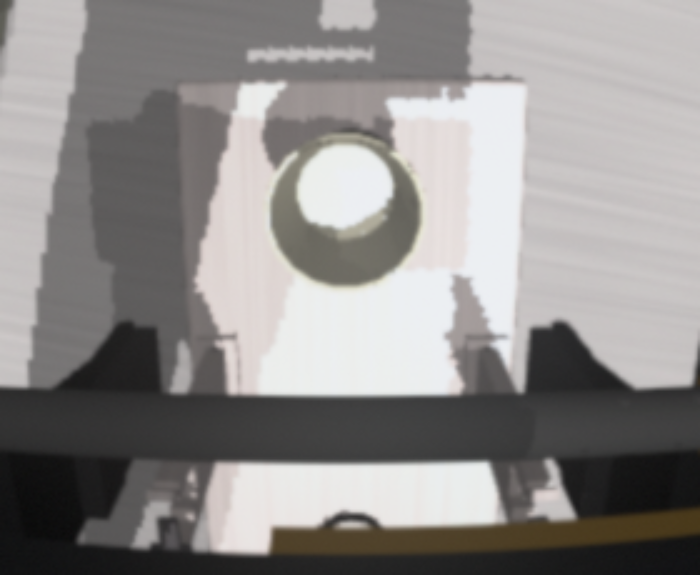

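Placed upright in the larger ring: rim centre (0.6352,-0.1619) at height 0.087. Next is coupe C.

Call:
step_arm --rows '[[[-0.3, 0.7, -0.2], [-8, -20, 0], 85], [[0, 0, 0], [-13, -37, -1], 85], [[0, 0, 0], [-13, -37, -1], 85], [[0, 0, 0], [-13, -37, -1], 85], [[0, 0, 0], [-13, -37, -1], 85], [[0, 0, 0], [-13, -37, -1], 85], [[0, 0, 0], [-13, -37, -1], 85], [[0, 0, 0], [-13, -37, -1], 85], [[0, 0, 0], [-13, -37, -1], 85], [[0, 0, 0], [-9, -25, 0], 85], [[0, 0, 0], [0, 0, 0], 85], [[0, 0, 0], [0, 0, 0], 85]]'

```text
time: 11.82
position: [0.4333, 0.1597, 0.2086]
tool_rot: [-3.127, -0.257, 0.057]
ft_force: [0.6, -1.2, -0.6]
grip_width: 0.976
```

```bash
python3 go.py -80 0.437,0.1757,0.12
```

```text
t 11.82 p [0.4333 0.1597 0.2086] yaw(y) -80.6 tilt z [-3.630e-02  6.000e-04 -9.993e-01] F [ 0.6 -1.2 -0.6] g 84.9 q7 -1.78
turn deg (tool) [-0.39  2.04 -0.59]
to [0.437  0.1757 0.12  ] shift mm [  9.4 -14.6  88.4]
```

Call:
step_arm --rows '[[[-0.4, 2, -0.6], [8, -14, 0], 85], [[0, 0, 0], [0, 0, 0], 85], [[0, 0, 0], [0, 0, 25], 85], [[0, 0, 0], [0, 0, 35], 85], [[0, 0, 0], [0, 0, 20], 85], [[0, 0, 0], [0, 0, 0], 85], [[0, 0, 0], [0, 0, 0], 85], [[0, 0, 0], [0, 0, 0], 85]]'

```text
time: 12.48
position: [0.439, 0.1638, 0.1202]
tool_rot: [3.129, 0.255, -0.021]
ft_force: [0.1, -0.1, 0.3]
grip_width: 0.977
```

```bash
python3 go.py -80 0.437,0.1757,0.066
```

```text
t 12.48 p [0.439  0.1638 0.1202] yaw(y) -80.69 tilt z [-0.0129 -0.0033 -0.9999] F [ 0.1 -0.1  0.3] g 85.0 q7 -1.88
turn deg (tool) [ 0.06  0.76 -0.69]
to [0.437  0.1757 0.066 ] shift mm [  0.7 -12.1  54.2]
```

Call:
step_arm --rows '[[[0, 0.8, -0.7], [1, -13, 0], 85], [[0, 0, 0], [0, -1, 0], 85], [[0, 0, 0], [0, 0, 12], 85], [[0, 0, 0], [0, 0, 12], 85], [[0, 0, 0], [0, 0, 0], 85], [[0, 0, 0], [0, 0, 0], 85]]'

```text
time: 12.98
position: [0.4414, 0.1793, 0.0982]
tool_rot: [3.129, 0.273, 0.016]
ft_force: [0.1, 0.8, -0.7]
grip_width: 0.977
```

```bash
python3 go.py -80 0.437,0.1757,0.066
```

```text
t 12.98 p [0.4414 0.1793 0.0982] yaw(y) -80.04 tilt z [ 1.000e-02  1.000e-04 -9.999e-01] F [ 0.1  0.8 -0.7] g 85.0 q7 -1.93
turn deg (tool) [ 0.1  -0.57 -0.03]
to [0.437  0.1757 0.066 ] shift mm [-5.3  2.7 32.2]
```

Call:
step_arm --rows '[[[0, -0.5, 0], [-6, 3, 0], 85], [[0, 0, 0], [0, 0, 10], 85], [[0, -0.2, 0], [-1, 0, 15], 85], [[0, -0.2, 0], [-1, 0, 12], 85], [[0, 0, 0], [0, 0, 0], 85], [[0, 0, 0], [0, 0, 0], 85]]'

```text
time: 13.48
position: [0.4333, 0.1737, 0.0581]
tool_rot: [3.127, 0.272, -0.011]
ft_force: [-0.1, -0.4, 0.4]
grip_width: 0.977
```

```bash
python3 go.py -80 0.437,0.1757,0.066
```

```text
t 13.48 p [0.4333 0.1737 0.0581] yaw(y) -80.07 tilt z [-0.0068 -0.0035 -1.    ] F [-0.1 -0.4  0.4] g 85.0 q7 -1.98
turn deg (tool) [ 0.13  0.42 -0.07]
to [0.437  0.1757 0.066 ] shift mm [ 3.9 -1.3 -7.9]
```

Call:
step_arm --rows '[[[0, 0.4, 0], [4, -2, -7], 85], [[0, 0, 0], [0, 0, 0], 85], [[0, 0, 0], [0, 0, 0], 85], [[0, 0, 0], [0, 0, 0], 85]]'

```text
time: 13.82
position: [0.4382, 0.1772, 0.0669]
tool_rot: [3.128, 0.272, 0.003]
ft_force: [-0.2, -0.2, 0.0]
grip_width: 0.975
```

```bash
python3 go.py -80 0.437,0.1757,0.066
```

```text
t 13.82 p [0.4382 0.1772 0.0669] yaw(y) -80.07 tilt z [ 0.0024 -0.0014 -1.    ] F [-0.2 -0.2  0. ] g 84.8 q7 -1.97
turn deg (tool) [ 0.1  -0.12 -0.07]
to [0.437  0.1757 0.066 ] shift mm [-1.4  1.3  0.9]
```

Call:
step_arm --rows '[[[0, 0, 0], [-1, 1, 0], 65], [[0, 0, 0], [0, 0, 0], 50], [[0, 0, 0], [0, 0, 0], 40], [[0, 0, 0], [0, 0, 0], 40], [[0, 0, 0], [0, 0, -15], 40], [[0, 0, 0], [0, 0, -30], 40], [[0, 0, 0], [0, 0, -40], 40], [[0, 0, 0], [0, 0, -40], 40], [[0, 0, 0], [0, 0, -40], 40], [[0, 0, 0], [0, 0, -20], 40], [[0, 0, 0], [0, 0, 0], 40]]'

```text
time: 14.73
position: [0.4326, 0.1749, 0.2564]
tool_rot: [3.127, 0.274, -0.013]
ft_force: [0.8, 0.1, -1.3]
grip_width: 0.718
```

```bash
cat > held.py <<'E'
from h import *
import sys
from bench import status,optics
d=optics.get_image("wrist"); np.savez("pics/h.npz",**d); cv2.imwrite(sys.argv[1],d["frame"][:,:,::-1])
P=fcloud(d); p=status.get_state()["position"]
for dz in (8,12,16): print("held rim",rim(P,p[:2],p[2]+dz/1e3,float(sys.argv[2]),.004),"tcp",p.round(4))
E
python3 held.py pics/h2.png .064; python3 go.py -80 0.635,-0.162,0.25
```

```text
held rim (array([0.4321, 0.1747]), np.float64(0.0621), np.float64(0.2668), 1860) tcp [0.4321 0.1748 0.2548]
held rim (array([0.432 , 0.1749]), np.float64(0.0675), np.float64(0.2708), 496) tcp [0.4321 0.1748 0.2548]
held rim (array([0.4791, 0.183 ]), np.float64(0.1041), np.float64(0.2748), 329) tcp [0.4321 0.1748 0.2548]
t 14.78 p [0.4321 0.1748 0.2548] yaw(y) -79.95 tilt z [-0.0092 -0.0037 -1.    ] F [ 0.4  0.1 -1.5] g 62.5 q7 -1.77
turn deg (tool) [0.11 0.56 0.05]
to [ 0.635 -0.162  0.25 ] shift mm [141.  367.1   4.2]
```

Call:
step_arm --rows '[[[0, 0.5, 0], [8, 20, -2], 40], [[0, 0, 0], [14, 37, -3], 40], [[0, 0, 0], [14, 37, -3], 40], [[0, 0, 0], [14, 37, -3], 40], [[0, 0, 0], [14, 37, -3], 40], [[0, 0, 0], [14, 37, -3], 40], [[0, 0, 0], [14, 37, -3], 40], [[0, 0, 0], [14, 37, -3], 40], [[0, 0, 0], [14, 37, -3], 40], [[0, 0, 0], [10, 25, 0], 40], [[0, 0, 0], [0, 0, 0], 40], [[0, 0, 0], [0, 0, 0], 40]]'

```text
time: 15.78
position: [0.6181, -0.1485, 0.2494]
tool_rot: [-3.124, -0.293, 0.061]
ft_force: [0.1, 0.8, -1.4]
grip_width: 0.716
```

```bash
python3 go.py -80 0.635,-0.162,0.2
```

```text
t 15.78 p [ 0.6181 -0.1485  0.2494] yaw(y) -79.29 tilt z [-3.910e-02 -8.000e-04 -9.992e-01] F [ 0.1  0.8 -1.4] g 62.3 q7 -1.34
turn deg (tool) [-0.36  2.21  0.72]
to [ 0.635 -0.162  0.2  ] shift mm [16.  16.7 48.7]
```

Call:
step_arm --rows '[[[-0.4, 2.2, 0.7], [16, 16, 0], 40], [[0, 0, 0], [0, 0, 0], 40], [[0, 0, 0], [0, 0, 0], 40], [[0, 0, 0], [0, 0, 30], 40], [[0, 0, 0], [0, 0, 30], 40], [[0, 0, 0], [0, 0, 10], 40], [[0, 0, 0], [0, 0, 0], 40], [[0, 0, 0], [0, 0, 0], 40], [[0, 0, 0], [0, 0, 0], 40]]'

```text
time: 16.53
position: [0.6306, -0.1499, 0.1684]
tool_rot: [-3.12, -0.293, 0.022]
ft_force: [0.1, 1.0, -1.6]
grip_width: 0.718
```

```bash
python3 go.py -80 0.635,-0.162,0.165
```

```text
t 16.53 p [ 0.6306 -0.1499  0.1684] yaw(y) -79.27 tilt z [-0.0145  0.0063 -0.9999] F [ 0.1  1.  -1.6] g 62.5 q7 -1.36
turn deg (tool) [-0.5   0.75  0.73]
to [ 0.635 -0.162  0.165] shift mm [ 2.1 12.8  3.3]
```

Call:
step_arm --rows '[[[-0.5, 0.8, 0.7], [3, 14, 0], 40], [[0, 0, 0], [0, 0, 0], 40], [[0, 0, 0], [0, 0, 0], 40], [[0, 0, 0], [0, 0, 0], 40]]'

```text
time: 16.87
position: [0.6394, -0.1648, 0.1737]
tool_rot: [3.126, 0.272, 0.015]
ft_force: [0.6, -0.2, -1.3]
grip_width: 0.719
```

```bash
python3 go.py -80 0.635,-0.162,0.106; python3 held.py pics/h3.png .064
```

```text
t 16.87 p [ 0.6394 -0.1648  0.1737] yaw(y) -80.05 tilt z [ 0.01   -0.0031 -0.9999] F [ 0.6 -0.2 -1.3] g 62.6 q7 -1.36
turn deg (tool) [ 0.28 -0.53 -0.04]
to [ 0.635 -0.162  0.106] shift mm [-4.4 -3.9 67.6]
held rim (array([ 0.6373, -0.1652]), np.float64(0.0638), np.float64(0.1857), 1293) tcp [ 0.6394 -0.1645  0.1738]
held rim (array([ 0.6309, -0.1661]), np.float64(0.0764), np.float64(0.1897), 402) tcp [ 0.6394 -0.1645  0.1738]
held rim (array([ 0.679, -0.158]), np.float64(0.0949), np.float64(0.1937), 344) tcp [ 0.6394 -0.1645  0.1738]
```

View pics/h3.png

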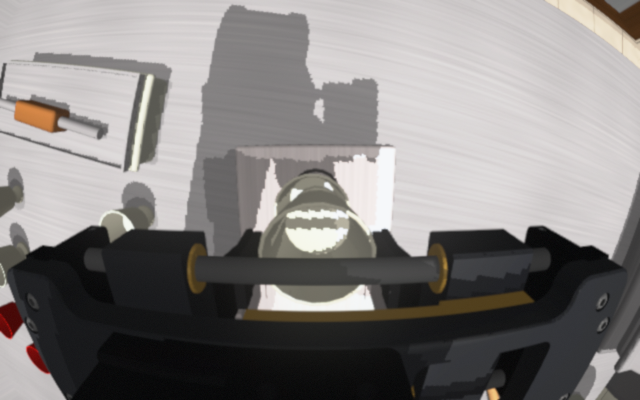

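Call:
step_arm --rows '[[[0.3, -0.5, 0], [-5, -4, 0], 40], [[0, 0, 0], [0, 0, 10], 40], [[0, 0, 0], [0, 0, 20], 40], [[0, 0, 0], [0, 0, 15], 40], [[0, 0, 0], [0, 0, 0], 40], [[0, 0, 0], [0, 0, 0], 40], [[0, 0, 0], [0, 0, 0], 40]]'

```text
time: 17.5
position: [0.6332, -0.1601, 0.1268]
tool_rot: [-3.128, -0.274, -0.001]
ft_force: [0.3, 0.8, -2.1]
grip_width: 0.717
```

```bash
python3 go.py -80 0.635,-0.162,0.106
```

```text
t 17.5 p [ 0.6332 -0.1601  0.1268] yaw(y) -79.98 tilt z [ 5.0e-04  1.5e-03 -1.0e+00] F [ 0.3  0.8 -2.1] g 62.4 q7 -1.37
turn deg (tool) [-0.08 -0.05  0.02]
to [ 0.635 -0.162  0.106] shift mm [ 1.4  2.3 20.8]
```

Call:
step_arm --rows '[[[0, 0, 0], [1, 3, 5], 40], [[0, 0, 0], [0, 0, 8], 40], [[0, -0.1, 0], [-1, 0, 6], 40], [[0, 0, 0], [0, 0, 0], 40], [[0, 0, 0], [0, 0, 0], 40], [[0, 0, 0], [0, 0, 0], 40]]'

```text
time: 18.0
position: [0.6372, -0.163, 0.1106]
tool_rot: [3.129, 0.275, 0.01]
ft_force: [-0.8, -0.7, -0.6]
grip_width: 0.717
```

```bash
python3 go.py -80 0.635,-0.162,0.106
```

```text
t 18.0 p [ 0.6372 -0.163   0.1106] yaw(y) -79.97 tilt z [ 6.6e-03 -1.0e-04 -1.0e+00] F [-0.8 -0.7 -0.6] g 62.4 q7 -1.38
turn deg (tool) [ 0.07 -0.37  0.03]
to [ 0.635 -0.162  0.106] shift mm [-2.  -1.4  4.6]
```

Call:
step_arm --rows '[[[0, -0.4, 0], [-3, -1, 3], 40], [[0, 0, 0], [0, 0, 3], 40], [[0, 0, 0], [0, 0, 0], 70], [[0, 0, 0], [0, 0, 0], 80], [[0, 0, 0], [0, 0, 0], 85], [[0, 0, 0], [0, 0, 0], 85], [[0, 0, 0], [0, 0, -20], 85], [[0, 0, 0], [0, 0, -35], 85], [[0, 0, 0], [0, 0, -40], 85], [[0, 0, 0], [0, 0, -30], 85], [[0, 0, 0], [0, 0, 0], 85], [[0, 0, 0], [0, 0, 0], 85]]'

```text
time: 19.0
position: [0.6346, -0.1629, 0.2362]
tool_rot: [3.127, 0.273, 0.003]
ft_force: [0.2, 0.7, -0.9]
grip_width: 0.976
```

```bash
python3 go.py -80 0.447,0.314,0.24; python3 look.py wrist w6
python3 - <<'E'
from h import *
d=np.load("pics/w6.npz");P=fcloud(d); 
for z in (.086,.112,.114,.116,.118,.12): print(z,rim(P,(.635,-.162),z,.064,.003))
cv2.imwrite("pics/w6c.png",cv2.resize(d["frame"][100:330,180:460,::-1],None,fx=2.5,fy=2.5))
E
```

```text
t 19.0 p [ 0.6346 -0.1629  0.2362] yaw(y) -80.01 tilt z [ 0.0024 -0.0025 -1.    ] F [ 0.2  0.7 -0.9] g 84.9 q7 -1.34
turn deg (tool) [ 0.16 -0.11 -0.01]
to [0.447 0.314 0.24 ] shift mm [-102.1 -502.2   -5.5]
0.086 (array([ 0.6387, -0.1616]), np.float64(0.0526), np.float64(0.089), 348)
0.112 (array([ 0.6361, -0.1627]), np.float64(0.0582), np.float64(0.115), 382)
0.114 (array([ 0.6363, -0.1628]), np.float64(0.0599), np.float64(0.117), 729)
0.116 (array([ 0.6362, -0.1628]), np.float64(0.0603), np.float64(0.1176), 652)
0.118 (array([ 0.6361, -0.1629]), np.float64(0.0606), np.float64(0.1176), 475)
0.12 (array([ 0.6362, -0.1629]), np.float64(0.0607), np.float64(0.1176), 21)
```

View pics/w6c.png

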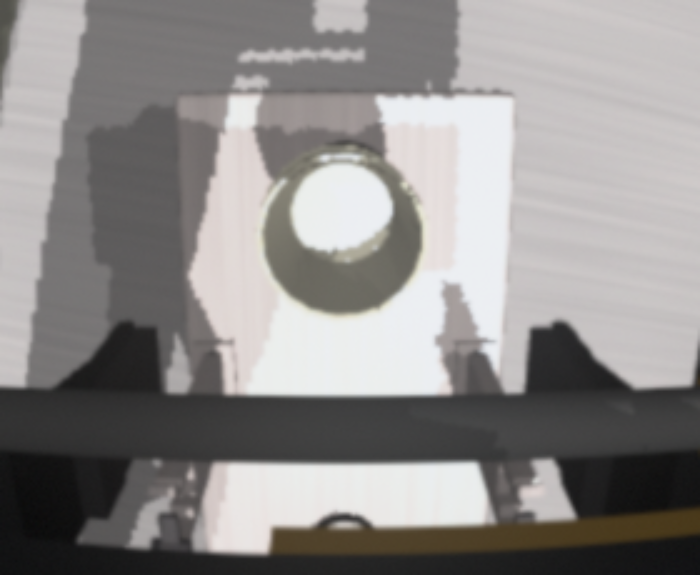

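The second wide coupe is nested at rim height 0.117, exactly 30 mm higher. Now coupe B.

Call:
step_arm --rows '[[[0.1, 0, 0], [-4, -20, 0], 85], [[0, 0, 0], [-8, -40, -2], 85], [[0, 0, 0], [-8, -40, -2], 85], [[0, 0, 0], [-8, -40, -2], 85], [[0, 0, 0], [-8, -40, -2], 85], [[0, 0, 0], [-8, -40, -2], 85], [[0, 0, 0], [-8, -40, -2], 85], [[0, 0, 0], [-8, -40, -2], 85], [[0, 0, 0], [-8, -40, -2], 85], [[0, 0, 0], [-8, -40, -2], 85], [[0, 0, 0], [-8, -40, -2], 85], [[0, 0, 0], [-8, -40, -2], 85]]'

```text
time: 20.05
position: [0.4581, 0.2703, 0.2367]
tool_rot: [3.126, 0.23, -0.038]
ft_force: [0.4, 0.5, 0.6]
grip_width: 0.981
```

Call:
step_arm --rows '[[[0, 0, 0], [-4, -20, 0], 85], [[0, 0, 0], [0, 0, 0], 85], [[0, 0, 0], [0, 0, 0], 85]]'

```text
time: 20.3
position: [0.4422, 0.3, 0.2335]
tool_rot: [3.127, 0.258, -0.048]
ft_force: [0.3, -0.6, -0.3]
grip_width: 0.977
```

```bash
python3 go.py -80 0.447,0.3143,0.12
```

```text
t 20.3 p [0.4422 0.3    0.2335] yaw(y) -80.56 tilt z [-0.0305 -0.0065 -0.9995] F [ 0.3 -0.6 -0.3] g 85.0 q7 -2.16
turn deg (tool) [ 0.07  1.78 -0.56]
to [0.447  0.3143 0.12  ] shift mm [ 10.6 -13.5 113.2]
```

Call:
step_arm --rows '[[[0, 1.8, -0.6], [8, -14, 0], 85], [[0, 0, 0], [0, 0, 0], 85], [[0, 0, 0], [0, 0, 30], 85], [[0, 0, 0], [0, 0, 40], 85], [[0, 0, 0], [0, 0, 30], 85], [[0, 0, 0], [0, 0, 0], 85], [[0, 0, 0], [0, 0, 0], 85], [[0, 0, 0], [0, 0, 0], 85]]'

```text
time: 20.97
position: [0.453, 0.3, 0.126]
tool_rot: [3.121, 0.247, -0.01]
ft_force: [-0.6, 0.0, 0.2]
grip_width: 0.977
```

```bash
python3 go.py -80 0.447,0.3143,0.066
```

```text
t 20.97 p [0.453 0.3   0.126] yaw(y) -80.93 tilt z [-0.0057 -0.0116 -0.9999] F [-0.6  0.   0.2] g 85.0 q7 -2.25
turn deg (tool) [ 0.6   0.43 -0.94]
to [0.447  0.3143 0.066 ] shift mm [ -3.2 -15.8  59.9]
```

Call:
step_arm --rows '[[[0.6, 0.4, -0.9], [-3, -16, 0], 85], [[0, 0, 0], [0, 0, 0], 85], [[0, 0, 0], [0, 0, 15], 85], [[0, 0, 0], [-1, 0, 15], 85], [[0, 0, 0], [0, 0, 0], 85], [[0, 0, 0], [0, 0, 0], 85], [[0, 0, 0], [0, 0, 0], 85]]'

```text
time: 21.55
position: [0.4523, 0.3213, 0.1066]
tool_rot: [-3.122, -0.274, -0.026]
ft_force: [0.5, -0.3, -0.8]
grip_width: 0.973
```

```bash
python3 go.py -80 0.447,0.3143,0.066
```

```text
t 21.55 p [0.4523 0.3213 0.1066] yaw(y) -79.98 tilt z [ 0.0157  0.0092 -0.9998] F [ 0.5 -0.3 -0.8] g 84.7 q7 -2.28
turn deg (tool) [-0.36 -0.98  0.01]
to [0.447  0.3143 0.066 ] shift mm [-7.1  6.3 40.4]
```

Call:
step_arm --rows '[[[-0.3, -0.9, 0], [-6, 5, 0], 85], [[0, 0, 0], [0, 0, 0], 85], [[0, 0, 0], [0, 0, 0], 85], [[0, 0, 0], [0, 0, 15], 85], [[0, 0, 0], [0, 0, 15], 85], [[0, 0, 0], [0, 0, 3], 85], [[0, 0, 0], [0, 0, 0], 85], [[0, 0, 0], [0, 0, 0], 85], [[0, 0, 0], [0, 0, 0], 85]]'

```text
time: 22.3
position: [0.4505, 0.3169, 0.0791]
tool_rot: [-3.126, -0.272, -0.014]
ft_force: [0.1, -0.1, 0.5]
grip_width: 0.982
```

```bash
python3 go.py -80 0.447,0.3143,0.066
```

```text
t 22.3 p [0.4505 0.3169 0.0791] yaw(y) -80.04 tilt z [ 0.0086  0.0042 -1.    ] F [ 0.1 -0.1  0.5] g 85.4 q7 -2.3
turn deg (tool) [-0.15 -0.53 -0.04]
to [0.447  0.3143 0.066 ] shift mm [-4.   2.  13.1]
```

Call:
step_arm --rows '[[[-0.1, -0.5, 0], [-4, 2, 8], 85], [[0, 0, 0], [0, 0, 7], 85], [[0, 0, 0], [0, 0, 0], 85], [[0, 0, 0], [0, 0, 0], 85], [[0, 0, 0], [0, 0, 0], 85]]'

```text
time: 22.72
position: [0.4475, 0.3145, 0.0641]
tool_rot: [-3.128, -0.272, -0.003]
ft_force: [0.3, 0.2, -0.2]
grip_width: 0.973
```

```bash
python3 go.py -80 0.447,0.3143,0.066
```

```text
t 22.72 p [0.4475 0.3145 0.0641] yaw(y) -80.06 tilt z [ 0.0016  0.0014 -1.    ] F [ 0.3  0.2 -0.2] g 84.6 q7 -2.31
turn deg (tool) [-0.07 -0.1  -0.06]
to [0.447  0.3143 0.066 ] shift mm [-0.5  0.1 -1.9]
```

Call:
step_arm --rows '[[[0, 0, 0], [0, 0, -1], 65], [[0, 0, 0], [0, 0, 0], 50], [[0, 0, 0], [0, 0, 0], 40], [[0, 0, 0], [0, 0, 0], 40], [[0, 0, 0], [0, 0, 0], 40], [[0, 0, 0], [0, 0, -15], 40], [[0, 0, 0], [0, 0, -30], 40], [[0, 0, 0], [0, 0, -40], 40], [[0, 0, 0], [0, 0, -40], 40], [[0, 0, 0], [0, 0, -40], 40], [[0, 0, 0], [0, 0, -30], 40], [[0, 0, 0], [0, 0, 0], 40]]'

```text
time: 23.72
position: [0.4438, 0.312, 0.2639]
tool_rot: [3.127, 0.275, -0.015]
ft_force: [0.4, 0.5, -1.8]
grip_width: 0.71
```

```bash
python3 held.py pics/h4.png .064; python3 go.py -80 0.636,-0.162,0.25
```

```text
held rim (array([0.4451, 0.3121]), np.float64(0.062), np.float64(0.2735), 1585) tcp [0.4431 0.3114 0.2615]
held rim (array([0.4439, 0.312 ]), np.float64(0.0616), np.float64(0.2775), 2116) tcp [0.4431 0.3114 0.2615]
held rim (array([0.4434, 0.312 ]), np.float64(0.063), np.float64(0.2815), 1379) tcp [0.4431 0.3114 0.2615]
t 23.77 p [0.4431 0.3114 0.2615] yaw(y) -79.93 tilt z [-0.0116 -0.0052 -0.9999] F [ 0.1  0.3 -0.9] g 61.3 q7 -2.16
turn deg (tool) [0.18 0.7  0.06]
to [ 0.636 -0.162  0.25 ] shift mm [107.3 499.8  11.7]
```

Call:
step_arm --rows '[[[0.1, 0.7, 0], [4, 20, -1], 40], [[0, 0, 0], [8, 38, -3], 40], [[0, 0, 0], [8, 38, -3], 40], [[0, 0, 0], [8, 38, -3], 40], [[0, 0, 0], [8, 38, -3], 40], [[0, 0, 0], [8, 38, -3], 40], [[0, 0, 0], [8, 38, -3], 40], [[0, 0, 0], [8, 38, -3], 40], [[0, 0, 0], [8, 38, -3], 40], [[0, 0, 0], [8, 38, -3], 40], [[0, 0, 0], [8, 38, -3], 40], [[0, 0, 0], [8, 38, -3], 40]]'

```text
time: 24.77
position: [0.6066, -0.1095, 0.2728]
tool_rot: [-3.124, -0.315, 0.048]
ft_force: [1.9, -0.0, -1.3]
grip_width: 0.708
```

Call:
step_arm --rows '[[[0, 0, 0], [5, 20, 0], 40], [[0, 0, 0], [0, 0, 0], 40], [[0, 0, 0], [0, 0, 0], 40]]'

```text
time: 25.02
position: [0.6145, -0.1428, 0.2632]
tool_rot: [-3.126, -0.289, 0.065]
ft_force: [-0.0, 0.8, -1.0]
grip_width: 0.71
```

```bash
python3 go.py -80 0.636,-0.162,0.2
```

```text
t 25.02 p [ 0.6145 -0.1428  0.2632] yaw(y) -79.43 tilt z [-0.0413 -0.0024 -0.9991] F [-0.   0.8 -1. ] g 61.7 q7 -1.35
turn deg (tool) [-0.28  2.35  0.57]
to [ 0.636 -0.162  0.2  ] shift mm [20.2 23.1 62.3]
```

Call:
step_arm --rows '[[[-0.3, 2.3, 0.5], [19, 22, 0], 40], [[0, 0, 0], [0, 0, 0], 40], [[0, 0, 0], [0, 0, 0], 40], [[0, 0, 0], [0, 0, 25], 40], [[0, 0, 0], [0, 0, 30], 40], [[0, 0, 0], [0, 0, 5], 40], [[0, 0, 0], [0, 0, 0], 40], [[0, 0, 0], [0, 0, 0], 40], [[0, 0, 0], [0, 0, 0], 40]]'

```text
time: 25.77
position: [0.6332, -0.1491, 0.1948]
tool_rot: [-3.121, -0.296, 0.016]
ft_force: [0.6, -0.2, -1.2]
grip_width: 0.707
```

```bash
python3 go.py -80 0.636,-0.162,0.195
```

```text
t 25.77 p [ 0.6332 -0.1491  0.1948] yaw(y) -79.16 tilt z [-0.0108  0.0054 -0.9999] F [ 0.6 -0.2 -1.2] g 61.5 q7 -1.35
turn deg (tool) [-0.42  0.55  0.85]
to [ 0.636 -0.162  0.195] shift mm [ 0.3 13.2 -0.3]
```

Call:
step_arm --rows '[[[-0.4, 0.5, 0.8], [0, 12, 0], 40], [[0, 0, 0], [0, 0, 0], 40], [[0, 0, 0], [0, 0, 0], 40], [[0, 0, 0], [0, 0, 0], 40]]'

```text
time: 26.1
position: [0.638, -0.1622, 0.1998]
tool_rot: [3.126, 0.273, 0.011]
ft_force: [-0.8, -0.8, -1.6]
grip_width: 0.706
```

```bash
python3 go.py -80 0.636,-0.162,0.134
```

```text
t 26.1 p [ 0.638  -0.1622  0.1998] yaw(y) -80.03 tilt z [ 0.007  -0.0029 -1.    ] F [-0.8 -0.8 -1.6] g 61.4 q7 -1.35
turn deg (tool) [ 0.23 -0.37 -0.03]
to [ 0.636 -0.162  0.134] shift mm [-2.3 -0.8 65.8]
```

Call:
step_arm --rows '[[[0.2, -0.4, 0], [-3, 0, 8], 40], [[0, 0, 0], [0, 0, 15], 40], [[0, 0, 0], [0, 0, 15], 40], [[0, 0, 0], [0, 0, 8], 40], [[0, 0, 0], [0, 0, 0], 40], [[0, 0, 0], [0, 0, 0], 40], [[0, 0, 0], [0, 0, 0], 40]]'

```text
time: 26.68
position: [0.635, -0.1634, 0.1529]
tool_rot: [3.129, 0.271, -0.0]
ft_force: [0.3, 0.8, -1.2]
grip_width: 0.707
```

```bash
python3 go.py -80 0.636,-0.162,0.134
```

```text
t 26.68 p [ 0.635  -0.1634  0.1529] yaw(y) -80.1 tilt z [-0.e+00 -6.e-04 -1.e+00] F [ 0.3  0.8 -1.2] g 61.5 q7 -1.36
turn deg (tool) [ 0.03  0.01 -0.1 ]
to [ 0.636 -0.162  0.134] shift mm [ 1.3 -1.2 18.9]
```

Call:
step_arm --rows '[[[0, 0, 0], [0, -1, 6], 40], [[0, 0, 0], [0, 0, 8], 40], [[0, 0, 0], [-1, 0, 5], 40], [[0, 0, 0], [0, 0, 0], 40], [[0, 0, 0], [0, 0, 0], 40], [[0, 0, 0], [0, 0, 0], 40]]'

```text
time: 27.18
position: [0.636, -0.1625, 0.1364]
tool_rot: [3.127, 0.271, 0.009]
ft_force: [-0.2, -0.5, 0.0]
grip_width: 0.708
```

```bash
python3 go.py -80 0.636,-0.162,0.134
```

```text
t 27.18 p [ 0.636  -0.1625  0.1364] yaw(y) -80.09 tilt z [ 0.006  -0.0023 -1.    ] F [-0.2 -0.5  0. ] g 61.6 q7 -1.37
turn deg (tool) [ 0.19 -0.32 -0.09]
to [ 0.636 -0.162  0.134] shift mm [ 0.1 -0.5  2.4]
```

Call:
step_arm --rows '[[[0, -0.3, 0], [0, 0, 3], 40], [[0, 0, 0], [0, 0, 0], 65], [[0, 0, 0], [0, 0, 0], 75], [[0, 0, 0], [0, 0, 0], 85], [[0, 0, 0], [0, 0, 0], 85], [[0, 0, 0], [0, 0, 0], 85], [[0, 0, 0], [0, 0, -20], 85], [[0, 0, 0], [0, 0, -35], 85], [[0, 0, 0], [0, 0, -40], 85], [[0, 0, 0], [0, 0, -30], 85], [[0, 0, 0], [0, 0, 0], 85], [[0, 0, 0], [0, 0, 0], 85]]'

```text
time: 28.18
position: [0.6356, -0.1625, 0.262]
tool_rot: [3.128, 0.27, -0.001]
ft_force: [-0.4, -0.4, -0.8]
grip_width: 0.973
```

```bash
python3 go.py -80 0.567,0.0397,0.24; python3 look.py wrist w7
python3 - <<'E'
from h import *
d=np.load("pics/w7.npz");P=fcloud(d); 
for z in (.116,.144,.146,.148,.15): print(z,rim(P,(.635,-.162),z,.064,.003))
E
```

```text
t 28.18 p [ 0.6356 -0.1625  0.262 ] yaw(y) -80.12 tilt z [-1.0e-04 -2.4e-03 -1.0e+00] F [-0.4 -0.4 -0.8] g 84.6 q7 -1.34
turn deg (tool) [ 0.13  0.03 -0.12]
to [0.567  0.0397 0.24  ] shift mm [ -32.9 -211.    21.5]
0.116 (array([ 0.6402, -0.1624]), np.float64(0.052), np.float64(0.119), 324)
0.144 (array([ 0.6379, -0.1632]), np.float64(0.0599), np.float64(0.147), 746)
0.146 (array([ 0.6379, -0.1632]), np.float64(0.0602), np.float64(0.1482), 676)
0.148 (array([ 0.6378, -0.1632]), np.float64(0.0606), np.float64(0.1482), 511)
0.15 (array([ 0.638 , -0.1632]), np.float64(0.0608), np.float64(0.1482), 33)
```

View pics/w7.png

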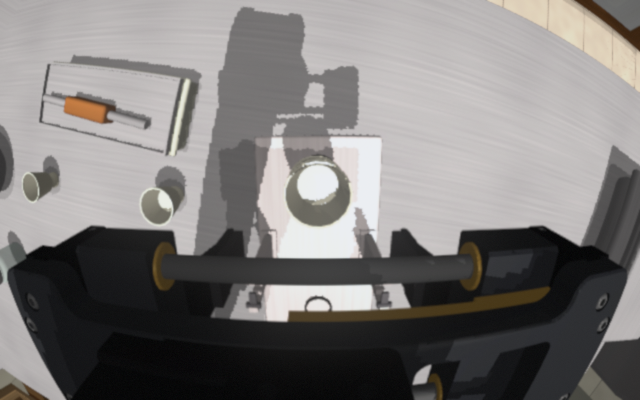

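The wide stack is complete: rim (318,190) at height 0.148. Now small coupe E at (158,205).

Call:
step_arm --rows '[[[0.1, 0, 0], [-4, -20, 0], 85], [[0, 0, 0], [-6, -37, -2], 85], [[0, 0, 0], [-6, -37, -1], 85], [[0, 0, 0], [-6, -37, 0], 85], [[0, 0, 0], [-6, -37, 0], 85], [[0, 0, 0], [-4, -28, 0], 85], [[0, 0, 0], [0, 0, 0], 85], [[0, 0, 0], [0, 0, 0], 85]]'

```text
time: 28.9
position: [0.5631, 0.0287, 0.2515]
tool_rot: [-3.13, -0.26, 0.026]
ft_force: [0.8, -0.9, -0.1]
grip_width: 0.977
```

```bash
python3 go.py -80 0.567,0.0397,0.12
```

```text
t 28.9 p [0.5631 0.0287 0.2515] yaw(y) -80.5 tilt z [-1.670e-02 -8.000e-04 -9.999e-01] F [ 0.8 -0.9 -0.1] g 85.0 q7 -1.61
turn deg (tool) [-0.12  0.95 -0.5 ]
to [0.567  0.0397 0.12  ] shift mm [  7.8 -10.  131.4]
```

Call:
step_arm --rows '[[[-0.1, 1, -0.5], [7, -10, 0], 85], [[0, 0, 0], [0, 0, 0], 85], [[0, 0, 0], [0, -1, 35], 85], [[0, 0, 0], [0, -1, 41], 85], [[0, 0, 0], [0, -1, 41], 85], [[0, 0, 0], [0, 0, 15], 85], [[0, 0, 0], [0, 0, 0], 85], [[0, 0, 0], [0, 0, 0], 85], [[0, 0, 0], [0, 0, 0], 85]]'

```text
time: 29.65
position: [0.5723, 0.035, 0.1117]
tool_rot: [3.131, 0.256, 0.005]
ft_force: [-0.0, 0.3, 0.5]
grip_width: 0.979
```

```bash
python3 go.py -80 0.567,0.0397,0.052
```

```text
t 29.65 p [0.5723 0.035  0.1117] yaw(y) -80.66 tilt z [ 3.1e-03  2.0e-04 -1.0e+00] F [-0.   0.3  0.5] g 85.2 q7 -1.69
turn deg (tool) [ 0.02 -0.18 -0.66]
to [0.567  0.0397 0.052 ] shift mm [-4.6 -5.6 59.7]
```

Call:
step_arm --rows '[[[0, -0.2, -0.6], [-5, -5, 0], 85], [[0, 0, 0], [0, 0, 0], 85], [[0, 0, 0], [0, 0, 0], 85], [[0, 0, 0], [0, 0, 15], 85], [[0, 0, 0], [-1, 0, 20], 85], [[0, 0, 0], [0, 0, 5], 85], [[0, 0, 0], [0, 0, 0], 85], [[0, 0, 0], [0, 0, 0], 85], [[0, 0, 0], [0, 0, 0], 85]]'

```text
time: 30.4
position: [0.5737, 0.0392, 0.0825]
tool_rot: [3.126, 0.271, 0.03]
ft_force: [-0.7, 1.0, 0.5]
grip_width: 0.977
```

```bash
python3 go.py -80 0.567,0.0397,0.052
```

```text
t 30.4 p [0.5737 0.0392 0.0825] yaw(y) -80.09 tilt z [ 0.0193 -0.0021 -0.9998] F [-0.7  1.   0.5] g 85.0 q7 -1.71
turn deg (tool) [ 0.31 -1.07 -0.09]
to [0.567  0.0397 0.052 ] shift mm [-7.1 -1.8 30.3]
```

Call:
step_arm --rows '[[[0.2, -1, 0], [-6, -1, 0], 85], [[0, 0, 0], [0, 0, 0], 85], [[0, 0, 0], [0, 0, 0], 85], [[0, 0, 0], [-1, 0, 12], 85], [[0, -0.1, 0], [-1, 0, 15], 85], [[0, -0.1, 0], [-1, 0, 4], 85], [[0, 0, 0], [0, 0, 0], 85], [[0, 0, 0], [0, 0, 0], 85], [[0, 0, 0], [0, 0, 0], 85]]'

```text
time: 31.15
position: [0.566, 0.0386, 0.0521]
tool_rot: [3.127, 0.271, 0.001]
ft_force: [0.9, 0.2, 0.1]
grip_width: 0.974
```

```bash
python3 go.py -80 0.567,0.0397,0.052
```

```text
t 31.15 p [0.566  0.0386 0.0521] yaw(y) -80.11 tilt z [ 0.0011 -0.0026 -1.    ] F [0.9 0.2 0.1] g 84.7 q7 -1.73
turn deg (tool) [ 0.16 -0.04 -0.11]
to [0.567  0.0397 0.052 ] shift mm [ 1.1 -0.9  0.1]
```

Call:
step_arm --rows '[[[0, 0, 0], [1, -1, 0], 60], [[0, 0, 0], [0, 0, 0], 50], [[0, 0, 0], [0, 0, 0], 30], [[0, 0, 0], [0, 0, 0], 30], [[0, 0, 0], [0, 0, 0], 30], [[0, 0, 0], [0, 0, 0], 30], [[0, 0, 0], [0, 0, -15], 30], [[0, 0, 0], [0, 0, -30], 30], [[0, 0, 0], [0, 0, -40], 30], [[0, 0, 0], [0, 0, -40], 30], [[0, 0, 0], [0, 0, -40], 30], [[0, 0, 0], [0, 0, -20], 30]]' --grip_force 18

```text
time: 32.15
position: [0.5617, 0.0398, 0.238]
tool_rot: [3.129, 0.273, -0.022]
ft_force: [1.5, 0.1, -0.5]
grip_width: 0.582
```

```bash
python3 held.py pics/h5.png .053; python3 go.py -80 0.5282,-0.1,0.25 0.4282,-0.199,0.25
```

```text
held rim (array([0.5615, 0.0398]), np.float64(0.0516), np.float64(0.2528), 1596) tcp [0.5633 0.04   0.2408]
held rim (array([0.5634, 0.0401]), np.float64(0.0579), np.float64(0.2568), 413) tcp [0.5633 0.04   0.2408]
held rim (array([0.5792, 0.0427]), np.float64(0.0627), np.float64(0.2608), 350) tcp [0.5633 0.04   0.2408]
t 32.2 p [0.5633 0.04   0.2408] yaw(y) -80.04 tilt z [-0.0094 -0.0019 -1.    ] F [2.1 0.1 1.9] g 51.0 q7 -1.62
turn deg (tool) [ 0.02  0.55 -0.04]
to [ 0.5282 -0.1     0.25  ] shift mm [-58.9 131.9  -8.6]
to [ 0.4282 -0.199   0.25  ] shift mm [-115.6   80.2    1.1]
```

View pics/h5.png

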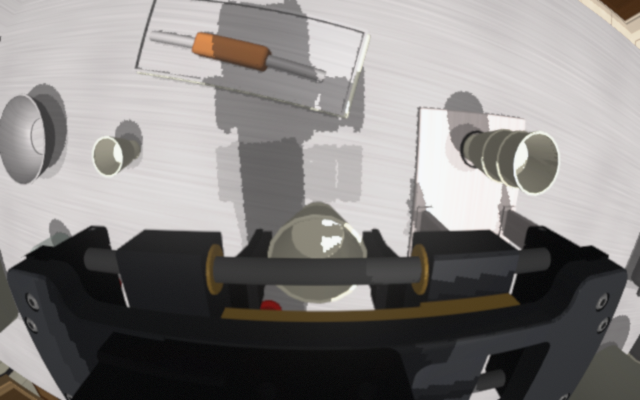

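Call:
step_arm --rows '[[[0, 0.5, 0], [-15, 18, -2], 30], [[0, 0, 0], [-29, 35, -2], 30], [[0, 0, 0], [-29, 35, -2], 30], [[0, 0, 0], [-29, 35, -2], 30], [[0, 0, 0], [-29, 35, -2], 30], [[0, 0, 0], [-29, 35, -2], 30], [[0, 0, 0], [-15, 20, 0], 30], [[0, 0, 0], [0, 0, 0], 30], [[0, 0, 0], [0, 0, 0], 30]]'

```text
time: 32.95
position: [0.4296, -0.1943, 0.2518]
tool_rot: [-3.128, -0.281, -0.009]
ft_force: [0.1, 0.4, -1.4]
grip_width: 0.582
```

```bash
python3 go.py -80 0.4282,-0.199,0.15
```

```text
t 32.95 p [ 0.4296 -0.1943  0.2518] yaw(y) -79.74 tilt z [ 0.0058  0.0019 -1.    ] F [ 0.1  0.4 -1.4] g 50.6 q7 -0.99
turn deg (tool) [-0.05 -0.34  0.26]
to [ 0.4282 -0.199   0.15  ] shift mm [ -2.8   4.4 101.8]
```

Call:
step_arm --rows '[[[0, -0.3, 0.2], [-2, 4, 0], 30], [[0, 0, 0], [0, 0, 20], 30], [[0, 0, 0], [-1, 1, 40], 30], [[0, 0, 0], [-1, 1, 40], 30], [[0, 0, 0], [-1, 1, 35], 30], [[0, 0, 0], [0, 0, 0], 30], [[0, 0, 0], [0, 0, 0], 30], [[0, 0, 0], [0, 0, 0], 30]]'

```text
time: 33.62
position: [0.4324, -0.1955, 0.1146]
tool_rot: [-3.127, -0.297, -0.008]
ft_force: [0.1, -0.0, -0.0]
grip_width: 0.588
```

```bash
python3 go.py -80 0.4282,-0.199,0.085
```

```text
t 33.62 p [ 0.4324 -0.1955  0.1146] yaw(y) -79.14 tilt z [ 5.1e-03  8.0e-04 -1.0e+00] F [ 0.1 -0.  -0. ] g 51.2 q7 -1.04
turn deg (tool) [ 0.01 -0.29  0.86]
to [ 0.4282 -0.199   0.085 ] shift mm [-5.   2.6 29.6]
```

Call:
step_arm --rows '[[[0, -0.3, 0.8], [-5, 2, 0], 30], [[0, 0, 0], [0, 0, 0], 30], [[0, 0, 0], [0, 0, 14], 30], [[0, 0, 0], [-1, 0, 16], 30], [[0, 0, 0], [0, 0, 3], 30], [[0, 0, 0], [0, 0, 0], 30], [[0, 0, 0], [0, 0, 0], 30], [[0, 0, 0], [0, 0, 0], 30]]'

```text
time: 34.28
position: [0.437, -0.2029, 0.0952]
tool_rot: [3.114, 0.273, 0.029]
ft_force: [0.0, -0.2, -1.1]
grip_width: 0.591
```

```bash
python3 go.py -80 0.4282,-0.199,0.062;python3 held.py pics/h6.png .053
```

```text
t 34.28 p [ 0.437  -0.2029  0.0952] yaw(y) -80.01 tilt z [ 0.02   -0.0134 -0.9997] F [ 0.  -0.2 -1.1] g 51.4 q7 -1.07
turn deg (tool) [ 0.95 -0.99  0.  ]
to [ 0.4282 -0.199   0.062 ] shift mm [-8.5 -5.9 33. ]
held rim (array([ 0.4365, -0.2027]), np.float64(0.051), np.float64(0.1074), 1815) tcp [ 0.4372 -0.203   0.0954]
held rim (array([ 0.4362, -0.2029]), np.float64(0.052), np.float64(0.1114), 1431) tcp [ 0.4372 -0.203   0.0954]
held rim (array([ 0.4653, -0.1976]), np.float64(0.0718), np.float64(0.1154), 332) tcp [ 0.4372 -0.203   0.0954]
```

View pics/h6.png

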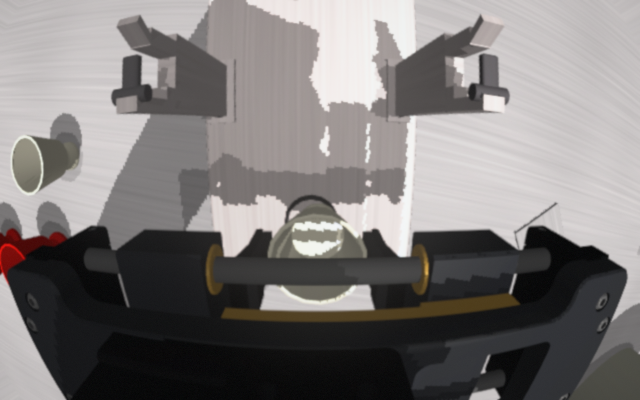

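Call:
step_arm --rows '[[[0.8, -0.9, 0], [-7, -5, 0], 30], [[0, 0, 0], [0, 0, 0], 30], [[0, 0, 0], [0, 0, 0], 30], [[0, 0, 0], [0, 0, 0], 30]]'

```text
time: 34.67
position: [0.4295, -0.1994, 0.0971]
tool_rot: [3.126, 0.273, 0.004]
ft_force: [-0.2, 0.1, -0.3]
grip_width: 0.587
```

```bash
python3 go.py -80 0.4282,-0.199,0.062;python3 held.py pics/h7.png .053
python3 - <<'E'
from h import *
d=np.load("pics/h.npz"); g=d["frame"].mean(-1)
cv2.imwrite("pics/h7c.png",cv2.resize(d["frame"][170:270,250:400,::-1],None,fx=5,fy=5))
pts=[]
for u in range(285,345):
  for v in range(182,214):
    if g[v,u]<45:
      X=fray(d,u,v,.014)[:2]
      if .448<X[0]<.46: pts.append(X)   # fwd arc
Q=np.array(pts); print(len(Q))
# fixed radius 20 mm fit
from scipy.optimize import least_squares
r=least_squares(lambda c:np.hypot(*(Q-c).T)-.020,[.43,-.2],loss="soft_l1",f_scale=.001); print(r.x,np.abs(r.fun).mean())
E
```

```text
t 34.67 p [ 0.4295 -0.1994  0.0971] yaw(y) -80.01 tilt z [ 0.0028 -0.0031 -1.    ] F [-0.2  0.1 -0.3] g 51.1 q7 -1.06
turn deg (tool) [ 0.2  -0.13 -0.01]
to [ 0.4282 -0.199   0.062 ] shift mm [-1.3 -0.7 35.1]
held rim (array([ 0.4293, -0.1993]), np.float64(0.051), np.float64(0.1091), 1832) tcp [ 0.4296 -0.1994  0.0971]
held rim (array([ 0.4291, -0.1995]), np.float64(0.0518), np.float64(0.1131), 1456) tcp [ 0.4296 -0.1994  0.0971]
held rim (array([ 0.4605, -0.1941]), np.float64(0.0747), np.float64(0.117), 334) tcp [ 0.4296 -0.1994  0.0971]
0Traceback (most recent call last):
  File "<stdin>", line 13, in <module>
    return func(*args, **kwargs)
    vector_fun = VectorFunction(
        fun_wrapped,
    ...<6 lines>...
        workers=workers
    )
    self._update_fun()
    ~~~~~~~~~~~~~~~~^^
    self.f = self.fun_wrapped(xp_copy(self.x))
             ~~~~~~~~~~~~~~~~^^^^^^^^^^^^^^^^^
    return np.atleast_1d(self.fun(x))
                         ~~~~~~~~^^^
    return self.f(x, *self.args, **self.kwargs)
           ~~~~~~^^^^^^^^^^^^^^^^^^^^^^^^^^^^^^
  File "<stdin>", line 13, in <lambda>
ValueError: operands could not be broadcast together with shapes (0,) (2,)
```

View pics/h7c.png

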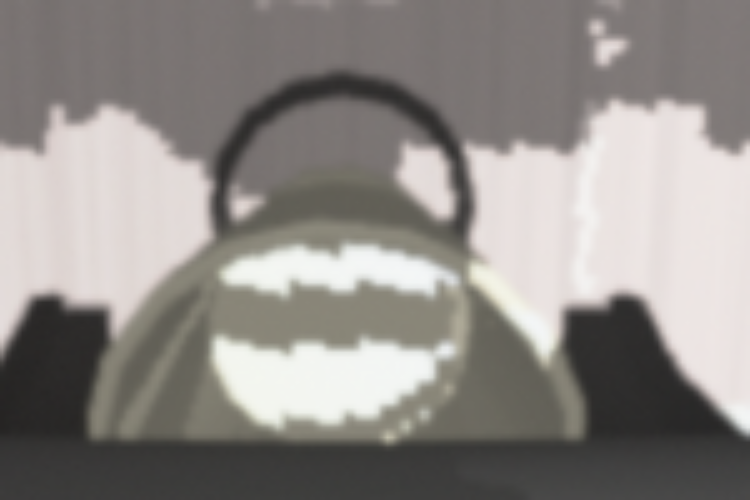

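Run:
```python
from h import *
d=np.load("pics/h.npz"); g=d["frame"].mean(-1)
pts=[]
for u in range(288,348):
  for v in range(182,217):
    if g[v,u]<75: pts.append(fray(d,u,v,.014)[:2])
Q=np.array(pts); print(len(Q),Q.min(0),Q.max(0))
from scipy.optimize import least_squares
r=least_squares(lambda c:np.hypot(*(Q-c).T)-.020,[.43,-.2],loss="soft_l1",f_scale=.001); print(r.x,np.abs(r.fun).mean())
```

```text
264 [ 0.4207374  -0.22113917] [ 0.44873254 -0.18043295]
[ 0.42728417 -0.20111236] 0.0007036852166735566
```

Call:
step_arm --rows '[[[0.1, -0.1, 0], [-2, 1, 8], 30], [[0, 0, 0], [-1, 0, 10], 30], [[0, 0, 0], [-1, 0, 5], 30], [[0, 0, 0], [0, 0, 0], 30], [[0, 0, 0], [0, 0, 0], 30], [[0, 0, 0], [0, 0, 0], 30]]'

```text
time: 35.22
position: [0.4245, -0.2009, 0.0703]
tool_rot: [3.13, 0.273, -0.002]
ft_force: [0.2, 1.0, -0.8]
grip_width: 0.58
```

```bash
python3 go.py -80 0.4277,-0.2005,0.062
```

```text
t 35.22 p [ 0.4245 -0.2009  0.0703] yaw(y) -80.01 tilt z [-1.3e-03 -1.0e-04 -1.0e+00] F [ 0.2  1.  -0.8] g 50.5 q7 -1.07
turn deg (tool) [-0.01  0.08 -0.01]
to [ 0.4277 -0.2005  0.062 ] shift mm [3.3 0.1 8.3]
```

Call:
step_arm --rows '[[[0, 0, 0], [3, 0, 0], 30], [[0, 0, 0], [0, 0, 0], 30], [[0, 0, 0], [0, 0, 6], 30], [[0, 0, 0], [-1, 0, 5], 30], [[0, 0, 0], [0, 0, 0], 30], [[0, 0, 0], [0, 0, 0], 30]]'

```text
time: 35.72
position: [0.4321, -0.2024, 0.0635]
tool_rot: [3.124, 0.273, 0.012]
ft_force: [0.3, 0.9, -0.8]
grip_width: 0.584
```

```bash
python3 go.py -80 0.4277,-0.2005,0.062
```

```text
t 35.72 p [ 0.4321 -0.2024  0.0635] yaw(y) -80.0 tilt z [ 0.0082 -0.0054 -1.    ] F [ 0.3  0.9 -0.8] g 50.9 q7 -1.08
turn deg (tool) [ 0.38 -0.41 -0.  ]
to [ 0.4277 -0.2005  0.062 ] shift mm [-4.1 -2.7  1.5]
```

Call:
step_arm --rows '[[[0.4, -0.4, 0], [-4, -2, 2], 30], [[0, 0, 0], [0, 0, 3], 30], [[0, 0, 0], [0, 0, 0], 30], [[0, 0, 0], [0, 0, 0], 30]]'

```text
time: 36.05
position: [0.4329, -0.2019, 0.0631]
tool_rot: [3.126, 0.275, 0.013]
ft_force: [-1.0, 0.6, -1.3]
grip_width: 0.584
```

```bash
python3 go.py -80 0.4277,-0.2005,0.062
```

```text
t 36.05 p [ 0.4329 -0.2019  0.0631] yaw(y) -79.96 tilt z [ 0.0088 -0.0029 -1.    ] F [-1.   0.6 -1.3] g 50.8 q7 -1.08
turn deg (tool) [ 0.25 -0.47  0.04]
to [ 0.4277 -0.2005  0.062 ] shift mm [-4.9 -2.3  1. ]
```

Call:
step_arm --rows '[[[0.2, -0.4, 0], [-5, -2, 0], 30], [[0, 0, 0], [0, 0, 0], 30], [[0, 0, 0], [0, 0, 0], 30]]'

```text
time: 36.3
position: [0.4262, -0.2005, 0.0624]
tool_rot: [-3.129, -0.275, 0.002]
ft_force: [0.2, 0.1, 4.6]
grip_width: 0.583
```

```bash
python3 go.py -80 0.4277,-0.2005,0.062
```

```text
t 36.3 p [ 0.4262 -0.2005  0.0624] yaw(y) -79.96 tilt z [-1.1e-03  3.0e-04 -1.0e+00] F [0.2 0.1 4.6] g 50.8 q7 -1.08
turn deg (tool) [-0.03  0.06  0.04]
to [ 0.4277 -0.2005  0.062 ] shift mm [1.5 0.2 0.4]
```

Call:
step_arm --rows '[[[0, 0, 0], [0, 0, 0], 60], [[0, 0, 0], [0, 0, 0], 70], [[0, 0, 0], [0, 0, 0], 80], [[0, 0, 0], [0, 0, 0], 80], [[0, 0, 0], [0, 0, -20], 80], [[0, 0, 0], [0, 0, -35], 80], [[0, 0, 0], [0, 0, -40], 80], [[0, 0, 0], [0, 0, -40], 80], [[0, 0, 0], [0, 0, -30], 80], [[0, 0, 0], [0, 0, 0], 80], [[0, 0, 0], [0, 0, 0], 80]]'

```text
time: 37.22
position: [0.4223, -0.1994, 0.2297]
tool_rot: [-3.122, -0.274, 0.017]
ft_force: [-0.3, 0.1, -0.3]
grip_width: 0.918
```

```bash
python3 go.py -80 0.4457,0.0525,0.24; python3 look.py wrist w8
python3 - <<'E'
from h import *
d=np.load("pics/w8.npz");P=fcloud(d); 
for z in (.07,.072,.074,.076,.08): print(z,rim(P,(.428,-.2),z,.053,.003))
E
```

```text
t 37.22 p [ 0.4223 -0.1994  0.2297] yaw(y) -79.96 tilt z [-0.0112  0.0068 -0.9999] F [-0.3  0.1 -0.3] g 79.9 q7 -0.98
turn deg (tool) [-0.49  0.56  0.04]
to [0.4457 0.0525 0.24  ] shift mm [  66.8 -244.    -8.9]
0.07 (array([ 0.4241, -0.1997]), np.float64(0.0472), np.float64(0.073), 230)
0.072 (array([ 0.4239, -0.1997]), np.float64(0.0489), np.float64(0.075), 480)
0.074 (array([ 0.4238, -0.1997]), np.float64(0.0493), np.float64(0.0758), 423)
0.076 (array([ 0.4237, -0.1998]), np.float64(0.0495), np.float64(0.0758), 328)
0.08 None
```

View pics/w8.png

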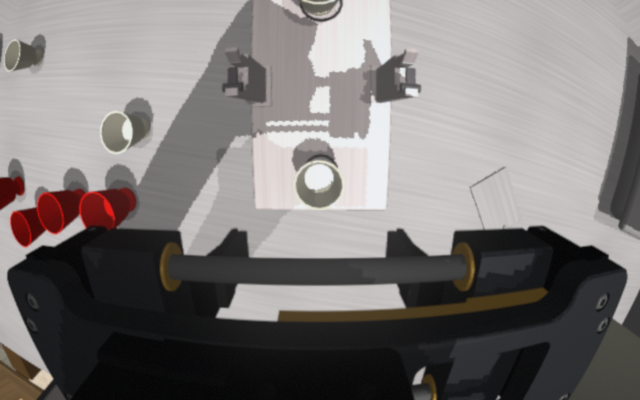

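Run:
```python
from h import *
P=fcloud(np.load("pics/w8.npz"))
print(rim(P,(.4457,.0525),.064,.053))
```

```text
(array([0.4461, 0.0506]), np.float64(0.0492), np.float64(0.0656), 390)
```

Call:
step_arm --rows '[[[-0.4, 0.5, 0], [5, -20, -2], 85], [[0, 0, 0], [10, -37, -2], 85], [[0, 0, 0], [10, -37, -2], 85], [[0, 0, 0], [10, -37, -2], 85], [[0, 0, 0], [10, -37, -2], 85], [[0, 0, 0], [10, -37, -1], 85], [[0, 0, 0], [7, -25, 0], 85], [[0, 0, 0], [0, 0, 0], 85], [[0, 0, 0], [0, 0, 0], 85], [[0, 0, 0], [0, 0, 0], 85]]'

```text
time: 38.1
position: [0.4367, 0.0466, 0.2268]
tool_rot: [-3.12, -0.266, 0.032]
ft_force: [0.1, -0.8, -0.3]
grip_width: 0.978
```

```bash
python3 go.py -80 0.4457,0.0525,0.12
```

```text
t 38.1 p [0.4367 0.0466 0.2268] yaw(y) -80.25 tilt z [-0.0214  0.0079 -0.9997] F [ 0.1 -0.8 -0.3] g 85.0 q7 -1.46
turn deg (tool) [-0.65  1.13 -0.25]
to [0.4457 0.0525 0.12  ] shift mm [ 12.   -3.1 106.6]
```

Target F is (0.446, 0.0515).

Call:
step_arm --rows '[[[-0.6, 1.1, -0.2], [8, -2, 0], 85], [[0, 0, 0], [0, 0, 0], 85], [[0, 0, 0], [0, -1, 35], 85], [[0, 0, 0], [0, -1, 41], 85], [[0, 0, 0], [0, -1, 30], 85], [[0, 0, 0], [0, 0, 0], 85], [[0, 0, 0], [0, 0, 0], 85], [[0, 0, 0], [0, 0, 0], 85]]'

```text
time: 38.77
position: [0.4465, 0.0437, 0.1173]
tool_rot: [3.13, 0.248, 0.005]
ft_force: [0.2, -0.1, 0.1]
grip_width: 0.975
```

```bash
python3 go.py -80 0.446,0.0515,0.052
```

```text
t 38.77 p [0.4465 0.0437 0.1173] yaw(y) -80.93 tilt z [ 0.0035 -0.0011 -1.    ] F [ 0.2 -0.1  0.1] g 84.8 q7 -1.57
turn deg (tool) [ 0.09 -0.19 -0.93]
to [0.446  0.0515 0.052 ] shift mm [ 0.6 -7.9 65.3]
```

Call:
step_arm --rows '[[[0.1, -0.2, -0.9], [-2, -7, 0], 85], [[0, 0, 0], [0, 0, 0], 85], [[0, 0, 0], [0, 0, 0], 85], [[0, 0, 0], [-1, 0, 15], 85], [[0, -0.1, 0], [-1, 0, 20], 85], [[0, -0.1, 0], [-1, 0, 10], 85], [[0, 0, 0], [0, 0, 0], 85], [[0, 0, 0], [0, 0, 0], 85], [[0, 0, 0], [0, 0, 0], 85]]'

```text
time: 39.52
position: [0.4497, 0.0496, 0.0821]
tool_rot: [3.124, 0.272, 0.024]
ft_force: [-0.7, 0.8, -0.6]
grip_width: 0.977
```

```bash
python3 go.py -80 0.446,0.0515,0.052
```

```text
t 39.52 p [0.4497 0.0496 0.0821] yaw(y) -80.06 tilt z [ 0.016  -0.0045 -0.9999] F [-0.7  0.8 -0.6] g 85.0 q7 -1.62
turn deg (tool) [ 0.42 -0.86 -0.05]
to [0.446  0.0515 0.052 ] shift mm [-3.8 -2.7 30.1]
```

Call:
step_arm --rows '[[[0.3, -0.8, 0], [-3, -2, 0], 85], [[0, 0, 0], [0, 0, 0], 85], [[0, 0, 0], [0, 0, 0], 85], [[0, 0, 0], [-1, 0, 12], 85], [[0, -0.1, 0], [-1, 0, 15], 85], [[0, -0.1, 0], [-1, 0, 5], 85], [[0, 0, 0], [0, 0, 0], 85], [[0, 0, 0], [0, 0, 0], 85], [[0, 0, 0], [0, 0, 0], 85]]'

```text
time: 40.27
position: [0.4453, 0.0506, 0.0505]
tool_rot: [3.127, 0.271, 0.002]
ft_force: [0.4, -0.5, -0.1]
grip_width: 0.978
```

```bash
python3 go.py -80 0.446,0.0515,0.052
```

```text
t 40.27 p [0.4453 0.0506 0.0505] yaw(y) -80.08 tilt z [ 0.0014 -0.003  -1.    ] F [ 0.4 -0.5 -0.1] g 85.1 q7 -1.68
turn deg (tool) [ 0.18 -0.05 -0.08]
to [0.446  0.0515 0.052 ] shift mm [ 0.8 -0.8 -1.5]
```

Call:
step_arm --rows '[[[0, 0, 0], [1, -1, -1], 60], [[0, 0, 0], [0, 0, 0], 50], [[0, 0, 0], [0, 0, 0], 30], [[0, 0, 0], [0, 0, 0], 30], [[0, 0, 0], [0, 0, 0], 30], [[0, 0, 0], [0, 0, -15], 30], [[0, 0, 0], [0, 0, -30], 30], [[0, 0, 0], [0, 0, -40], 30], [[0, 0, 0], [0, 0, -40], 30], [[0, 0, 0], [0, 0, -40], 30], [[0, 0, 0], [0, 0, -25], 30], [[0, 0, 0], [0, 0, 0], 30]]'

```text
time: 41.27
position: [0.4436, 0.053, 0.2494]
tool_rot: [3.128, 0.275, -0.005]
ft_force: [1.4, -0.5, -1.5]
grip_width: 0.577
```

```bash
python3 held.py pics/h8.png .053; python3 go.py -80 0.425,-0.2,0.24
```

```text
held rim (array([0.4671, 0.0572]), np.float64(0.0658), np.float64(0.2595), 292) tcp [0.4429 0.053  0.2475]
held rim (array([0.4723, 0.058 ]), np.float64(0.0715), np.float64(0.2635), 311) tcp [0.4429 0.053  0.2475]
held rim (array([0.4819, 0.0596]), np.float64(0.0841), np.float64(0.2675), 327) tcp [0.4429 0.053  0.2475]
t 41.32 p [0.4429 0.053  0.2475] yaw(y) -79.94 tilt z [-0.0047 -0.0021 -1.    ] F [ 0.4 -0.1 -0.2] g 50.2 q7 -1.47
turn deg (tool) [0.07 0.28 0.06]
to [ 0.425 -0.2    0.24 ] shift mm [-61.8 246.    8.1]
```

View pics/h8.png

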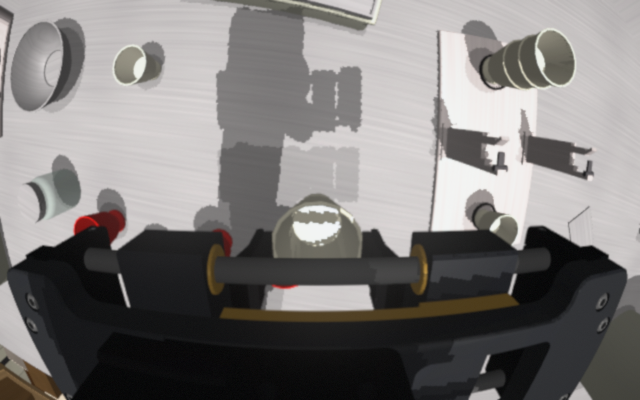

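Run:
```python
from h import *
P=fcloud(np.load("pics/h.npz")); p=np.array([.4429,.053,.2475])
for dz in range(-80,12,4):
  r=rim(P,p[:2],p[2]+dz/1e3,.053,.002)
  print(dz,r)
```

```text
-80 None
-76 None
-72 None
-68 (array([0.4438, 0.053 ]), np.float64(0.0299), np.float64(0.1815), 15)
-64 (array([0.444, 0.053]), np.float64(0.0296), np.float64(0.1854), 31)
-60 None
-56 None
-52 None
-48 None
-44 (array([0.4431, 0.0528]), np.float64(0.0227), np.float64(0.2055), 1038)
-40 (array([0.4423, 0.0525]), np.float64(0.026), np.float64(0.2095), 800)
-36 (array([0.4449, 0.0531]), np.float64(0.0363), np.float64(0.2135), 289)
-32 (array([0.4449, 0.0532]), np.float64(0.0381), np.float64(0.2175), 324)
-28 (array([0.4451, 0.0531]), np.float64(0.0396), np.float64(0.2215), 303)
-24 (array([0.4451, 0.0531]), np.float64(0.0409), np.float64(0.2255), 242)
-20 (array([0.4451, 0.0532]), np.float64(0.0423), np.float64(0.2295), 205)
-16 (array([0.4453, 0.0532]), np.float64(0.0438), np.float64(0.2335), 201)
-12 (array([0.4454, 0.0532]), np.float64(0.0451), np.float64(0.2375), 192)
-8 (array([0.4458, 0.0533]), np.float64(0.047), np.float64(0.2415), 197)
-4 (array([0.444, 0.053]), np.float64(0.0511), np.float64(0.2454), 808)
0 (array([0.4615, 0.0561]), np.float64(0.0621), np.float64(0.2495), 141)
4 (array([0.4615, 0.0561]), np.float64(0.0605), np.float64(0.2534), 151)
8 (array([0.4708, 0.0579]), np.float64(0.07), np.float64(0.2575), 152)
```

The grip slackened during the lift. The coupe slid about 14 mm down the pads: rim at TCP −4 mm, floor at (318,225). It is still held, so I'll set it back on the bench and regrip it properly.

Call:
step_arm --rows '[[[0, 0.3, 0], [0, 0, 15], 30], [[0, 0, 0], [0, 0, 30], 30], [[0, 0, 0], [-1, 0, 40], 30], [[0, 0, 0], [-1, 0, 40], 30], [[0, 0, 0], [0, 0, 25], 30], [[0, 0, 0], [0, 0, 0], 30], [[0, 0, 0], [0, 0, 0], 30], [[0, 0, 0], [0, 0, 0], 30]]' --grip_force 25

```text
time: 41.98
position: [0.4357, 0.0524, 0.0864]
tool_rot: [3.128, 0.279, -0.009]
ft_force: [0.5, 0.7, -0.1]
grip_width: 0.57
```

```bash
python3 go.py -80 0.446,0.0515,0.07; python3 held.py pics/h9.png .053;python3 - <<'E'
from h import *
P=fcloud(np.load("pics/h.npz"))
from bench import status
p=status.get_state()["position"]
for dz in range(-76,20,4):
  r=rim(P,p[:2],p[2]+dz/1e3,.053,.002)
  if r and r[3]>400 or dz<-60: print(dz,r)
E
```

```text
t 41.98 p [0.4357 0.0524 0.0864] yaw(y) -79.79 tilt z [-0.0057 -0.0017 -1.    ] F [ 0.5  0.7 -0.1] g 49.6 q7 -1.6
turn deg (tool) [0.04 0.34 0.21]
to [0.446  0.0515 0.07  ] shift mm [10.1  2.7 16.3]
held rim (array([0.4636, 0.0574]), np.float64(0.07), np.float64(0.0988), 298) tcp [0.4363 0.0524 0.087 ]
held rim (array([0.4701, 0.0585]), np.float64(0.078), np.float64(0.1029), 308) tcp [0.4363 0.0524 0.087 ]
held rim (array([0.4708, 0.0586]), np.float64(0.0792), np.float64(0.1069), 354) tcp [0.4363 0.0524 0.087 ]
-76 None
-72 None
-68 (array([0.4352, 0.0523]), np.float64(0.0307), np.float64(0.0209), 34)
-64 None
-44 (array([0.4347, 0.0521]), np.float64(0.0237), np.float64(0.0449), 1714)
-8 (array([0.4367, 0.0523]), np.float64(0.0499), np.float64(0.081), 756)
```

Call:
step_arm --rows '[[[0, 0.2, 0], [0, 0, 6], 30], [[0, 0, 0], [0, 0, 8], 30], [[0, 0, 0], [0, 0, 5], 30], [[0, 0, 0], [0, 0, 0], 30], [[0, 0, 0], [0, 0, 0], 30]]'

```text
time: 42.45
position: [0.4411, 0.052, 0.071]
tool_rot: [3.125, 0.277, 0.015]
ft_force: [0.1, 0.2, -0.9]
grip_width: 0.576
```

```bash
python3 go.py -80 0.436,0.0515,0.07
```

```text
t 42.45 p [0.4411 0.052  0.071 ] yaw(y) -79.87 tilt z [ 0.0099 -0.0035 -0.9999] F [ 0.1  0.2 -0.9] g 50.1 q7 -1.63
turn deg (tool) [ 0.3  -0.52  0.14]
to [0.436  0.0515 0.07  ] shift mm [-5.1 -0.4  1. ]
```

Call:
step_arm --rows '[[[0.2, -0.5, 0], [0, 0, 3], 30], [[0, 0, 0], [0, 0, 3], 30], [[0, 0, 0], [0, 0, 0], 30]]'

```text
time: 42.7
position: [0.4472, 0.0538, 0.0711]
tool_rot: [3.127, 0.277, 0.015]
ft_force: [0.6, -0.1, -0.4]
grip_width: 0.578
```

```bash
python3 go.py -80 0.436,0.0515,0.07
```

```text
t 42.7 p [0.4472 0.0538 0.0711] yaw(y) -79.88 tilt z [ 0.0098 -0.0014 -1.    ] F [ 0.6 -0.1 -0.4] g 50.3 q7 -1.65
turn deg (tool) [ 0.18 -0.54  0.12]
to [0.436  0.0515 0.07  ] shift mm [-11.4   0.2   1. ]
```

Call:
step_arm --rows '[[[0.2, -0.5, 0], [-4, 0, 3], 30], [[0, 0, 0], [0, 0, 4], 30], [[0, 0, 0], [0, 0, 0], 30], [[0, 0, 0], [0, 0, 0], 30]]'

```text
time: 43.03
position: [0.4498, 0.0539, 0.0703]
tool_rot: [3.128, 0.276, 0.016]
ft_force: [0.3, 0.3, -1.0]
grip_width: 0.577
```

```bash
python3 go.py -80 0.436,0.0515,0.07
```

```text
t 43.03 p [0.4498 0.0539 0.0703] yaw(y) -79.9 tilt z [ 1.020e-02 -2.000e-04 -9.999e-01] F [ 0.3  0.3 -1. ] g 50.2 q7 -1.65
turn deg (tool) [ 0.11 -0.57  0.1 ]
to [0.436  0.0515 0.07  ] shift mm [-14.   -0.1   0.2]
```

Call:
step_arm --rows '[[[0, -0.6, 0], [-4, 0, 0], 30], [[0, 0, 0], [0, 0, 0], 30], [[0, 0, 0], [0, 0, 0], 30]]'

```text
time: 43.28
position: [0.444, 0.0526, 0.069]
tool_rot: [3.128, 0.276, -0.007]
ft_force: [-0.1, -0.8, 2.6]
grip_width: 0.578
```

```bash
python3 go.py -80 0.445,0.0535,0.068; python3 held.py pics/h10.png .053;python3 - <<'E'
from h import *
P=fcloud(np.load("pics/h.npz"))
from bench import status
p=status.get_state()["position"]
for dz in range(-76,20,4):
  r=rim(P,p[:2],p[2]+dz/1e3,.053,.002)
  if r and r[3]>400 or dz<-60: print(dz,r)
E
```

```text
t 43.28 p [0.444  0.0526 0.069 ] yaw(y) -79.92 tilt z [-0.0041 -0.0022 -1.    ] F [-0.1 -0.8  2.6] g 50.2 q7 -1.65
turn deg (tool) [0.08 0.25 0.08]
to [0.445  0.0535 0.068 ] shift mm [ 1.1 -0.7  1. ]
held rim (array([0.4719, 0.0575]), np.float64(0.0701), np.float64(0.0811), 296) tcp [0.444  0.0526 0.0691]
held rim (array([0.4767, 0.0583]), np.float64(0.076), np.float64(0.085), 313) tcp [0.444  0.0526 0.0691]
held rim (array([0.4906, 0.0608]), np.float64(0.0969), np.float64(0.089), 356) tcp [0.444  0.0526 0.0691]
-76 None
-72 (array([0.4464, 0.0527]), np.float64(0.0567), np.float64(-0.0009), 395)
-68 (array([0.4463, 0.053 ]), np.float64(0.0566), np.float64(0.0028), 3499)
-64 None
-44 (array([0.4423, 0.0519]), np.float64(0.0232), np.float64(0.0271), 1544)
-40 (array([0.4412, 0.0518]), np.float64(0.0288), np.float64(0.031), 419)
-4 (array([0.4441, 0.0525]), np.float64(0.0515), np.float64(0.0671), 698)
```

View pics/h10.png

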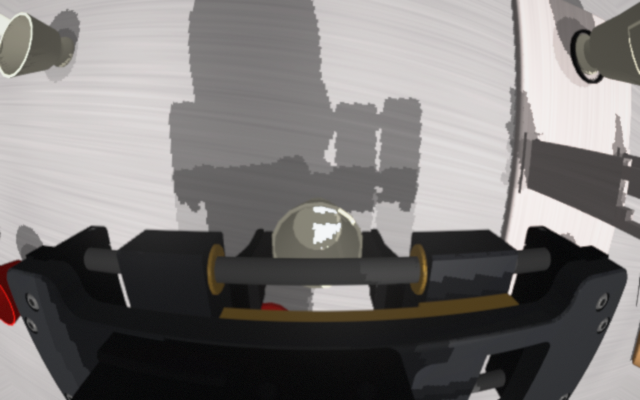

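The coupe is on the bench (+2.6 N). I open, go 17 mm deeper and regrip.

Call:
step_arm --rows '[[[0, 0, 0], [0, 0, 0], 65], [[0, 0, 0], [0, 0, 0], 75], [[0, 0, 0], [0, 0, 0], 75], [[0, 0.2, 0], [0, 0, 10], 75], [[0, 0, 0], [-1, 0, 8], 75], [[0, 0, 0], [0, 0, 0], 75], [[0, 0, 0], [0, 0, 0], 75], [[0, 0, 0], [0, 0, 0], 75]]'

```text
time: 44.0
position: [0.4411, 0.052, 0.0475]
tool_rot: [3.129, 0.276, -0.006]
ft_force: [0.3, 0.3, -0.3]
grip_width: 0.858
```

```bash
python3 go.py -80 0.444,0.0525,0.052; python3 held.py pics/h11.png .053
python3 - <<'E'
from h import *
P=fcloud(np.load("pics/h.npz"))
for z in (.06,.062,.064,.066): print(z, rim(P,(.444,.0525),z,.053,.002))
E
```

```text
t 44.0 p [0.4411 0.052  0.0475] yaw(y) -79.93 tilt z [-0.0036 -0.0012 -1.    ] F [ 0.3  0.3 -0.3] g 74.6 q7 -1.68
turn deg (tool) [0.03 0.22 0.07]
to [0.444  0.0525 0.052 ] shift mm [ 2.9  0.  -4.5]
held rim (array([0.4453, 0.0532]), np.float64(0.0529), np.float64(0.0596), 857) tcp [0.4412 0.052  0.0476]
held rim (array([0.4436, 0.0527]), np.float64(0.0512), np.float64(0.0636), 1421) tcp [0.4412 0.052  0.0476]
held rim (array([0.4429, 0.0519]), np.float64(0.0505), np.float64(0.0673), 1639) tcp [0.4412 0.052  0.0476]
0.06 (array([0.4453, 0.0526]), np.float64(0.0535), np.float64(0.062), 539)
0.062 (array([0.4429, 0.0523]), np.float64(0.0507), np.float64(0.064), 1205)
0.064 (array([0.4425, 0.052 ]), np.float64(0.0509), np.float64(0.0659), 1311)
0.066 (array([0.4425, 0.0515]), np.float64(0.0528), np.float64(0.0679), 422)
```

Call:
step_arm --rows '[[[0, 0.2, 0], [2, 0, -4], 75], [[0, 0, 0], [0, 0, 0], 60], [[0, 0, 0], [0, 0, 0], 50], [[0, 0, 0], [0, 0, 0], 30], [[0, 0, 0], [0, 0, 0], 30], [[0, 0, 0], [0, 0, -15], 30], [[0, 0, 0], [0, 0, -30], 30], [[0, 0, 0], [0, 0, -40], 30], [[0, 0, 0], [0, 0, -40], 30], [[0, 0, 0], [0, 0, -40], 30], [[0, 0, 0], [0, 0, -25], 30], [[0, 0, 0], [0, 0, 0], 30]]'

```text
time: 45.05
position: [0.4406, 0.053, 0.2488]
tool_rot: [-3.128, -0.279, 0.009]
ft_force: [1.4, -0.7, 0.5]
grip_width: 0.578
```

```bash
python3 held.py pics/h12.png .053; python3 go.py -80 0.425,-0.2,0.24
python3 - <<'E'
from h import *
P=fcloud(np.load("pics/h.npz"))
from bench import status
p=status.get_state()["position"]
for dz in range(-60,20,4):
  r=rim(P,p[:2],p[2]+dz/1e3,.053,.002)
  if r and r[3]>400: print(dz,r)
E
```

```text
held rim (array([0.4408, 0.053 ]), np.float64(0.052), np.float64(0.2589), 1116) tcp [0.4398 0.053  0.2469]
held rim (array([0.4688, 0.058 ]), np.float64(0.0706), np.float64(0.2629), 292) tcp [0.4398 0.053  0.2469]
held rim (array([0.478 , 0.0596]), np.float64(0.0828), np.float64(0.2669), 330) tcp [0.4398 0.053  0.2469]
t 45.1 p [0.4398 0.053  0.2469] yaw(y) -79.78 tilt z [-7.5e-03  9.0e-04 -1.0e+00] F [ 0.4  0.7 -0.3] g 50.3 q7 -1.45
turn deg (tool) [-0.13  0.42  0.22]
to [ 0.425 -0.2    0.24 ] shift mm [-59.4 246.4   6.8]
-32 (array([0.4384, 0.0524]), np.float64(0.0237), np.float64(0.2169), 1785)
4 (array([0.4408, 0.053 ]), np.float64(0.0503), np.float64(0.2529), 1132)
```

Call:
step_arm --rows '[[[-0.1, 0.4, 0.2], [-4, 18, -2], 30], [[0, 0, 0], [-9, 36, -2], 30], [[0, 0, 0], [-9, 36, -2], 30], [[0, 0, 0], [-9, 36, -2], 30], [[0, 0, 0], [-9, 36, -2], 30], [[0, 0, 0], [-9, 36, -2], 30], [[0, 0, 0], [-7, 30, 0], 30], [[0, 0, 0], [0, 0, 0], 30], [[0, 0, 0], [0, 0, 0], 30], [[0, 0, 0], [0, 0, 0], 30]]'

```text
time: 45.93
position: [0.417, -0.1874, 0.243]
tool_rot: [-3.118, -0.285, 0.03]
ft_force: [0.3, 0.4, 0.3]
grip_width: 0.577
```

```bash
python3 go.py -80 0.425,-0.2,0.15
```

```text
t 45.93 p [ 0.417  -0.1874  0.243 ] yaw(y) -79.58 tilt z [-0.0198  0.0083 -0.9998] F [0.3 0.4 0.3] g 50.2 q7 -0.98
turn deg (tool) [-0.67  1.03  0.43]
to [ 0.425 -0.2    0.15 ] shift mm [ 7.2 15.  92.7]
```

Call:
step_arm --rows '[[[-0.6, 1, 0.4], [6, 14, 0], 30], [[0, 0, 0], [0, 0, 0], 30], [[0, 0, 0], [0, 1, 30], 30], [[0, 0, 0], [0, 1, 40], 30], [[0, 0, 0], [0, 0, 20], 30], [[0, 0, 0], [0, 0, 0], 30], [[0, 0, 0], [0, 0, 0], 30], [[0, 0, 0], [0, 0, 0], 30]]'

```text
time: 46.6
position: [0.4302, -0.1967, 0.1501]
tool_rot: [3.127, 0.293, 0.007]
ft_force: [0.2, -0.1, -0.8]
grip_width: 0.576
```

```bash
python3 go.py -80 0.4245,-0.2,0.15
```

```text
t 46.6 p [ 0.4302 -0.1967  0.1501] yaw(y) -79.31 tilt z [ 4.3e-03 -4.0e-04 -1.0e+00] F [ 0.2 -0.1 -0.8] g 50.1 q7 -1.02
turn deg (tool) [ 0.07 -0.24  0.69]
to [ 0.4245 -0.2     0.15  ] shift mm [-6.2  2.1  0. ]
```

Call:
step_arm --rows '[[[0, -0.2, 0.6], [-5, 2, 0], 30], [[0, 0, 0], [0, 0, 0], 30], [[0, 0, 0], [0, 0, 0], 30], [[0, 0, 0], [-1, 0, 12], 30], [[0, 0, 0], [-1, 0, 15], 30], [[0, 0, 0], [-1, 0, 8], 30], [[0, 0, 0], [0, 0, 0], 30], [[0, 0, 0], [0, 0, 0], 30], [[0, 0, 0], [0, 0, 0], 30]]'

```text
time: 47.35
position: [0.4268, -0.2026, 0.1194]
tool_rot: [3.12, 0.274, 0.016]
ft_force: [0.1, -0.6, -1.0]
grip_width: 0.575
```

```bash
python3 go.py -80 0.4245,-0.2,0.094; python3 held.py pics/h13.png .053
```

```text
t 47.35 p [ 0.4268 -0.2026  0.1194] yaw(y) -79.96 tilt z [ 0.0113 -0.0086 -0.9999] F [ 0.1 -0.6 -1. ] g 50.1 q7 -1.03
turn deg (tool) [ 0.59 -0.55  0.04]
to [ 0.4245 -0.2     0.094 ] shift mm [-2.  -3.2 25.3]
held rim (array([ 0.4263, -0.202 ]), np.float64(0.0579), np.float64(0.1316), 358) tcp [ 0.4269 -0.2026  0.1196]
held rim (array([ 0.4605, -0.1966]), np.float64(0.0776), np.float64(0.1356), 307) tcp [ 0.4269 -0.2026  0.1196]
held rim (array([ 0.4611, -0.1963]), np.float64(0.0788), np.float64(0.1396), 338) tcp [ 0.4269 -0.2026  0.1196]
```

View pics/h13.png

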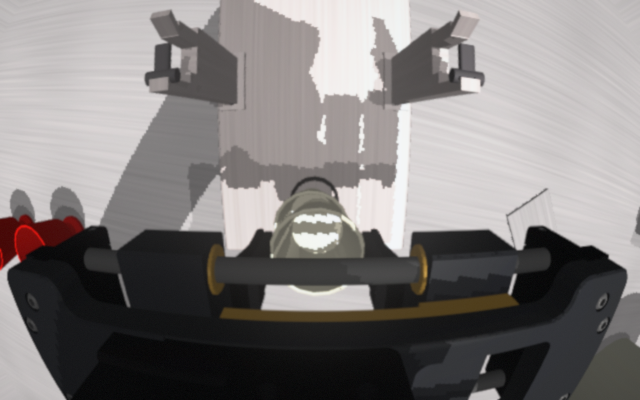

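Call:
step_arm --rows '[[[0.5, -0.5, 0], [-2, -3, 0], 30], [[0, 0, 0], [0, 0, 0], 30], [[0, 0, 0], [0, 0, 8], 30], [[0, 0, 0], [-1, 0, 9], 30], [[0, 0, 0], [0, 0, 0], 30], [[0, 0, 0], [0, 0, 0], 30], [[0, 0, 0], [0, 0, 0], 30]]'

```text
time: 47.98
position: [0.424, -0.2003, 0.1018]
tool_rot: [3.127, 0.275, 0.003]
ft_force: [0.4, 0.2, -1.2]
grip_width: 0.575
```

```bash
python3 go.py -80 0.4245,-0.2,0.094
```

```text
t 47.98 p [ 0.424  -0.2003  0.1018] yaw(y) -79.95 tilt z [ 0.0022 -0.002  -1.    ] F [ 0.4  0.2 -1.2] g 50.0 q7 -1.05
turn deg (tool) [ 0.13 -0.11  0.05]
to [ 0.4245 -0.2     0.094 ] shift mm [ 0.5 -0.2  7.8]
```

Call:
step_arm --rows '[[[0, 0, 0], [0, 0, 5], 30], [[0, 0, 0], [0, 0, 5], 30], [[0, 0, 0], [0, 0, 0], 30], [[0, 0, 0], [0, 0, 0], 30], [[0, 0, 0], [0, 0, 0], 30]]'

```text
time: 48.4
position: [0.4295, -0.2025, 0.0974]
tool_rot: [3.12, 0.274, 0.018]
ft_force: [-0.3, -0.5, 0.1]
grip_width: 0.574
```

```bash
python3 go.py -80 0.4245,-0.2,0.094
```

```text
t 48.4 p [ 0.4295 -0.2025  0.0974] yaw(y) -79.98 tilt z [ 0.0122 -0.008  -0.9999] F [-0.3 -0.5  0.1] g 50.0 q7 -1.05
turn deg (tool) [ 0.57 -0.61  0.03]
to [ 0.4245 -0.2     0.094 ] shift mm [-4.6 -3.4  3.3]
```

Call:
step_arm --rows '[[[0.5, -0.6, 0], [-4, -3, 2], 30], [[0, 0, 0], [0, 0, 2], 30], [[0, 0, 0], [0, 0, 0], 30], [[0, 0, 0], [0, 0, 0], 30]]'

```text
time: 48.73
position: [0.428, -0.2013, 0.0962]
tool_rot: [3.125, 0.274, 0.008]
ft_force: [-0.4, -1.3, -0.8]
grip_width: 0.576
```

```bash
python3 go.py -80 0.4245,-0.2,0.094
```

```text
t 48.73 p [ 0.428  -0.2013  0.0962] yaw(y) -79.96 tilt z [ 0.0054 -0.004  -1.    ] F [-0.4 -1.3 -0.8] g 50.1 q7 -1.06
turn deg (tool) [ 0.28 -0.27  0.04]
to [ 0.4245 -0.2     0.094 ] shift mm [-3.2 -1.9  2.2]
```

Close enough; I release and retreat upward.

Call:
step_arm --rows '[[[0.2, -0.3, 0], [-2, -1, 3], 30], [[0, 0, 0], [0, 0, 0], 60], [[0, 0, 0], [0, 0, 0], 70], [[0, 0, 0], [0, 0, 0], 80], [[0, 0, 0], [0, 0, 0], 80], [[0, 0, 0], [0, 0, -20], 80], [[0, 0, 0], [0, 0, -35], 80], [[0, 0, 0], [0, 0, -40], 80], [[0, 0, 0], [0, 0, -40], 80], [[0, 0, 0], [0, 0, -10], 80], [[0, 0, 0], [0, 0, 0], 80], [[0, 0, 0], [0, 0, 0], 80]]'

```text
time: 49.73
position: [0.4221, -0.1993, 0.239]
tool_rot: [-3.123, -0.274, 0.016]
ft_force: [-0.6, 0.3, -0.4]
grip_width: 0.918
```

```bash
python3 go.py -80 0.5523,0.307,0.24; python3 look.py wrist w9
python3 - <<'E'
from h import *
d=np.load("pics/w9.npz");P=fcloud(d); 
for z in (.074,.096,.098,.1,.102,.104,.108): print(z,rim(P,(.428,-.2),z,.053,.003))
cv2.imwrite("pics/w9c.png",cv2.resize(d["frame"][60:260,180:460,::-1],None,fx=2.5,fy=2.5))
E
```

```text
t 49.73 p [ 0.4221 -0.1993  0.239 ] yaw(y) -79.99 tilt z [-0.0107  0.0054 -0.9999] F [-0.6  0.3 -0.4] g 79.9 q7 -0.98
turn deg (tool) [-0.41  0.55  0.01]
to [0.5523 0.307  0.24  ] shift mm [ 2.163e+02 -4.759e+02  3.000e-01]
0.074 (array([ 0.4286, -0.2003]), np.float64(0.0411), np.float64(0.077), 219)
0.096 (array([ 0.4267, -0.2007]), np.float64(0.0472), np.float64(0.099), 273)
0.098 (array([ 0.4267, -0.2009]), np.float64(0.0489), np.float64(0.101), 536)
0.1 (array([ 0.4266, -0.2009]), np.float64(0.0492), np.float64(0.1017), 487)
0.102 (array([ 0.4265, -0.2009]), np.float64(0.0496), np.float64(0.1017), 349)
0.104 (array([ 0.4265, -0.2009]), np.float64(0.0491), np.float64(0.1017), 21)
0.108 None
```

View pics/w9c.png

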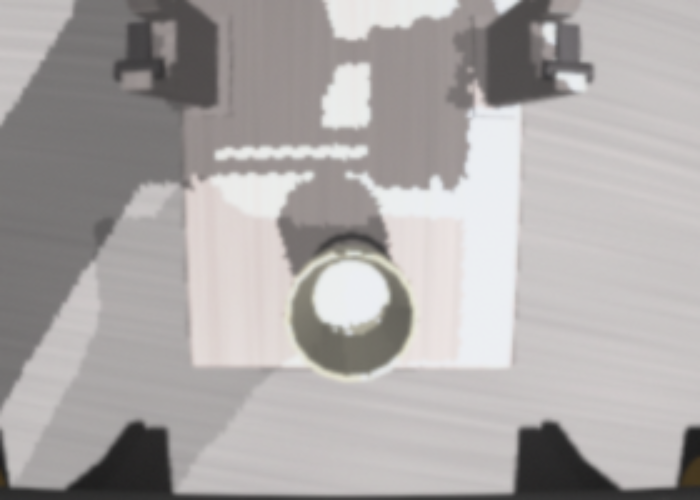

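Nested, rim 26 mm higher. Last is small coupe D.

Call:
step_arm --rows '[[[-0.4, 0.5, 0], [9, -20, -2], 85], [[0, 0, 0], [17, -37, -2], 85], [[0, 0, 0], [17, -37, -2], 85], [[0, 0, 0], [17, -37, -2], 85], [[0, 0, 0], [17, -37, -2], 85], [[0, 0, 0], [17, -37, -2], 85], [[0, 0, 0], [17, -37, -2], 85], [[0, 0, 0], [17, -37, -2], 85], [[0, 0, 0], [17, -37, -2], 85], [[0, 0, 0], [17, -37, -2], 85], [[0, 0, 0], [17, -37, -2], 85], [[0, 0, 0], [17, -37, -2], 85]]'

```text
time: 50.78
position: [0.5356, 0.2575, 0.2352]
tool_rot: [-3.128, -0.231, 0.061]
ft_force: [-0.5, -0.3, 1.2]
grip_width: 0.972
```

```bash
python3 go.py -80 0.5523,0.307,0.24
```

```text
t 50.78 p [0.5356 0.2575 0.2352] yaw(y) -81.55 tilt z [-0.0389  0.0013 -0.9992] F [-0.5 -0.3  1.2] g 84.6 q7 -2.12
turn deg (tool) [-0.43  2.19 -1.54]
to [0.5523 0.307  0.24  ] shift mm [ 23.6 -46.6  -5.4]
```

Call:
step_arm --rows '[[[-0.4, 2, -1.5], [16, -30, 0], 85], [[0, 0, 0], [0, 0, 0], 85], [[0, 0, 0], [0, 0, 0], 85], [[0, 0, 0], [0, 0, 0], 85]]'

```text
time: 51.12
position: [0.5403, 0.3033, 0.2236]
tool_rot: [-3.119, -0.303, 0.031]
ft_force: [0.2, 1.1, 0.1]
grip_width: 0.977
```

```bash
python3 go.py -80 0.5523,0.307,0.12; python3 look.py wrist w10
python3 - <<'E'
from h import *
P=fcloud(np.load("pics/w10.npz")); print(rim(P,(.5523,.307),.064,.053))
E
```

```text
t 51.12 p [0.5403 0.3033 0.2236] yaw(y) -78.91 tilt z [-0.0203  0.006  -0.9998] F [0.2 1.1 0.1] g 85.0 q7 -2.16
turn deg (tool) [-0.55  1.08  1.1 ]
to [0.5523 0.307  0.12  ] shift mm [ 14.4  -0.3 103.3]
(array([0.5523, 0.307 ]), np.float64(0.0487), np.float64(0.0659), 521)
```

Call:
step_arm --rows '[[[-0.5, 1, 1], [10, 0, 0], 85], [[0, 0, 0], [0, 0, 0], 85], [[0, 0, 0], [0, -1, 35], 85], [[0, 0, 0], [0, -2, 41], 85], [[0, 0, 0], [0, -2, 25], 85], [[0, 0, 0], [0, 0, 0], 85], [[0, 0, 0], [0, 0, 0], 85], [[0, 0, 0], [0, 0, 0], 85]]'

```text
time: 51.83
position: [0.5573, 0.2975, 0.1214]
tool_rot: [3.125, 0.242, 0.013]
ft_force: [-0.1, -0.1, 0.6]
grip_width: 0.98
```

```bash
python3 go.py -80 0.5523,0.307,0.052
```

```text
t 51.83 p [0.5573 0.2975 0.1214] yaw(y) -81.13 tilt z [ 0.0086 -0.0069 -0.9999] F [-0.1 -0.1  0.6] g 85.3 q7 -2.25
turn deg (tool) [ 0.47 -0.42 -1.13]
to [0.5523 0.307  0.052 ] shift mm [ -4.  -10.7  69.3]
```

Call:
step_arm --rows '[[[0.4, -0.4, -1.1], [-5, -9, 0], 85], [[0, 0, 0], [0, 0, 0], 85], [[0, 0, 0], [0, 0, 0], 85], [[0, 0, 0], [-1, 0, 15], 85], [[0, -0.1, 0], [-1, 0, 20], 85], [[0, -0.1, 0], [-1, 0, 12], 85], [[0, 0, 0], [0, 0, 0], 85], [[0, 0, 0], [0, 0, 0], 85], [[0, 0, 0], [0, 0, 0], 85]]'

```text
time: 52.58
position: [0.5521, 0.3082, 0.0795]
tool_rot: [-3.126, -0.273, -0.014]
ft_force: [-0.3, -0.0, 0.9]
grip_width: 0.978
```

```bash
python3 go.py -80 0.5523,0.307,0.052
```

```text
t 52.58 p [0.5521 0.3082 0.0795] yaw(y) -80.02 tilt z [ 0.0089  0.004  -1.    ] F [-0.3 -0.   0.9] g 85.1 q7 -2.27
turn deg (tool) [-0.13 -0.54 -0.02]
to [0.5523 0.307  0.052 ] shift mm [-0.3  1.3 27.5]
```

Call:
step_arm --rows '[[[-0.1, -0.5, 0], [0, 1, 8], 85], [[0, 0, 0], [-1, 0, 12], 85], [[0, 0, 0], [-1, 0, 8], 85], [[0, 0, 0], [0, 0, 0], 85], [[0, 0, 0], [0, 0, 0], 85], [[0, 0, 0], [0, 0, 0], 85]]'

```text
time: 53.08
position: [0.551, 0.3071, 0.0496]
tool_rot: [-3.129, -0.273, -0.002]
ft_force: [-1.5, -0.2, 1.1]
grip_width: 0.979
```

```bash
python3 go.py -80 0.5523,0.307,0.052
```

```text
t 53.08 p [0.551  0.3071 0.0496] yaw(y) -80.04 tilt z [ 0.0011  0.0011 -1.    ] F [-1.5 -0.2  1.1] g 85.2 q7 -2.28
turn deg (tool) [-0.05 -0.07 -0.04]
to [0.5523 0.307  0.052 ] shift mm [ 1.3  0.3 -2.4]
```

Call:
step_arm --rows '[[[0, 0, 0], [1, 0, -1], 60], [[0, 0, 0], [0, 0, 0], 50], [[0, 0, 0], [0, 0, 0], 30], [[0, 0, 0], [0, 0, 0], 30], [[0, 0, 0], [0, 0, 0], 30], [[0, 0, 0], [0, 0, -15], 30], [[0, 0, 0], [0, 0, -30], 30], [[0, 0, 0], [0, 0, -40], 30], [[0, 0, 0], [0, 0, -40], 30], [[0, 0, 0], [0, 0, -40], 30], [[0, 0, 0], [0, 0, -25], 30], [[0, 0, 0], [0, 0, 0], 30]]'

```text
time: 54.08
position: [0.5494, 0.307, 0.2535]
tool_rot: [-3.128, -0.277, 0.003]
ft_force: [0.6, 1.5, -0.4]
grip_width: 0.57
```

```bash
cat > prof.py <<'E'
from h import *
P=fcloud(np.load("pics/h.npz"))
from bench import status
p=status.get_state()["position"]
for dz in range(-60,20,4):
  r=rim(P,p[:2],p[2]+dz/1e3,.053,.002)
  if r and r[3]>400: print(dz,r)
E
python3 held.py pics/h14.png .053; python3 go.py -80 0.4265,-0.2008,0.25; python3 prof.py
```

```text
held rim (array([0.5733, 0.3113]), np.float64(0.0658), np.float64(0.2637), 305) tcp [0.5489 0.3069 0.2517]
held rim (array([0.579 , 0.3122]), np.float64(0.072), np.float64(0.2677), 302) tcp [0.5489 0.3069 0.2517]
held rim (array([0.5861, 0.3134]), np.float64(0.0814), np.float64(0.2717), 327) tcp [0.5489 0.3069 0.2517]
t 54.13 p [0.5489 0.3069 0.2517] yaw(y) -79.86 tilt z [-3.2e-03  1.0e-04 -1.0e+00] F [ 1.7 -0.2 -1. ] g 49.9 q7 -2.18
turn deg (tool) [-0.04  0.18  0.14]
to [ 0.4265 -0.2008  0.25  ] shift mm [-209.9  478.2    2.1]
-44 (array([0.5497, 0.3071]), np.float64(0.0227), np.float64(0.2097), 1288)
-40 (array([0.5489, 0.3072]), np.float64(0.0276), np.float64(0.2137), 608)
-4 (array([0.5506, 0.307 ]), np.float64(0.0513), np.float64(0.2497), 787)
```

The fingers hadn't fully closed when the lift began, so it is held near the tips. I'll set it down and regrip.

Call:
step_arm --rows '[[[0, 0.2, 0], [0, 0, 15], 30], [[0, 0, 0], [0, 0, 30], 30], [[0, 0, 0], [0, -1, 40], 30], [[0, 0, 0], [0, -1, 40], 30], [[0, 0, 0], [0, 0, 28], 30], [[0, 0, 0], [0, 0, 0], 30], [[0, 0, 0], [0, 0, 0], 30], [[0, 0, 0], [0, 0, 0], 30]]'

```text
time: 54.8
position: [0.5455, 0.3075, 0.0922]
tool_rot: [3.127, 0.28, -0.003]
ft_force: [0.5, -0.7, -1.1]
grip_width: 0.572
```

```bash
python3 go.py -80 0.55,0.307,0.07
```

```text
t 54.8 p [0.5455 0.3075 0.0922] yaw(y) -79.75 tilt z [-0.002  -0.0022 -1.    ] F [ 0.5 -0.7 -1.1] g 49.8 q7 -2.26
turn deg (tool) [0.1  0.14 0.25]
to [0.55  0.307 0.07 ] shift mm [ 4.4  1.2 22.2]
```

Call:
step_arm --rows '[[[0, 0, 0], [0, 0, 9], 30], [[0, 0, 0], [-1, 0, 10], 30], [[0, 0, 0], [0, 0, 5], 30], [[0, 0, 0], [0, 0, 0], 30], [[0, 0, 0], [0, 0, 0], 30]]'

```text
time: 55.22
position: [0.5478, 0.3094, 0.0723]
tool_rot: [-3.128, -0.279, -0.011]
ft_force: [-0.3, 0.1, -1.4]
grip_width: 0.571
```

```bash
python3 go.py -80 0.55,0.307,0.07
```

```text
t 55.22 p [0.5478 0.3094 0.0723] yaw(y) -79.8 tilt z [ 0.0066  0.0021 -1.    ] F [-0.3  0.1 -1.4] g 49.7 q7 -2.27
turn deg (tool) [-0.05 -0.39  0.2 ]
to [0.55  0.307 0.07 ] shift mm [1.7 2.8 2.3]
```

Call:
step_arm --rows '[[[0, -0.4, 0.1], [-2, 0, 4], 30], [[0, 0, 0], [-1, 0, 4], 30], [[0, 0, 0], [0, 0, 0], 30], [[0, 0, 0], [0, 0, 0], 30]]'

```text
time: 55.55
position: [0.5504, 0.3115, 0.0727]
tool_rot: [-3.126, -0.274, -0.02]
ft_force: [0.3, 0.5, -1.1]
grip_width: 0.574
```

```bash
python3 go.py -80 0.55,0.307,0.07; python3 held.py pics/h15.png .053; python3 prof.py
```

```text
t 55.55 p [0.5504 0.3115 0.0727] yaw(y) -79.97 tilt z [ 0.0123  0.0042 -0.9999] F [ 0.3  0.5 -1.1] g 49.9 q7 -2.28
turn deg (tool) [-0.11 -0.74  0.03]
to [0.55  0.307 0.07 ] shift mm [-1.2  4.3  2.7]
held rim (array([0.5766, 0.3161]), np.float64(0.0681), np.float64(0.0845), 291) tcp [0.5503 0.3115 0.0725]
held rim (array([0.5816, 0.3168]), np.float64(0.0739), np.float64(0.0885), 297) tcp [0.5503 0.3115 0.0725]
held rim (array([0.5921, 0.3187]), np.float64(0.0891), np.float64(0.0925), 333) tcp [0.5503 0.3115 0.0725]
-44 (array([0.5511, 0.3117]), np.float64(0.0236), np.float64(0.0305), 1757)
-8 (array([0.5528, 0.3117]), np.float64(0.0493), np.float64(0.0665), 521)
-4 (array([0.5509, 0.3111]), np.float64(0.0533), np.float64(0.0705), 456)
```

Call:
step_arm --rows '[[[-0.1, -0.7, 0], [-2, 1, 2], 30], [[0, 0, 0], [0, 0, 0], 30], [[0, 0, 0], [0, 0, 0], 30], [[0, 0, 0], [0, 0, 0], 30]]'

```text
time: 55.93
position: [0.5482, 0.3102, 0.0702]
tool_rot: [-3.129, -0.275, 0.002]
ft_force: [0.2, -0.5, 3.0]
grip_width: 0.573
```

```bash
python3 go.py -80 0.55,0.31,0.07
```

```text
t 55.93 p [0.5482 0.3102 0.0702] yaw(y) -79.96 tilt z [-1.4e-03  2.0e-04 -1.0e+00] F [ 0.2 -0.5  3. ] g 49.8 q7 -2.28
turn deg (tool) [-0.02  0.08  0.04]
to [0.55 0.31 0.07] shift mm [1.8 0.5 0.2]
```

Contact (+3 N) and level. Open, go down 17 mm, then close with plenty of rows.

Call:
step_arm --rows '[[[0, 0, 0], [0, 0, 0], 60], [[0, 0, 0], [0, 0, 0], 68], [[0, 0, 0], [0, 0, 0], 68], [[0, 0, 0], [0, 0, 9], 68], [[0, 0, 0], [0, 0, 9], 68], [[0, 0, 0], [0, 0, 0], 68], [[0, 0, 0], [0, 0, 0], 50], [[0, 0, 0], [0, 0, 0], 30], [[0, 0, 0], [0, 0, 0], 30], [[0, 0, 0], [0, 0, 0], 30], [[0, 0, 0], [0, 0, 0], 30]]'

```text
time: 56.85
position: [0.5467, 0.3094, 0.0478]
tool_rot: [3.129, 0.275, -0.008]
ft_force: [-0.8, -0.3, 0.1]
grip_width: 0.569
```

```bash
python3 go.py -80 0.55,0.31,0.07
```

```text
t 56.85 p [0.5467 0.3094 0.0478] yaw(y) -79.95 tilt z [-0.0052 -0.001  -1.    ] F [-0.8 -0.3  0.1] g 49.5 q7 -2.29
turn deg (tool) [0.01 0.3  0.05]
to [0.55 0.31 0.07] shift mm [  3.3   0.  -22.2]
```

Call:
step_arm --rows '[[[0, 0, 0], [0, 0, -15], 30], [[0, 0, 0], [0, 0, -30], 30], [[0, 0, 0], [0, 0, -40], 30], [[0, 0, 0], [0, 0, -40], 30], [[0, 0, 0], [0, 0, -40], 30], [[0, 0, 0], [0, 0, -25], 30], [[0, 0, 0], [0, 0, 0], 30]]'

```text
time: 57.43
position: [0.5452, 0.3094, 0.2501]
tool_rot: [3.128, 0.279, -0.015]
ft_force: [0.8, 0.6, -0.5]
grip_width: 0.572
```

```bash
python3 held.py pics/h16.png .053; python3 prof.py; python3 go.py -80 0.4265,-0.2008,0.25
```

```text
held rim (array([0.5507, 0.3106]), np.float64(0.0504), np.float64(0.2604), 685) tcp [0.5447 0.3093 0.2484]
held rim (array([0.5508, 0.3106]), np.float64(0.0513), np.float64(0.2644), 993) tcp [0.5447 0.3093 0.2484]
held rim (array([0.5492, 0.31  ]), np.float64(0.0504), np.float64(0.2684), 1970) tcp [0.5447 0.3093 0.2484]
-20 (array([0.5462, 0.3101]), np.float64(0.0231), np.float64(0.2304), 2030)
12 (array([0.5507, 0.3104]), np.float64(0.0508), np.float64(0.2624), 496)
16 (array([0.549 , 0.3099]), np.float64(0.0501), np.float64(0.2664), 1147)
t 57.48 p [0.5447 0.3093 0.2484] yaw(y) -79.77 tilt z [-0.0103 -0.0027 -0.9999] F [-0.2 -0.7 -0.8] g 49.7 q7 -2.19
turn deg (tool) [0.05 0.61 0.23]
to [ 0.4265 -0.2008  0.25  ] shift mm [-206.9  481.     1. ]
```

Call:
step_arm --rows '[[[0, 0.6, 0.2], [-8, 20, -2], 30], [[0, 0, 0], [-16, 37, -3], 30], [[0, 0, 0], [-16, 37, -3], 30], [[0, 0, 0], [-16, 37, -3], 30], [[0, 0, 0], [-16, 37, -3], 30], [[0, 0, 0], [-16, 37, -3], 30], [[0, 0, 0], [-16, 37, -3], 30], [[0, 0, 0], [-16, 37, -3], 30], [[0, 0, 0], [-16, 37, -3], 30], [[0, 0, 0], [-16, 37, -3], 30], [[0, 0, 0], [-16, 37, -3], 30], [[0, 0, 0], [-16, 37, -3], 30]]'

```text
time: 58.48
position: [0.4271, -0.1462, 0.272]
tool_rot: [-3.12, -0.303, 0.027]
ft_force: [1.6, 0.4, 0.0]
grip_width: 0.572
```

```bash
python3 go.py -80 0.4222,-0.2015,0.2
```

```text
t 58.48 p [ 0.4271 -0.1462  0.272 ] yaw(y) -78.9 tilt z [-0.0178  0.0051 -0.9998] F [1.6 0.4 0. ] g 49.8 q7 -1.04
turn deg (tool) [-0.48  0.95  1.11]
to [ 0.4222 -0.2015  0.2   ] shift mm [-14.3  53.9  71.8]
```

Call:
step_arm --rows '[[[-0.4, 0.9, 1], [-8, 32, 0], 30], [[0, 0, 0], [0, 0, 0], 30], [[0, 0, 0], [0, 0, 0], 30], [[0, 0, 0], [0, 0, 30], 30], [[0, 0, 0], [0, 0, 30], 30], [[0, 0, 0], [0, 0, 0], 30], [[0, 0, 0], [0, 0, 0], 30], [[0, 0, 0], [0, 0, 0], 30]]'

```text
time: 59.15
position: [0.4176, -0.1871, 0.2063]
tool_rot: [-3.128, -0.253, 0.014]
ft_force: [-1.1, -0.1, -1.5]
grip_width: 0.57
```

```bash
python3 go.py -80 0.4222,-0.2015,0.17
```

```text
t 59.15 p [ 0.4176 -0.1871  0.2063] yaw(y) -80.75 tilt z [-0.0092  0.0028 -1.    ] F [-1.1 -0.1 -1.5] g 49.6 q7 -1.01
turn deg (tool) [-0.24  0.49 -0.74]
to [ 0.4222 -0.2015  0.17  ] shift mm [ 2.6 15.1 36.2]
```

Call:
step_arm --rows '[[[-0.2, 0.5, -0.7], [2, 13, 0], 30], [[0, 0, 0], [0, 0, 0], 30], [[0, 0, 0], [0, 0, 0], 30], [[0, 0, 0], [0, 0, 18], 30], [[0, 0, 0], [0, 0, 18], 30], [[0, 0, 0], [0, 0, 0], 30], [[0, 0, 0], [0, 0, 0], 30], [[0, 0, 0], [0, 0, 0], 30]]'

```text
time: 59.82
position: [0.4278, -0.1963, 0.1794]
tool_rot: [3.123, 0.282, 0.016]
ft_force: [0.1, 0.5, -1.6]
grip_width: 0.571
```

```bash
python3 go.py -80 0.4222,-0.2015,0.17; python3 held.py pics/h17.png .053; python3 prof.py
```

```text
t 59.82 p [ 0.4278 -0.1963  0.1794] yaw(y) -79.69 tilt z [ 0.0104 -0.005  -0.9999] F [ 0.1  0.5 -1.6] g 49.7 q7 -1.0
turn deg (tool) [ 0.39 -0.54  0.31]
to [ 0.4222 -0.2015  0.17  ] shift mm [-6.5  4.   9.4]
held rim (array([ 0.4332, -0.1951]), np.float64(0.0508), np.float64(0.1918), 862) tcp [ 0.4282 -0.1965  0.1798]
held rim (array([ 0.4319, -0.1954]), np.float64(0.0505), np.float64(0.1958), 1585) tcp [ 0.4282 -0.1965  0.1798]
held rim (array([ 0.4313, -0.1956]), np.float64(0.051), np.float64(0.1998), 1787) tcp [ 0.4282 -0.1965  0.1798]
-24 (array([ 0.4298, -0.1956]), np.float64(0.0227), np.float64(0.1578), 899)
-20 (array([ 0.4291, -0.1957]), np.float64(0.0249), np.float64(0.1618), 1267)
8 (array([ 0.4335, -0.1948]), np.float64(0.0511), np.float64(0.1898), 455)
12 (array([ 0.4329, -0.1952]), np.float64(0.0513), np.float64(0.1938), 548)
16 (array([ 0.431 , -0.1957]), np.float64(0.0506), np.float64(0.1978), 1417)
```

View pics/h17.png

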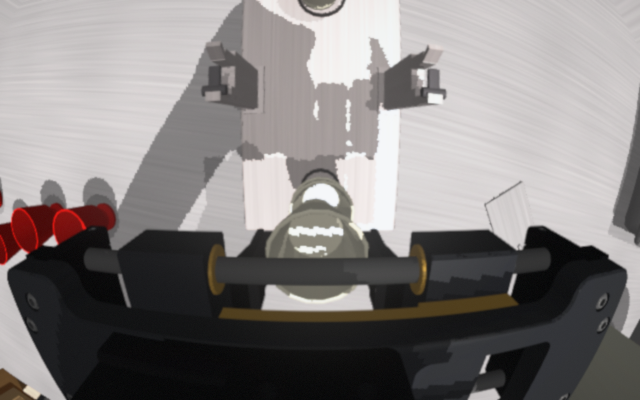

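Call:
step_arm --rows '[[[0.3, -0.5, 0.3], [-5, 3, 0], 30], [[0, 0, 0], [0, 0, 0], 30], [[0, 0, 0], [0, 0, 0], 30], [[0, 0, 0], [-1, 0, 12], 30], [[0, 0, 0], [-1, 0, 15], 30], [[0, 0, 0], [0, 0, 8], 30], [[0, 0, 0], [0, 0, 0], 30], [[0, 0, 0], [0, 0, 0], 30], [[0, 0, 0], [0, 0, 0], 30]]'

```text
time: 60.62
position: [0.4227, -0.2022, 0.1449]
tool_rot: [3.125, 0.271, 0.006]
ft_force: [0.3, -0.8, -0.9]
grip_width: 0.576
```

```bash
python3 go.py -80 0.4232,-0.2015,0.11
```

```text
t 60.62 p [ 0.4227 -0.2022  0.1449] yaw(y) -80.07 tilt z [ 0.0045 -0.0042 -1.    ] F [ 0.3 -0.8 -0.9] g 50.1 q7 -1.02
turn deg (tool) [ 0.28 -0.21 -0.07]
to [ 0.4232 -0.2015  0.11  ] shift mm [ 0.5 -0.7 34.9]
```

Call:
step_arm --rows '[[[0.3, -0.2, 0], [0, -1, 8], 30], [[0, 0, 0], [-1, 0, 10], 30], [[0, 0, 0], [-1, 0, 8], 30], [[0, 0, 0], [0, 0, 0], 30], [[0, 0, 0], [0, 0, 0], 30], [[0, 0, 0], [0, 0, 0], 30]]'

```text
time: 61.12
position: [0.4208, -0.2016, 0.1167]
tool_rot: [-3.129, -0.272, -0.001]
ft_force: [-0.5, 0.3, -0.5]
grip_width: 0.574
```

```bash
python3 go.py -80 0.4232,-0.2015,0.11
```

```text
t 61.12 p [ 0.4208 -0.2016  0.1167] yaw(y) -80.07 tilt z [ 5.e-04  6.e-04 -1.e+00] F [-0.5  0.3 -0.5] g 49.9 q7 -1.03
turn deg (tool) [-0.03 -0.03 -0.07]
to [ 0.4232 -0.2015  0.11  ] shift mm [2.3 0.3 6.7]
```

Call:
step_arm --rows '[[[0, 0, 0], [2, 0, 4], 30], [[0, 0, 0], [0, 0, 4], 30], [[0, 0, 0], [0, 0, 0], 30], [[0, 0, 0], [0, 0, 0], 30]]'

```text
time: 61.45
position: [0.4248, -0.202, 0.1096]
tool_rot: [3.128, 0.272, 0.006]
ft_force: [0.5, 0.4, -1.0]
grip_width: 0.569
```

```bash
python3 go.py -80 0.4232,-0.2015,0.11
```

```text
t 61.45 p [ 0.4248 -0.202   0.1096] yaw(y) -80.07 tilt z [ 0.0041 -0.0016 -1.    ] F [ 0.5  0.4 -1. ] g 49.5 q7 -1.04
turn deg (tool) [ 0.13 -0.21 -0.07]
to [ 0.4232 -0.2015  0.11  ] shift mm [-1.5 -0.7 -0.4]
```

Release and retreat. Opening only to 75 keeps the fingers clear.

Call:
step_arm --rows '[[[0, 0, 0], [0, 0, 0], 58], [[0, 0, 0], [0, 0, 0], 66], [[0, 0, 0], [0, 0, 0], 75], [[0, 0, 0], [0, 0, 0], 75], [[0, 0, 0], [0, 0, 0], 75], [[0, 0, 0], [0, 0, -20], 75], [[0, 0, 0], [0, 0, -35], 75], [[0, 0, 0], [0, 0, -40], 75], [[0, 0, 0], [0, 0, -40], 75], [[0, 0, 0], [0, 0, 0], 75], [[0, 0, 0], [0, 0, 0], 75]]'

```text
time: 62.37
position: [0.4224, -0.2008, 0.2486]
tool_rot: [-3.128, -0.273, 0.0]
ft_force: [0.6, -0.2, -1.0]
grip_width: 0.862
```

```bash
python3 go.py -80 0.5523,0.307,0.24; python3 look.py wrist w11; python3 look.py top t11; python3 look.py side s11
python3 - <<'E'
from h import *
d=np.load("pics/w11.npz");P=fcloud(d); 
for z in (.1,.122,.124,.126,.128,.13,.134): print(z,rim(P,(.428,-.2),z,.053,.003))
a=d["frame"][0:260,120:520,::-1]; s=np.load("pics/s11.npz")["frame"][110:320,190:430,::-1]
cv2.imwrite("pics/w11c.png",a); cv2.imwrite("pics/s11c.png",cv2.resize(s,None,fx=2.8,fy=2.8,interpolation=cv2.INTER_CUBIC))
E
```

```text
t 62.37 p [ 0.4224 -0.2008  0.2486] yaw(y) -80.04 tilt z [-1.0e-04  1.4e-03 -1.0e+00] F [ 0.6 -0.2 -1. ] g 75.0 q7 -0.97
turn deg (tool) [-0.08 -0.01 -0.04]
to [0.5523 0.307  0.24  ] shift mm [ 215.8 -477.7    9.2]
0.1 (array([ 0.4302, -0.2   ]), np.float64(0.0411), np.float64(0.103), 231)
0.122 (array([ 0.4282, -0.2005]), np.float64(0.047), np.float64(0.125), 311)
0.124 (array([ 0.4282, -0.2004]), np.float64(0.0489), np.float64(0.127), 635)
0.126 (array([ 0.4282, -0.2005]), np.float64(0.0493), np.float64(0.1275), 557)
0.128 (array([ 0.4281, -0.2005]), np.float64(0.0497), np.float64(0.1275), 415)
0.13 (array([ 0.4286, -0.2003]), np.float64(0.0498), np.float64(0.1275), 14)
0.134 None
```

View pics/w11c.png

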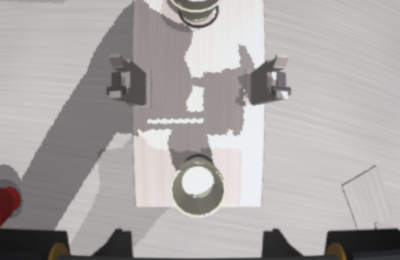

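View pics/s11c.png

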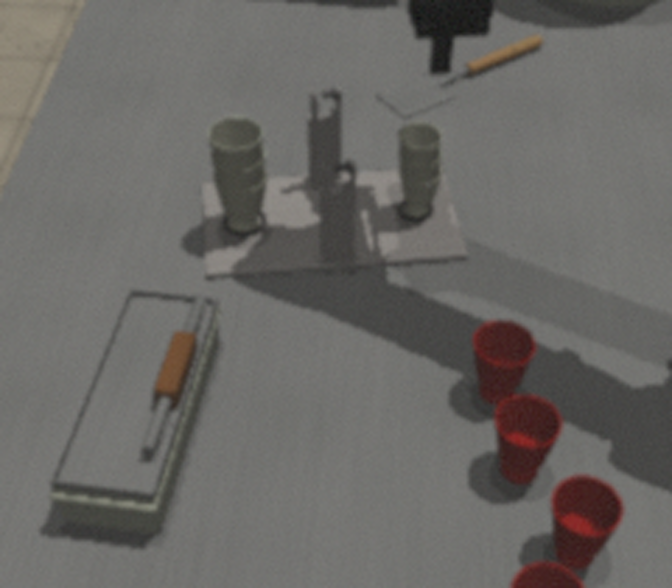

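```bash
cat > handle.py <<'E'
from h import *
import sys
def meas(D,C,fr):
    hsv=cv2.cvtColor(D["frame"],cv2.COLOR_RGB2HSV); m=(hsv[...,0]>4)&(hsv[...,0]<18)&(hsv[...,1]>120)&(hsv[...,2]>50)
    k=m&(C[...,0]>0.55)&(C[...,0]<0.8)&(C[...,1]>-.05)&(C[...,1]<0.35)&(C[...,2]>.06)
    Y=C[k]; Y=Y[Y[:,2]>np.percentile(Y[:,2],90)-.006]
    r=cv2.minAreaRect((Y[:,:2]*1000).astype(np.float32)); a=r[2]; w,h=r[1]
    print(len(Y),"top z",np.median(Y[:,2]).round(4),"mean",Y[:,:2].mean(0).round(4),"rect",np.round(r[0],1),np.round(r[1],1),"long axis deg",round(a if w>h else a+90,1))
for n in sys.argv[1:]:
    D=np.load(f"pics/{n}.npz"); print(n); meas(D,fcloud(D) if n[0] in"wh" else cloud(D),None)
E
python3 handle.py t11 s11 w1
python3 - <<'E'
from h import *
for n in ("w11","w8","w9"):
    P=fcloud(np.load(f"pics/{n}.npz")).reshape(-1,3)
    c=np.array([.531,-.181]); a=np.radians(10); ex=np.array([np.cos(a),np.sin(a)]); ey=np.array([-ex[1],ex[0]])
    u=(P[:,:2]-c)@ex; v=(P[:,:2]-c)@ey
    for lo,hi in((-.1,-.05),(.05,.1)):
        m=(abs(u)<.05)&(v>lo)&(v<hi)&(P[:,2]>.136)&(P[:,2]<.16)
        if m.sum(): print(n,m.sum(),"u",np.percentile(u[m],[1,50,99]).round(4),"v",np.percentile(v[m],[1,50,99]).round(4),"z",P[m,2].max().round(4))
E
python3 - <<'E'
from h import *
from bench import optics
d=np.load("pics/w11.npz"); cv2.imwrite("pics/w11f.png",cv2.resize(d["frame"][50:130,210:430,::-1],None,fx=3.6,fy=3.6,interpolation=cv2.INTER_CUBIC))
E
```

```text
t11
106 top z 0.0912 mean [0.6596 0.1354] rect [659.5 135.7] [76.  22.3] long axis deg 85.6
s11
142 top z 0.0922 mean [0.6619 0.1372] rect [662.5 135.8] [73.7 19.3] long axis deg 84.0
w1
1357 top z 0.0907 mean [0.6804 0.1534] rect [626.5 177.3] [106.2 151.2] long axis deg 168.6
w11 516 u [-0.0206 -0.0059  0.0178] v [-0.0794 -0.0714 -0.0639] z 0.1479
w11 521 u [-0.0205 -0.0061  0.0181] v [0.0599 0.0675 0.0757] z 0.1481
w8 604 u [-0.0207 -0.0069  0.0177] v [-0.0794 -0.0713 -0.0638] z 0.1489
w8 593 u [-0.0205 -0.0069  0.017 ] v [0.0597 0.0673 0.0753] z 0.148
w9 549 u [-0.0207 -0.0065  0.0174] v [-0.0796 -0.0711 -0.0637] z 0.148
w9 554 u [-0.0203 -0.0065  0.0178] v [0.06   0.0673 0.0753] z 0.1474
```

View pics/w11f.png

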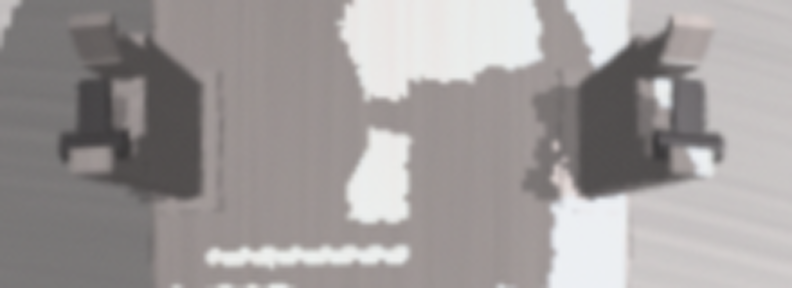

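Run:
```python
from h import *
d=np.load("pics/w1.npz"); P=fcloud(d); X=P.reshape(-1,3)
m=(X[:,0]>.59)&(X[:,0]<.8)&(X[:,1]>0)&(X[:,1]<.33)&(X[:,2]>.066)&(X[:,2]<.076)
r=cv2.minAreaRect((X[m][:,:2]*1000).astype(np.float32)); print("tray rim w1",m.sum(),r)
d=np.load("pics/t11.npz"); P=cloud(d); X=P.reshape(-1,3)
m=(X[:,0]>.59)&(X[:,0]<.8)&(X[:,1]>0)&(X[:,1]<.33)&(X[:,2]>.058)&(X[:,2]<.08)
print("tub t11",m.sum(),cv2.minAreaRect((X[m][:,:2]*1000).astype(np.float32)))
s=np.load("pics/s11.npz")["frame"]; cv2.imwrite("pics/s11h.png",cv2.resize(s[200:310,195:285,::-1],None,fx=5,fy=5,interpolation=cv2.INTER_CUBIC))
t=d["frame"]; cv2.imwrite("pics/t11h.png",cv2.resize(t[120:175,235:330,::-1],None,fx=7,fy=7,interpolation=cv2.INTER_CUBIC))
```

```text
tray rim w1 1795 ((695.9761962890625, 144.96974182128906), (251.2760009765625, 97.9434814453125), 84.68292236328125)
tub t11 1543 ((694.1505126953125, 147.89918518066406), (255.7864227294922, 101.15203857421875), 85.60438537597656)
```

View pics/t11h.png

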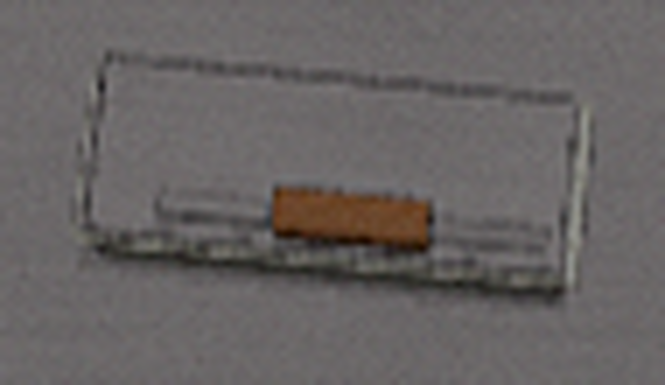

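Call:
step_arm --rows '[[[0, 0, -7], [0, 0, 0], 80], [[0, 0, -7], [0, 0, 0], 80], [[0, 0, -7], [0, 0, 0], 80], [[0, 0, -7], [0, 0, 0], 80], [[0, 0, -7], [0, 0, 0], 80], [[0, 0, -7], [0, 0, 0], 80], [[0, 0, -7], [0, 0, 0], 80], [[0, 0, -7], [0, 0, 0], 80], [[0, 0, -7], [0, 0, 0], 80], [[0, 0, -5], [0, 0, 0], 80], [[0, 0, 0], [0, 0, 0], 80], [[0, 0, 0], [0, 0, 0], 80]]'

```text
time: 63.52
position: [0.411, -0.195, 0.2248]
tool_rot: [-2.377, -1.991, 0.015]
ft_force: [-0.1, 0.3, -0.4]
grip_width: 0.915
```

```bash
python3 go.py -5 0.53,-0.08,0.25 0.6605,0.1365,0.25
```

```text
t 63.52 p [ 0.411  -0.195   0.2248] yaw(y) -10.09 tilt z [-0.0337  0.0255 -0.9991] F [-0.1  0.3 -0.4] g 79.6 q7 0.25
turn deg (tool) [-2.11 -1.19 -5.11]
to [ 0.53 -0.08  0.25] shift mm [134.6  96.  -26.2]
to [0.6605 0.1365 0.25  ] shift mm [236.   90.5   1.1]
```

Call:
step_arm --rows '[[[-2, -1.2, -5], [0, 0, -15], 80], [[0, 0, 0], [18, 9, -5], 80], [[0, 0, 0], [34, 17, -4], 80], [[0, 0, 0], [34, 17, -4], 80], [[0, 0, 0], [34, 17, -4], 80], [[0, 0, 0], [34, 17, -3], 80], [[0, 0, 0], [34, 17, -3], 80], [[0, 0, 0], [34, 17, -3], 80], [[0, 0, 0], [34, 17, -3], 80], [[0, 0, 0], [34, 17, -2], 80], [[0, 0, 0], [25, 12, 0], 80], [[0, 0, 0], [0, 0, 0], 80]]'

```text
time: 64.52
position: [0.6034, 0.11, 0.2604]
tool_rot: [-2.354, -2.057, 0.01]
ft_force: [-1.6, -0.2, 0.6]
grip_width: 0.92
```

```bash
python3 go.py -5 0.6605,0.1365,0.25
```

```text
t 64.52 p [0.6034 0.11   0.2604] yaw(y) -7.7 tilt z [-0.015   0.0072 -0.9999] F [-1.6 -0.2  0.6] g 80.0 q7 -0.54
turn deg (tool) [-0.9  -0.32 -2.7 ]
to [0.6605 0.1365 0.25  ] shift mm [33.9 53.2  9.7]
```

Call:
step_arm --rows '[[[-0.9, -0.3, -2.6], [2, 30, 0], 80], [[0, 0, 0], [0, 22, 0], 80], [[0, 0, 0], [0, 0, 0], 80], [[0, 0, 0], [0, 0, 0], 80], [[0, 0, 0], [0, 0, 0], 80]]'

```text
time: 64.93
position: [0.6539, 0.1085, 0.2535]
tool_rot: [-2.314, -2.114, 0.012]
ft_force: [0.1, -0.3, -1.4]
grip_width: 0.922
```

```bash
python3 look.py wrist w12; python3 go.py -5 0.6605,0.1365,0.15; python3 handle.py w12
```

```text
t 64.98 p [0.6536 0.1085 0.2536] yaw(y) -5.15 tilt z [-1.080e-02  2.000e-04 -9.999e-01] F [-0.5  0.4  0.2] g 79.7 q7 -0.51
turn deg (tool) [-0.62  0.04 -0.15]
to [0.6605 0.1365 0.15  ] shift mm [ 28.6   5.5 103.5]
w12
1410 top z 0.0908 mean [0.6625 0.1342] rect [696.8 130.1] [75.8 90.9] long axis deg 174.7
```

View pics/w12.png

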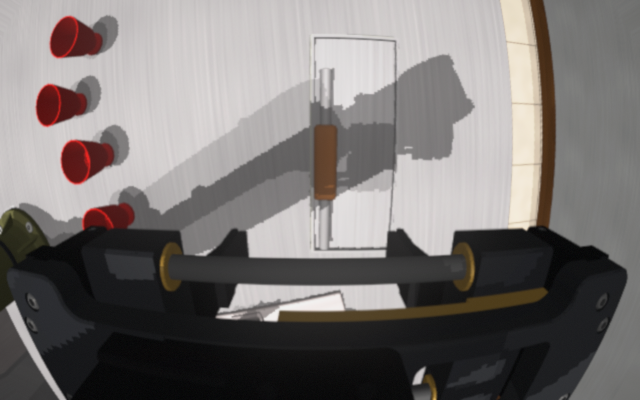

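The handle's grip is at (326,163) with the rod vertical in the image, against the tray's left edge. Measuring it more tightly.

```bash
cat > hw.py <<'E'
from h import *
import sys
D=np.load(f"pics/{sys.argv[1]}.npz"); C=fcloud(D)
hsv=cv2.cvtColor(D["frame"],cv2.COLOR_RGB2HSV); m=(hsv[...,0]>3)&(hsv[...,0]<18)&(hsv[...,1]>100)
m=cv2.morphologyEx(m.astype(np.uint8),cv2.MORPH_OPEN,np.ones((3,3)))
n,l,st,ce=cv2.connectedComponentsWithStats(m)
X=C
best=max((i for i in range(1,n)),key=lambda i:st[i,4] if 0.5<np.nanmedian(C[l==i][:,0])<.85 and np.nanmedian(C[l==i][:,1])>-.05 else 0)
k=(l==best); Y=C[k]; t=np.nanmedian(Y[:,2]); Y=Y[abs(Y[:,2]-t)<.006]
r=cv2.minAreaRect((Y[:,:2]*1000).astype(np.float32)); print("px",ce[best],"z",t,"rect",r,"n",len(Y))
S=C.reshape(-1,3); 
m=(abs(S[:,0]-r[0][0]/1e3)<.03)&(abs(S[:,1]-r[0][1]/1e3)<.11)&(abs(S[:,1]-r[0][1]/1e3)>.045)&(S[:,2]>.078)&(S[:,2]<.09)
L=S[m]
if len(L)>20:
    f=cv2.fitLine((L[:,:2]).astype(np.float32),cv2.DIST_HUBER,0,.01,.01).ravel(); a=np.degrees(np.arctan2(f[1],f[0]))%180
    print("rod pts",len(L),"angle",a,"x at grip y",f[2]+(r[0][1]/1e3-f[3])*f[0]/f[1], "y range",L[:,1].min(),L[:,1].max(),"z",np.median(L[:,2]))
E
python3 hw.py w12
```

```text
px [324.92814766 161.91364535] z 0.09074743868535262 rect ((662.0604858398438, 132.82461547851562), (76.84601593017578, 21.109214782714844), 84.73824310302734) n 1513
rod pts 989 angle 84.63835 x at grip y 0.6620013 y range 0.033298657158999524 0.2318765844593677 z 0.0819381798352642
```

Call:
step_arm --rows '[[[-0.6, 0, -0.1], [23, 6, 0], 80], [[0, 0, 0], [0, 0, 0], 80], [[0, 0, 0], [0, 0, 30], 80], [[0, 0, 0], [0, 0, 40], 80], [[0, 0, 0], [0, 0, 25], 80], [[0, 0, 0], [0, 0, 0], 80], [[0, 0, 0], [0, 0, 0], 80], [[0, 0, 0], [0, 0, 0], 80]]'

```text
time: 65.65
position: [0.6583, 0.1282, 0.1618]
tool_rot: [2.319, 2.108, 0.002]
ft_force: [-0.7, -0.7, -0.3]
grip_width: 0.919
```

```bash
python3 go.py -5.3 0.6617,0.133,0.12
```

```text
t 65.65 p [0.6583 0.1282 0.1618] yaw(y) -5.45 tilt z [ 0.006  -0.0048 -1.    ] F [-0.7 -0.7 -0.3] g 80.0 q7 -0.58
turn deg (tool) [ 0.37  0.24 -0.15]
to [0.6617 0.133  0.12  ] shift mm [ 5.3  2.6 41.8]
```

Call:
step_arm --rows '[[[0.3, 0.2, 0.1], [5, 2, 0], 70], [[0, 0, 0], [0, 0, 0], 70], [[0, 0, 0], [0, 0, 15], 70], [[0, 0, 0], [0, 0, 20], 70], [[0, 0, 0], [0, 0, 12], 70], [[0, 0, 0], [0, 0, 0], 70], [[0, 0, 0], [0, 0, 0], 70], [[0, 0, 0], [0, 0, 0], 70]]'

```text
time: 66.32
position: [0.6659, 0.135, 0.1206]
tool_rot: [2.323, 2.104, 0.018]
ft_force: [-1.5, -0.5, -0.1]
grip_width: 0.806
```

```bash
python3 go.py -5.3 0.6617,0.133,0.082
```

```text
t 66.32 p [0.6659 0.135  0.1206] yaw(y) -5.66 tilt z [ 0.0139  0.0022 -0.9999] F [-1.5 -0.5 -0.1] g 70.2 q7 -0.61
turn deg (tool) [ 0.78 -0.2  -0.36]
to [0.6617 0.133  0.082 ] shift mm [-2.5 -4.5 38.5]
```

Call:
step_arm --rows '[[[0.7, -0.2, -0.3], [-2, -4, 0], 70], [[0, 0, 0], [0, 0, 0], 70], [[0, 0, 0], [0, 0, 0], 70], [[0, 0, 0], [0, 0, 12], 70], [[0, 0, 0], [0, -1, 15], 70], [[0, 0, 0], [0, 0, 8], 70], [[0, 0, 0], [0, 0, 0], 70], [[0, 0, 0], [0, 0, 0], 70], [[0, 0, 0], [0, 0, 0], 70]]'

```text
time: 67.07
position: [0.6621, 0.1338, 0.0857]
tool_rot: [2.321, 2.113, 0.006]
ft_force: [0.6, 0.9, 0.5]
grip_width: 0.807
```

```bash
python3 go.py -5.3 0.6617,0.133,0.082; python3 look.py wrist w13; python3 hw.py w13
```

```text
t 67.07 p [0.6621 0.1338 0.0857] yaw(y) -5.35 tilt z [ 4.8e-03  6.0e-04 -1.0e+00] F [0.6 0.9 0.5] g 70.2 q7 -0.62
turn deg (tool) [ 0.27 -0.06 -0.05]
to [0.6617 0.133  0.082 ] shift mm [-0.8 -0.4  3.7]
px [318.28705606 218.40475492] z 0.0906605326321055 rect ((663.8007202148438, 152.68795776367188), (40.518333435058594, 23.14265251159668), 84.36112213134766) n 3303
rod pts 1567 angle 84.660324 x at grip y 0.66376 y range 0.0967703231761438 0.23237588042815516 z 0.08198529589514317
```

View pics/w13.png

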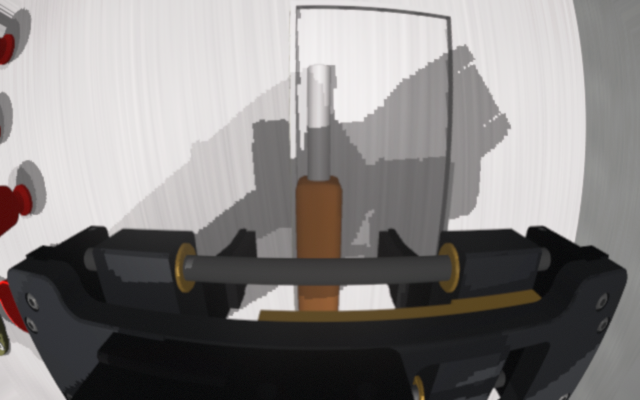

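Call:
step_arm --rows '[[[0.2, 0, 0], [0, 0, 3], 70], [[0, 0, 0], [0, 0, 0], 50], [[0, 0, 0], [0, 0, 0], 35], [[0, 0, 0], [0, 0, 0], 10], [[0, 0, 0], [0, 0, 0], 10], [[0, 0, 0], [0, 0, 0], 10], [[0, 0, 0], [0, 0, 0], 10], [[0, 0, 0], [0, 0, 0], 10]]' --grip_force 45

```text
time: 67.78
position: [0.6638, 0.1343, 0.085]
tool_rot: [2.321, 2.114, 0.008]
ft_force: [0.1, 1.3, 0.3]
grip_width: 0.357
```

```bash
python3 go.py -5.3 0.6617,0.133,0.082
```

```text
t 67.78 p [0.6638 0.1343 0.085 ] yaw(y) -5.37 tilt z [ 0.005   0.0017 -1.    ] F [0.1 1.3 0.3] g 31.0 q7 -0.62
turn deg (tool) [ 0.28 -0.12 -0.07]
to [0.6617 0.133  0.082 ] shift mm [-1.5 -2.   3. ]
```

Still closing at 31 mm. Waiting, then lift.

Call:
step_arm --rows '[[[0.2, 0, 0], [0, 0, 0], 10], [[0, 0, 0], [0, 0, 0], 10], [[0, 0, 0], [0, 0, 0], 10], [[0, 0, 0], [0, 0, 0], 10]]'

```text
time: 68.12
position: [0.6636, 0.1344, 0.085]
tool_rot: [-2.322, -2.115, -0.003]
ft_force: [0.2, 0.0, -0.1]
grip_width: 0.267
```

```bash
python3 go.py -5.3 0.6617,0.133,0.082
```

```text
t 68.12 p [0.6636 0.1344 0.085 ] yaw(y) -5.36 tilt z [ 0.001  0.002 -1.   ] F [ 0.2  0.  -0.1] g 23.2 q7 -0.62
turn deg (tool) [ 0.04 -0.12 -0.06]
to [0.6617 0.133  0.082 ] shift mm [-1.5 -1.8  3. ]
```

Call:
step_arm --rows '[[[0, 0, 0], [0, 0, 0], 10], [[0, 0, 0], [0, 0, -15], 10], [[0, 0, 0], [0, 0, -30], 10], [[0, 0, 0], [0, 0, -40], 10], [[0, 0, 0], [0, 0, -40], 10], [[0, 0, 0], [0, 0, -25], 10], [[0, 0, 0], [0, 0, 0], 10], [[0, 0, 0], [0, 0, 0], 10]]'

```text
time: 68.78
position: [0.6609, 0.1331, 0.2423]
tool_rot: [-2.318, -2.113, 0.005]
ft_force: [-0.3, -0.6, -2.2]
grip_width: 0.271
```

```bash
python3 look.py wrist w14; python3 hw.py w14; python3 go.py 10 0.532,-0.182,0.25
```

```text
px [316.79726109 219.64870497] z 0.24781837474113075 rect ((661.5233764648438, 151.61074829101562), (40.29985427856445, 23.846242904663086), 84.25662231445312) n 3260
t 68.83 p [0.6611 0.1333 0.2424] yaw(y) -5.3 tilt z [-0.0049  0.0018 -1.    ] F [ 0.8  0.3 -1.7] g 23.3 q7 -0.56
turn deg (tool) [ -0.28  -0.11 -15.3 ]
to [ 0.532 -0.182  0.25 ] shift mm [-325.9  -99.5   -7.5]
```

View pics/w14.png

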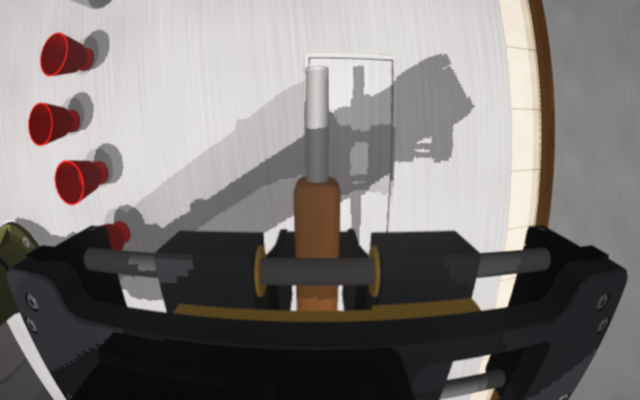

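Call:
step_arm --rows '[[[-0.2, 0, -5], [0, 0, -3], 10], [[0, 0, -5], [0, 0, -3], 10], [[0, 0, -4], [0, 0, -2], 10], [[0, 0, 0], [0, 0, 0], 10], [[0, 0, 0], [0, 0, 0], 10]]'

```text
time: 69.25
position: [0.6571, 0.1319, 0.2423]
tool_rot: [-2.028, -2.387, 0.016]
ft_force: [0.0, 0.1, -2.3]
grip_width: 0.271
```

```bash
python3 go.py 10 0.532,-0.182,0.25
```

```text
t 69.25 p [0.6571 0.1319 0.2423] yaw(y) 9.3 tilt z [-0.0141 -0.0018 -0.9999] F [ 0.   0.1 -2.3] g 23.6 q7 -0.32
turn deg (tool) [-0.81 -0.04 -0.7 ]
to [ 0.532 -0.182  0.25 ] shift mm [-289.6 -174.3   -5.4]
```

Call:
step_arm --rows '[[[-0.8, 0, -0.7], [-16, -9, -3], 10], [[0, 0, 0], [-32, -19, -3], 10], [[0, 0, 0], [-32, -19, -3], 10], [[0, 0, 0], [-32, -19, -3], 10], [[0, 0, 0], [-32, -19, -3], 10], [[0, 0, 0], [-32, -19, -3], 10], [[0, 0, 0], [-32, -19, -2], 10], [[0, 0, 0], [-32, -19, -2], 10], [[0, 0, 0], [-20, -12, 0], 10], [[0, 0, 0], [0, 0, 0], 10], [[0, 0, 0], [0, 0, 0], 10]]'

```text
time: 70.17
position: [0.5352, -0.1617, 0.2482]
tool_rot: [-2.027, -2.369, 0.015]
ft_force: [0.7, 0.7, -1.5]
grip_width: 0.266
```

```bash
python3 go.py 10 0.5306,-0.1825,0.22
```

```text
t 70.17 p [ 0.5352 -0.1617  0.2482] yaw(y) 8.9 tilt z [-0.0241  0.0077 -0.9997] F [ 0.7  0.7 -1.5] g 23.2 q7 0.27
turn deg (tool) [-1.29 -0.66 -1.11]
to [ 0.5306 -0.1825  0.22  ] shift mm [-20.1  -7.1  28.2]
```

Call:
step_arm --rows '[[[-1.2, -0.6, -1.1], [-18, -6, 0], 10], [[0, 0, 0], [0, 0, 0], 10], [[0, 0, 0], [0, 0, 10], 10], [[0, 0, 0], [0, 0, 15], 10], [[0, 0, 0], [0, 0, 0], 10], [[0, 0, 0], [0, 0, 0], 10], [[0, 0, 0], [0, 0, 0], 10]]'

```text
time: 70.75
position: [0.5319, -0.1734, 0.2174]
tool_rot: [-2.011, -2.402, -0.002]
ft_force: [-0.1, 0.2, -2.0]
grip_width: 0.27
```

```bash
python3 go.py 10 0.5306,-0.1825,0.19; python3 look.py wrist w15; python3 look.py side s15; python3 look.py top t15
```

```text
t 70.75 p [ 0.5319 -0.1734  0.2174] yaw(y) 10.13 tilt z [-0.0062  0.0066 -1.    ] F [-0.1  0.2 -2. ] g 23.5 q7 0.32
turn deg (tool) [-0.29 -0.44  0.12]
to [ 0.5306 -0.1825  0.19  ] shift mm [-9.  -2.7 27.4]
```

View pics/w15.png

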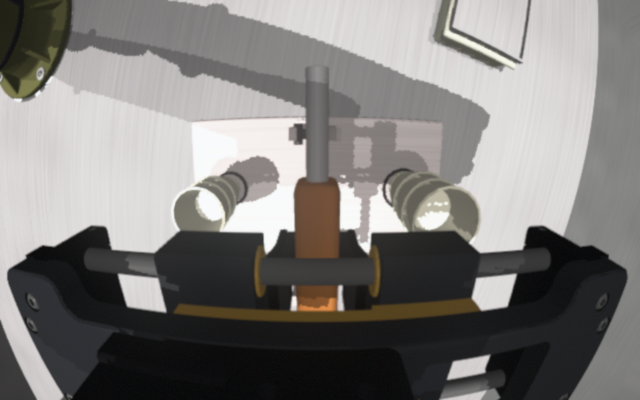

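Call:
step_arm --rows '[[[-0.3, -0.4, 0.1], [-8, -2, 0], 10], [[0, 0, 0], [0, 0, 0], 10], [[0, 0, 0], [0, 0, 10], 10], [[0, 0, 0], [0, 0, 15], 10], [[0, 0, 0], [0, 0, 8], 10], [[0, 0, 0], [0, 0, 0], 10], [[0, 0, 0], [0, 0, 0], 10], [[0, 0, 0], [0, 0, 0], 10]]'

```text
time: 71.57
position: [0.5327, -0.1846, 0.1845]
tool_rot: [2.018, 2.4, 0.002]
ft_force: [-1.1, -0.8, -2.8]
grip_width: 0.268
```

```bash
python3 go.py 10 0.5306,-0.1825,0.17; python3 look.py wrist w16; python3 look.py side s16
cat > rod.py <<'E'
from h import *
import sys
from bench import status
P=fcloud(np.load(f"pics/{sys.argv[1]}.npz")).reshape(-1,3); p=status.get_state()["position"]
c=np.array([.531,-.181]); a=np.radians(10); ex=np.array([np.cos(a),np.sin(a)]); ey=np.array([-ex[1],ex[0]])
u=(P[:,:2]-c)@ex; v=(P[:,:2]-c)@ey; zr=p[2]-.0085
m=(abs(u)<.02)&(v>.045)&(v<.11)&(abs(P[:,2]-zr-.004)<.004)
print("rod: n",m.sum(),"u near/far",np.median(u[m&(v<.065)]).round(4),np.median(u[m&(v>.085)]).round(4),"v max",v[m].max().round(4), "uext",np.percentile(u[m],[2,98]).round(4),"ztop near/far",np.percentile(P[m&(v<.065),2],95).round(4),np.percentile(P[m&(v>.085),2],95).round(4))
m=(abs(u)<.04)&(v>.055)&(v<.085)&(P[:,2]>.13)&(P[:,2]<min(.15,zr-.008))
print("fork n",m.sum(),"u",np.percentile(u[m],[1,10,50,90,99]).round(4),"v",np.percentile(v[m],[1,50,99]).round(4),"z",P[m,2].max())
print("tcp u,v",((p[:2]-c)@ex).round(4),((p[:2]-c)@ey).round(4))
E
python3 rod.py w16
python3 - <<'E'
from h import *
d=np.load("pics/w16.npz"); cv2.imwrite("pics/w16c.png",cv2.resize(d["frame"][50:200,240:400,::-1],None,fx=4,fy=4,interpolation=cv2.INTER_CUBIC))
d=np.load("pics/s16.npz"); cv2.imwrite("pics/s16c.png",cv2.resize(d["frame"][110:230,230:390,::-1],None,fx=4,fy=4,interpolation=cv2.INTER_CUBIC))
E
```

```text
t 71.57 p [ 0.5327 -0.1846  0.1845] yaw(y) 9.87 tilt z [ 0.0054 -0.0031 -1.    ] F [-1.1 -0.8 -2.8] g 23.3 q7 0.31
turn deg (tool) [ 0.27  0.23 -0.13]
to [ 0.5306 -0.1825  0.17  ] shift mm [ 2.5 -1.8 14.5]
rod: n 2164 u near/far -0.0002 0.0003 v max 0.0946 uext [-0.0054  0.0054] ztop near/far 0.1827 0.1824
fork n 669 u [-0.02   -0.0175 -0.0107  0.0152  0.0177] v [0.0608 0.0682 0.0759] z 0.1477618565793086
tcp u,v 0.0014 -0.0039
```

View pics/w16c.png

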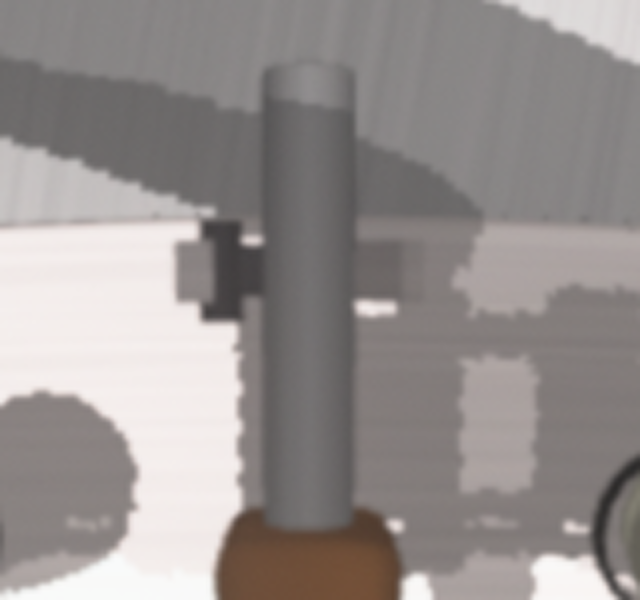

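View pics/s16c.png

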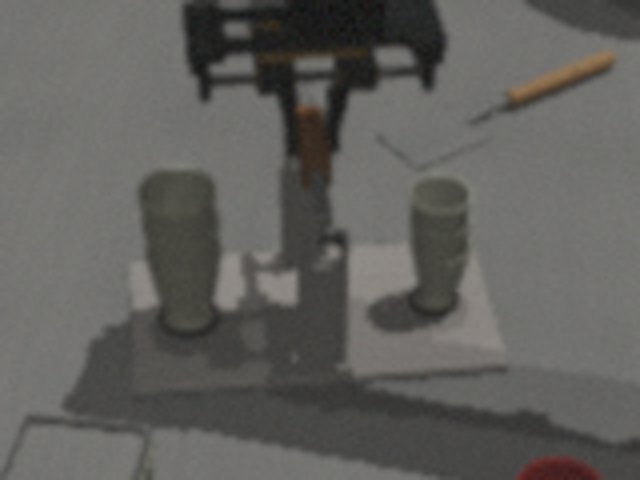

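Call:
step_arm --rows '[[[0.2, 0.2, -0.1], [3, -1, 0], 10], [[0, 0, 0], [0, 0, 0], 10], [[0, 0, 0], [0, 0, 8], 10], [[0, 0, 0], [0, 0, 10], 10], [[0, 0, 0], [0, 0, 0], 10], [[0, 0, 0], [0, 0, 0], 10], [[0, 0, 0], [0, 0, 0], 10]]'

```text
time: 72.25
position: [0.5322, -0.1814, 0.1662]
tool_rot: [2.017, 2.404, 0.002]
ft_force: [-0.3, 0.5, -2.3]
grip_width: 0.267
```

```bash
python3 go.py 10 0.531,-0.182,0.16; python3 look.py wrist w17;python3 rod.py w17
```

```text
t 72.25 p [ 0.5322 -0.1814  0.1662] yaw(y) 10.0 tilt z [ 0.0035 -0.0012 -1.    ] F [-0.3  0.5 -2.3] g 23.3 q7 0.3
turn deg (tool) [0.19 0.1  0.  ]
to [ 0.531 -0.182  0.16 ] shift mm [-0.3 -1.3  6.2]
rod: n 2348 u near/far -0.0004 0.0001 v max 0.0978 uext [-0.006   0.0057] ztop near/far 0.1643 0.1642
fork n 891 u [-0.0206 -0.0183 -0.0105  0.0153  0.0181] v [0.0607 0.068  0.0754] z 0.14841822490966572
tcp u,v 0.0012 -0.0007
```

Call:
step_arm --rows '[[[0.2, 0.1, 0], [0, -2, 0], 10], [[0, 0, 0], [0, 0, 0], 10], [[0, 0, 0], [0, 0, 6], 10], [[0, 0, 0], [0, 0, 6], 10], [[0, 0, 0], [0, 0, 0], 10], [[0, 0, 0], [0, 0, 0], 10]]' --grip_force 55

```text
time: 72.8
position: [0.5314, -0.1823, 0.1548]
tool_rot: [2.018, 2.404, 0.001]
ft_force: [-1.7, 0.0, 1.7]
grip_width: 0.268
```

```bash
python3 go.py 10 0.531,-0.182,0.1235; python3 look.py wrist w18;python3 rod.py w18
```

```text
t 72.8 p [ 0.5314 -0.1823  0.1548] yaw(y) 9.99 tilt z [ 0.0027 -0.0013 -1.    ] F [-1.7  0.   1.7] g 23.3 q7 0.29
turn deg (tool) [ 0.14  0.1  -0.02]
to [ 0.531  -0.182   0.1235] shift mm [ 0.4 -0.5 31.3]
rod: n 2379 u near/far -0.0013 -0.0007 v max 0.097 uext [-0.0069  0.0143] ztop near/far 0.1531 0.1529
fork n 89 u [0.0076 0.0077 0.0087 0.0102 0.0103] v [0.0634 0.0685 0.073 ] z 0.13834739439183438
tcp u,v 0.0002 -0.0013
```

Call:
step_arm --rows '[[[0.1, 0.1, 0], [0, 0, 10], 10], [[0, 0, 0], [0, 0, 10], 10], [[0, 0, 0], [0, 0, 10], 10], [[0, 0, 0], [0, 0, 0], 10]]'

```text
time: 73.18
position: [0.5327, -0.1832, 0.1266]
tool_rot: [2.018, 2.402, -0.001]
ft_force: [-0.9, -0.5, -2.1]
grip_width: 0.272
```

```bash
python3 go.py 10 0.531,-0.182,0.1235; python3 look.py wrist w19;python3 rod.py w19
```

```text
t 73.18 p [ 0.5327 -0.1832  0.1266] yaw(y) 9.95 tilt z [ 0.003  -0.0032 -1.    ] F [-0.9 -0.5 -2.1] g 23.7 q7 0.27
turn deg (tool) [ 0.14  0.21 -0.05]
to [ 0.531  -0.182   0.1235] shift mm [ 1.5 -1.5  3.1]
rod: n 1925 u near/far 0.0004 0.0004 v max 0.0959 uext [-0.0053  0.0055] ztop near/far 0.1246 0.1246Traceback (most recent call last):
  File "rod.py", line 10, in <module>
    print("fork n",m.sum(),"u",np.percentile(u[m],[1,10,50,90,99]).round(4),"v",np.percentile(v[m],[1,50,99]).round(4),"z",P[m,2].max())
                               ~~~~~~~~~~~~~^^^^^^^^^^^^^^^^^^^^^^
    return _quantile_unchecked(
        a, q, axis, out, overwrite_input, method, keepdims, weights)
    return _ureduce(a,
                    func=_quantile_ureduce_func,
    ...<5 lines>...
                    overwrite_input=overwrite_input,
                    method=method)
    r = func(a, **kwargs)
    result = _quantile(arr,
                       quantiles=q,
    ...<2 lines>...
                       out=out,
                       weights=wgt)
    slices_having_nans = np.isnan(arr[-1, ...])
                                  ~~~^^^^^^^^^
IndexError: index -1 is out of bounds for axis 0 with size 0
```

Call:
step_arm --rows '[[[0.1, 0.1, 0], [0, -1, 5], 10], [[0, 0, 0], [0, 0, 5], 10], [[0, 0, 0], [0, 0, 3], 10], [[0, 0, 0], [0, 0, 0], 10]]'

```text
time: 73.57
position: [0.5336, -0.1833, 0.124]
tool_rot: [2.017, 2.402, -0.006]
ft_force: [0.9, 0.1, -1.4]
grip_width: 0.273
```

```bash
python3 go.py 10 0.531,-0.182,0.1235; python3 look.py wrist w20;python3 rod.py w20 2>/dev/null; python3 look.py side s20
python3 - <<'E'
from h import *
d=np.load("pics/w20.npz"); cv2.imwrite("pics/w20c.png",cv2.resize(d["frame"][50:200,230:410,::-1],None,fx=4,fy=4,interpolation=cv2.INTER_CUBIC))
d=np.load("pics/s20.npz"); cv2.imwrite("pics/s20c.png",cv2.resize(d["frame"][110:230,230:390,::-1],None,fx=4,fy=4,interpolation=cv2.INTER_CUBIC))
E
```

```text
t 73.57 p [ 0.5336 -0.1833  0.124 ] yaw(y) 9.94 tilt z [ 0.0014 -0.0065 -1.    ] F [ 0.9  0.1 -1.4] g 23.7 q7 0.26
turn deg (tool) [ 0.01  0.38 -0.06]
to [ 0.531  -0.182   0.1235] shift mm [ 1.7 -2.4  0.5]
rod: n 1997 u near/far 0.0013 0.0013 v max 0.0957 uext [-0.0045  0.007 ] ztop near/far 0.122 0.1217
```

View pics/w20c.png

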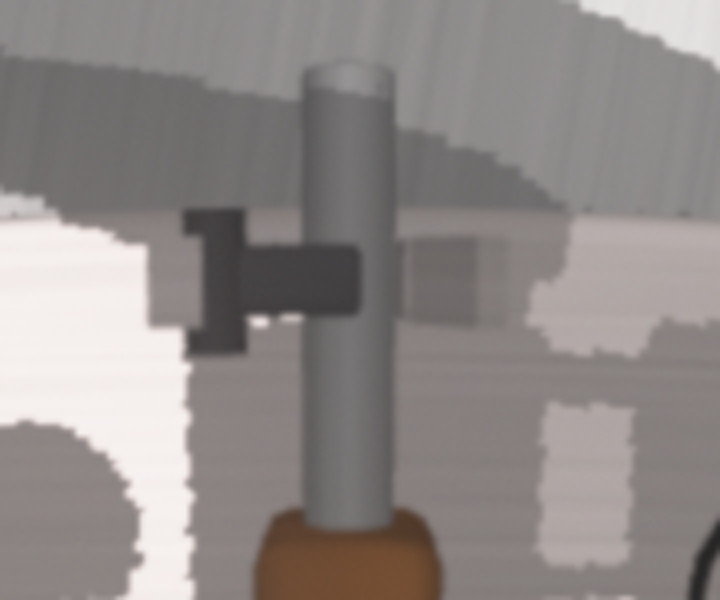

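View pics/s20c.png

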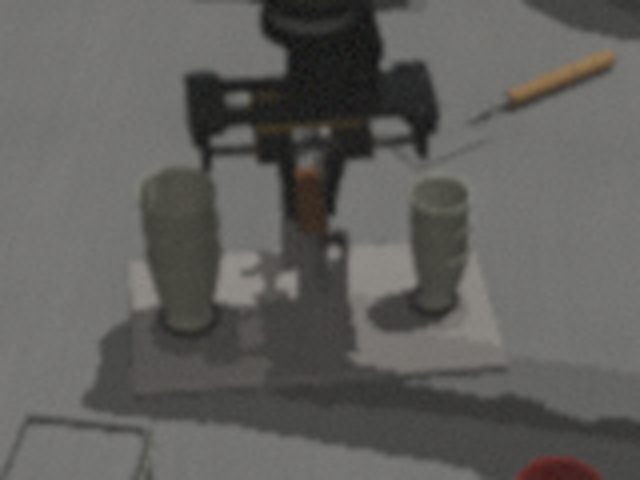

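Jaw A lies across the top of the rod at crop (300,280). A little more push to seat it fully.

Call:
step_arm --rows '[[[0, 0.3, 0], [0, -2, 4], 10], [[0, 0, 0], [0, 0, 6], 10], [[0, 0, 0], [0, 0, 6], 10], [[0, 0, 0], [0, 0, 0], 10]]'

```text
time: 74.0
position: [0.5341, -0.1835, 0.1242]
tool_rot: [2.017, 2.401, -0.01]
ft_force: [0.1, 0.6, -2.8]
grip_width: 0.274
```

```bash
python3 go.py 10 0.531,-0.182,0.1235; python3 look.py wrist w21;python3 rod.py w21 2>/dev/null
```

```text
t 74.0 p [ 0.5341 -0.1835  0.1242] yaw(y) 9.91 tilt z [ 5.0e-04 -8.5e-03 -1.0e+00] F [ 0.1  0.6 -2.8] g 23.8 q7 0.26
turn deg (tool) [-0.06  0.48 -0.09]
to [ 0.531  -0.182   0.1235] shift mm [ 2.  -2.8  0.7]
rod: n 1986 u near/far 0.0017 0.0018 v max 0.0954 uext [-0.0043  0.0074] ztop near/far 0.122 0.1216
```

Call:
step_arm --rows '[[[0, 0.4, 0], [0, -3, 0], 10], [[0, 0, 0], [0, 0, 0], 30], [[0, 0, 0], [0, 0, 0], 40], [[0, 0, 0], [0, 0, 0], 44], [[0, 0, 0], [0, 0, 0], 44], [[0, 0, 0], [0, 0, 0], 44]]' --grip_force 20

```text
time: 74.55
position: [0.5307, -0.1846, 0.1205]
tool_rot: [-2.022, -2.403, -0.002]
ft_force: [0.8, -0.0, 0.4]
grip_width: 0.489
```

```bash
python3 go.py 10 0.531,-0.182,0.22; python3 look.py wrist w22; python3 rod.py w22 2>/dev/null
```

```text
t 74.55 p [ 0.5307 -0.1846  0.1205] yaw(y) 9.86 tilt z [ 1.0e-04  1.7e-03 -1.0e+00] F [ 0.8 -0.   0.4] g 42.5 q7 0.27
turn deg (tool) [ 0.02 -0.09 -0.14]
to [ 0.531 -0.182  0.22 ] shift mm [  2.7   0.8 -99.5]
rod: n 1055 u near/far -0.0025 -0.0007 v max 0.0954 uext [-0.0078  0.0069] ztop near/far 0.1199 0.1199
```

Call:
step_arm --rows '[[[0, 0, 0], [0, 0, -15], 44], [[0, 0, 0], [0, 0, -25], 44], [[0, 0, 0], [0, 0, -35], 44], [[0, 0, 0], [0, 0, -40], 44], [[0, 0, 0], [0, 0, -40], 44], [[0, 0, 0], [-25, 0, -10], 44], [[0, 0, 0], [-35, 0, 0], 44], [[0, 0, 0], [-35, 0, 0], 44], [[0, 0, 0], [0, 0, 0], 44], [[0, 0, 0], [0, 0, 0], 44]]'

```text
time: 75.43
position: [0.5488, -0.2792, 0.2923]
tool_rot: [-2.014, -2.41, -0.003]
ft_force: [1.3, 1.6, 0.6]
grip_width: 0.502
```

```bash
python3 go.py 10 0.531,-0.182,0.22; python3 look.py wrist w23; python3 look.py side s23; python3 look.py top t23
python3 - <<'E'
from h import *
d=np.load("pics/s23.npz"); cv2.imwrite("pics/s23c.png",cv2.resize(d["frame"][110:230,230:390,::-1],None,fx=4,fy=4,interpolation=cv2.INTER_CUBIC))
P=fcloud(np.load("pics/w23.npz")).reshape(-1,3)
c=np.array([.531,-.181]); a=np.radians(10); ex=np.array([np.cos(a),np.sin(a)]); ey=np.array([-ex[1],ex[0]])
u=(P[:,:2]-c)@ex; v=(P[:,:2]-c)@ey
for lo,hi in((-.11,-.085),(-.06,-.045),(.045,.06),(.085,.11)):
    m=(abs(u)<.009)&(v>lo)&(v<hi)&(P[:,2]>.1)&(P[:,2]<.13)
    if m.sum()>5: print(lo,m.sum(),"u",np.median(u[m]).round(4),"ztop",np.percentile(P[m,2],90).round(4),"v",v[m].min().round(4),v[m].max().round(4))
for lo,hi in((-.08,-.064),(.06,.076)):
    m=(abs(u)<.006)&(v>lo)&(v<hi)&(P[:,2]>.1)
    if m.sum(): print("jaw zone z",np.percentile(P[m,2],[5,50,95]).round(4),m.sum())
for n,c0,zz,D in(("wide",(.637,-.163),.148,.064),("small",(.428,-.2005),.1265,.053)): print(n,rim(P,c0,zz,D,.004))
E
```

```text
t 75.43 p [ 0.5488 -0.2792  0.2923] yaw(y) 10.23 tilt z [ 7.0e-04  2.1e-03 -1.0e+00] F [1.3 1.6 0.6] g 43.6 q7 0.45
turn deg (tool) [ 0.06 -0.11  0.23]
to [ 0.531 -0.182  0.22 ] shift mm [98.7 -0.3 72.5]
-0.11 194 u -0.0024 ztop 0.121 v -0.1043 -0.085
-0.06 168 u -0.002 ztop 0.121 v -0.0598 -0.0455
0.045 148 u -0.0018 ztop 0.1208 v 0.045 0.06
0.085 99 u -0.002 ztop 0.1209 v 0.085 0.0949
jaw zone z [0.3687 0.3931 0.4058] 5425
jaw zone z [0.1086 0.1206 0.1434] 177
wide (array([ 0.6372, -0.1636]), np.float64(0.0605), np.float64(0.1481), 478)
small (array([ 0.4283, -0.2006]), np.float64(0.0491), np.float64(0.1283), 418)
```

View pics/w23.png

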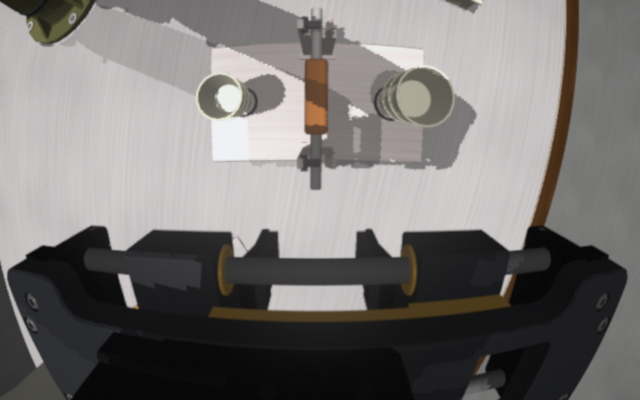

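View pics/s23c.png

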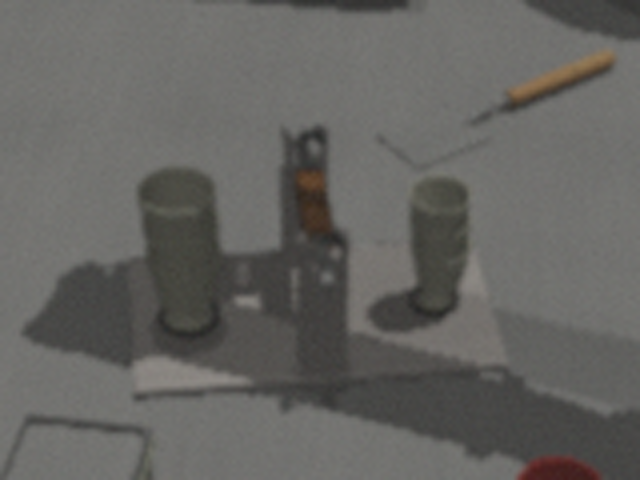

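Run:
```python
from h import *
d=np.load("pics/w23.npz"); cv2.imwrite("pics/w23c.png",cv2.resize(d["frame"][0:195,265:370,::-1],None,fx=3,fy=3,interpolation=cv2.INTER_CUBIC))
P=fcloud(d).reshape(-1,3)
c=np.array([.531,-.181]); a=np.radians(10); ex=np.array([np.cos(a),np.sin(a)]); ey=np.array([-ex[1],ex[0]])
u=(P[:,:2]-c)@ex; v=(P[:,:2]-c)@ey
for lo,hi in((-.085,-.06),(.055,.08)):
    m=(abs(u+.002)<.005)&(v>lo)&(v<hi)&(P[:,2]>.13)&(P[:,2]<.16)
    print("jaw over rod",m.sum(),P[m,2].round(3).min() if m.any() else None,P[m,2].max().round(3) if m.any() else None)
```

```text
jaw over rod 81 0.139 0.144
jaw over rod 80 0.14 0.145
```

View pics/w23c.png

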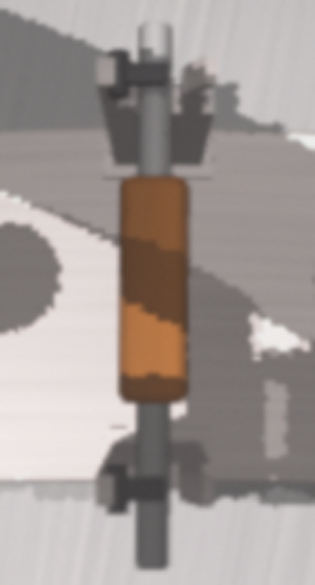

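Both jaws lie level across the rod, at crop (140,75) and (135,488), about 0.142 high. The rod top is at 0.121 at both ends, so it is home. The arm is clear of everything, so I hand in.

```bash
python3 -c "
from bench import order
print(order.close_job())"
```

```text
the job is handed in; nothing more can be done
None
```

The job is done and handed in at about 75.5 s. All six white coupes are stacked: three wide on the larger ring, three small on the smaller ring. The handle is locked in both forks.

**Stacks:** the final wrist view put the top wide rim at 0.148 m (0.146 expected) and the top small rim at 0.128 m (0.126 expected). Each coupe I nested sat 30 mm (wide) or 26 mm (small) above the one below, both as specified.

**Handle:** the rod's top reads 0.121 m at both ends, which is its seated height. Both jaws read about 0.142 m and lie level across it. The rod sits about 2 mm off my estimate of the forks' centre, within their play.

**What went wrong along the way:**
- **Coupes low in the grip:** two small coupes were first gripped too near the fingertips. For the second, I had started lifting before the fingers closed. For the first, I took it for the grip slackening, but it was probably the same cause. I set both back on the bench and regripped them.
- **Handle knocked aside:** it had moved about 2.5 cm in its tray before I reached it, so I measured it again before picking it up.
- **Camera disagreement:** the top and side cameras differed by 2–4 mm, so I relied on the wrist camera, which read in between.

I did not go near the red look-alikes, jar, bowl or spatula.

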